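Close the spice tins with the lever press

TASK

Close every spice tin that is there: stand it in the nest of the lid press, pull the lever right down so that the lid goes fully in, ease the lever back slowly up to its rest without letting it fly, then push the tin out of the nest with the ejector slide (do not press lids by hand, and do not touch a closed tin that is still in the nest). Stand each closed tin upright on the teak plank, with the lever and the ejector fully home at the end, and leave the bowls, jar and funnel where they are.

Things in the scene. Friction and masses are not known exactly. Their poses are not given: they have to be found in the camera images.
- press: Fixed lid press, grey base plate 15 mm thick. Origin under the nest's centre, on the counter; x points from nest to lever hinge, y along the nest's channel to its open end where tins come out. Channel: two walls 10 mm high, 62 mm long, 52 mm apart (x = +-26); its closed end is the ejector's pusher. Plate: x -70 to 155, y -65 to 100 mm. Hinge posts at x = 110, y = +-74 mm, 65 mm high.
- nest (a point): Centre of the nest's floor (15 mm above the counter), straight below the press pad when the lever is down; axes as the press. A tin stands here to be pressed.
- lever_hinge (a point): Middle of the lever's hinge axis (along the press's y), 110 mm from the nest along the press's x, 48 mm above the counter.
- lever_grip (a point): Middle of the black round cross bar at the lever's end, 14 mm thick, 120 mm long between two side rods; grip it across, in the middle. With the lever up it is 200 mm above the hinge and 30 mm beyond it (press x); with the lever down 200 mm from the hinge towards the robot and 30 mm above it.
- lever (a joint): Lever angle, rad: 0 upright (home, sprung), grows to 1.57 as the bar is pulled over towards the robot and down; at 1.57 the pad has pressed a tin's lid fully in. Bar force about 5 N, some 15 N while a lid goes in. Let go, it flies back.
- ejector_thumb (a point): Centre of the outer face of the ejector's black upright thumb plate, 40 mm wide (press x), 50 mm high (19 to 69 mm above the counter), 136 mm from the nest centre on the press's -y side when home.
- ejector (a joint): Ejector slide, m: 0 home (held by a spring, 2 to 5 N), grows to 0.060 as the thumb plate is pushed along the press's +y; its pusher then shoves the tin some 57 mm out of the nest, onto the open end of the base plate.
- plank: Narrow teak plank lying on the counter, fixed, 400 x 120 mm, 14 mm thick. Origin on the counter under the middle of its clear part; x along its length: it reaches from x = -130 to +270 mm, y = +-60 mm. A katori stands on it at about x = 180 mm.
- katori1: Steel bowl, 80 mm wide, 34 mm high, on the plank; a bystander. Origin at the centre of its underside.
- katori2: Steel bowl, 84 mm wide, 36 mm high, on the counter; a bystander. Origin at the centre of its underside.
- spice_jar: Closed glass spice jar, 48 mm wide, 75 mm high; a bystander. Origin at the centre of its underside.
- funnel: Red plastic funnel standing mouth down, 84 mm wide, 85 mm high; a bystander. Origin at the centre of its underside.
- tin1: Round steel spice tin, 46 mm across, body 32 mm high, about 115 g, with a press-in lid (disc 36 mm across) standing 9 mm above its rim while open and 1 mm when pressed in. Origin at the centre of its underside, z up. Take it by its body, not by the lid. May be absent.
- close1 (a joint): How far the lid of tin1 is pressed in, m: 0 open, 0.008 fully in (it stays; needs about 18 N).
- lid1: The lid disc of tin1, 36 mm across; its origin is at the tin's underside centre while open and sinks with the lid.
- tin2: Round steel spice tin, 46 mm across, body 32 mm high, about 115 g, with a press-in lid (disc 36 mm across) standing 9 mm above its rim while open and 1 mm when pressed in. Origin at the centre of its underside, z up. Take it by its body, not by the lid. May be absent.
- close2 (a joint): How far the lid of tin2 is pressed in, m: 0 open, 0.008 fully in (it stays; needs about 18 N).
- lid2: The lid disc of tin2, 36 mm across; its origin is at the tin's underside centre while open and sinks with the lid.
- tin3: Round steel spice tin, 46 mm across, body 32 mm high, about 115 g, with a press-in lid (disc 36 mm across) standing 9 mm above its rim while open and 1 mm when pressed in. Origin at the centre of its underside, z up. Take it by its body, not by the lid. May be absent.
- close3 (a joint): How far the lid of tin3 is pressed in, m: 0 open, 0.008 fully in (it stays; needs about 18 N).
- lid3: The lid disc of tin3, 36 mm across; its origin is at the tin's underside centre while open and sinks with the lid.
- tin4: Round steel spice tin, 46 mm across, body 32 mm high, about 115 g, with a press-in lid (disc 36 mm across) standing 9 mm above its rim while open and 1 mm when pressed in. Origin at the centre of its underside, z up. Take it by its body, not by the lid. May be absent.
- close4 (a joint): How far the lid of tin4 is pressed in, m: 0 open, 0.008 fully in (it stays; needs about 18 N).
- lid4: The lid disc of tin4, 36 mm across; its origin is at the tin's underside centre while open and sinks with the lid.
There are look-alikes about, which are no part of the job. What is shaped like the tin3 but orange is not meant. Leave any purple look-alike of the tin1 alone.

How it is judged:
By the outcome, as a careful person would: the job done as asked, in the order asked, and still so for the second after the job is handed in, with the robot touching nothing.
Of tin1, tin2, tin3, tin4 only 2 to 3 are there at a start; the rules pass over those that are not, and their reading is None.
At some moment in a run one of tin1, tin2, tin3, tin4 may be knocked a few centimetres aside while the robot is not near it.
It also fails if it takes over 210 s, if anything falls off the work surface, if the arm or the gripper's body presses on something with over 40 N, if the wrist force passes 120 N, or if a joint passes its speed limit or range.

ROBOT

A 6-joint arm with a two-finger parallel gripper is mounted at the origin on the work surface. World frame = base frame: x ahead of the robot, y to its left, z up, the work surface at z = 0. Lengths are in mm, angles in rad, forces in N, time in s.
With the tool pointing down it reaches from about 350 to 875 mm from the base axis. Payload 4.2 kg.
Tool frame: the origin (TCP) lies on the centre line of the jaws, within the pads' length; the fingertips stand 22 mm ahead of it and the grasp point (between the pads) lies 3 mm ahead of it (arm.nose_length is the distance from the TCP to the fingertips, in mm); z points along the fingers, x is the direction in which the jaws open and shut, and the axes are right-handed (so a half turn about z gives the same grasp; the last joint's range is limited). The gripper opens to 85 mm and grips with 20 to 120 N. Pads are 22 mm wide; open, the fingers measure 114 mm over their backs; the gripper's body (76 mm by 85 mm) begins 54 mm behind the grasp point. The pads swing forward as they close: fully open they stand 13 mm farther back than shut.
Start: joints at [-0.888, 0.385, 0.008, 0, -1.194, -0.259], TCP at [257.029, -569.68, 253.312] pointing down, gripper open.
Joint ranges: [-3.14, 3.14], [-1.21, 2.06], [-1.07, 1.41], [-3.16, 2.05], [-2.99, -0.16], [-3.1, 3.1]. Speed limits (rad/s): [2.79, 2.79, 3.14, 3.14, 3.14, 3.14].

INTERFACE

Orientations are given as a unit quaternion [x, y, z, w].
In Python, from bench import telemetry, get_image, workorder, nets, arm gives the robot as it stands.
- The arm moves only by the tool apply_moves, never from a script. Its argument "steps" is a list of rows, each an object with "hand": the opening, from 0 (shut) to 1 (fully open); "xyz": the shift along the tool's x, y, z in cm, a list of three; "delta_rot": the turn, a rotation vector about the tool's x, y, z in rad, a list of three. In form: [{"hand": hand, "xyz": [x, y, z], "delta_rot": [wx, wy, wz]}, ...]. A call has 1 to 12 rows; each row is the pose to reach, as a shift and turn from the pose commanded when the call began, along the tool's axes at that moment; what a row does not reach only later rows make up. A row lasts 1/12 s, in which the tool goes at most 41.7 mm and 7.16 degrees, less where a joint would pass 70% of its speed; a pose out of reach is approached as far as the arm can. A call with a gripper value outside its range is refused whole. The fingers move at their own pace and stop on an object; the grip force is fixed at half the most. Time passes only in rows, so rows that repeat a pose let the fingers close. It gives the time, the measured TCP pose, the force and the opening at its end, in the units of the state.
- telemetry.read_state(): the state, without advancing time (a new reading comes with each control period).
- get_image(name): name is "scene" or "side" or "wrist"; returns a dict with "frame" (480x640x3 uint8, blue, green, red), "fx", "fy", "cx", "cy" (pixels), "origin" and "orientation" of the camera in the world. Camera axes: x right, y down, z forward; pixel columns grow to the right and rows downward; lengths in mm; the calibration is good to about 2 mm. A picture is of the moment at which its call begins. There is no depth.
- workorder.job_done(): hands the job in, once; it reports no verdict.
Trained networks look in a picture, given as the dict that the camera call returned (one of the last four; its "shot" number tells which), for a name from the list of things; names that differ only in an ending like _2 or _b are one class to them, and where a whole thing is asked for, a point or a joint stands for the part that bears it (a point fixed in the world has none). Each returns a list of dicts, best first, with "confidence" (0 to 1); they miss things now and then, are a little off and sometimes report something else, mostly with a low value. They report only what shows in the picture. A call takes as long as a camera call. They do not tell look-alikes from the thing itself.
- nets.recognise(picture, label): "xyz" ([x, y, z] in mm, in world coordinates, good to about 4 mm: the middle of the surface that is visible of it).
- nets.outline_of(picture, label): "pixels" (480x640 bool, what is visible of it).
- nets.pinpoint(picture, label): "xyz" ([x, y, z] in mm, in world coordinates, good to about 4 mm: a listed point, or the origin of a listed thing).
The state is a dict: "clock": time; "joints": joint angles; "joint_vel": joint speeds; "joint_efforts": joint torques, N m; "position": TCP position; "ee_rot": TCP orientation; "contact_force": force on the tool from outside, world axes, zero at the start; "wrist_torque": the same for the moment, N m; "gripper_width": finger opening in mm.
Only numpy, scipy, OpenCV 4.12 (cv2) and the standard library are available. Lean on these libraries where they do the work, as an engineer would, in place of code of your own. Each camera call takes 0.05 s, during which the arm holds its last target.

## Working session

There is one attempt and no reset: what is moved stays moved. The work goes in short steps, Python scripts to look and compute and a tool call to move; the robot and the scene stay as the last step left them, time stands still between calls to the robot, and variables do not carry over. Pictures are saved under pics/ and viewed, and the job is handed in when it is done.

Besides the shell and the picture viewer there is one more tool, called after "Emit:" as name(argument=value, ...), one argument or row to a line, values as JSON. apply_moves: Moves the arm, as the interface text tells. Its arguments: {"type":"object","properties":{"steps":{"type":"array"}},"required":["steps"]}

```bash
ls; mkdir -p pics; python3 - <<'E'
from bench import telemetry, get_image, workorder, nets, arm
import cv2
s=telemetry.read_state(); print(s)
for n in ["scene","side","wrist"]:
    p=get_image(n); cv2.imwrite(f"pics/{n}0.png",p["frame"]); print(n,p["origin"],p["orientation"],p["fx"],p["cx"],p["cy"])
    if n=="wrist": continue
    for l in ["tin1","katori1","katori2","spice_jar","funnel","press","plank","nest","lever_hinge","lever_grip","ejector_thumb"]:
        print(l,[([round(v) for v in r["xyz"]],round(r["confidence"],2)) for r in nets.pinpoint(p,l)])
print([a for a in dir(arm) if a[0]!='_'])
E
```

```text
pics
{'clock': 0.0, 'joints': array([-8.88412035e-01,  3.85553701e-01,  6.61261245e-03, -5.09307475e-04,
       -1.19399515e+00, -2.58591616e-01]), 'joint_vel': array([ 3.87813278e-04,  1.51467699e-03, -2.56692435e-04,  3.34919609e-05,
        4.00077949e-04,  8.71142117e-04]), 'joint_efforts': array([ 3.52116958e-04, -3.92287910e+01,  1.88402420e+01,  4.18617949e+00,
       -4.55171263e-03,  1.26217884e-05]), 'position': array([ 256.80524066, -569.2084704 ,  252.21655426]), 'ee_rot': array([ 5.42655517e-01,  8.39954635e-01,  5.56447182e-04, -9.44028476e-04]), 'contact_force': array([-0.04773046, -0.1835399 , -0.67311736]), 'wrist_torque': array([-0.03453311, -0.0314288 ,  0.00245104]), 'gripper_width': 84.95764086651732}
scene [1096.98729964 -527.08780401 1014.24548062] [ 0.85821298  0.38310881 -0.13719244 -0.31285196] 465.6887491153369 327.0071746899832 240.46170442894254
tin1 [([614, -311, 1], 0.93), ([376, -297, -1], 0.91), ([485, -309, 1], 0.87), ([395, -391, -2], 0.68), ([601, -222, -2], 0.61)]
katori1 [([680, 363, 14], 0.89), ([384, 193, 2], 0.55)]
katori2 [([680, 363, 14], 0.
[... 532 characters left out ...]
374, -297, -1], 0.62), ([612, -304, -2], 0.6), ([599, -226, 1], 0.6), ([481, -306, -5], 0.59)]
katori1 [([679, 362, 14], 0.85), ([379, 194, 1], 0.57)]
katori2 [([679, 362, 14], 0.85), ([379, 194, 1], 0.57)]
spice_jar [([759, -122, -4], 0.66)]
funnel [([760, 157, 2], 0.71)]
press [([546, 52, -1], 0.91)]
plank [([497, 361, 1], 0.86), ([482, -310, 0], 0.25)]
nest [([542, 59, 13], 0.64)]
lever_hinge [([652, 45, 46], 0.72)]
lever_grip [([688, 45, 246], 0.93)]
ejector_thumb [([542, -83, 47], 0.85), ([674, 361, 12], 0.19)]
wrist [ 196.42357067 -596.51773987  372.14774492] [0.5377282  0.83267776 0.1112603  0.0715351 ] 420.06349715549567 318.0324192996566 236.50335058599185
['IKError', 'nose_length']
```

View pics/scene0.png

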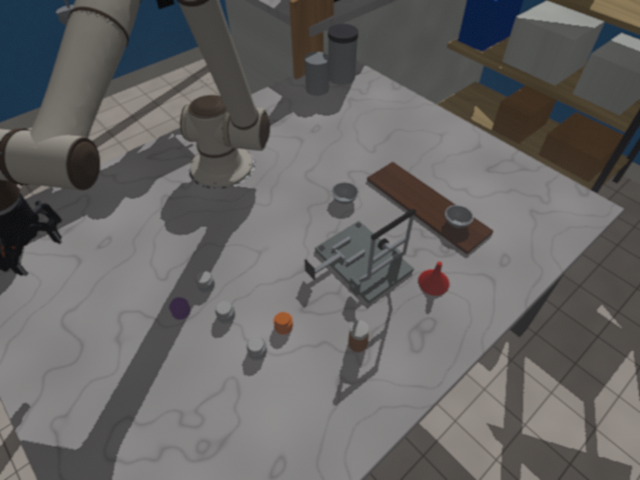

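View pics/side0.png

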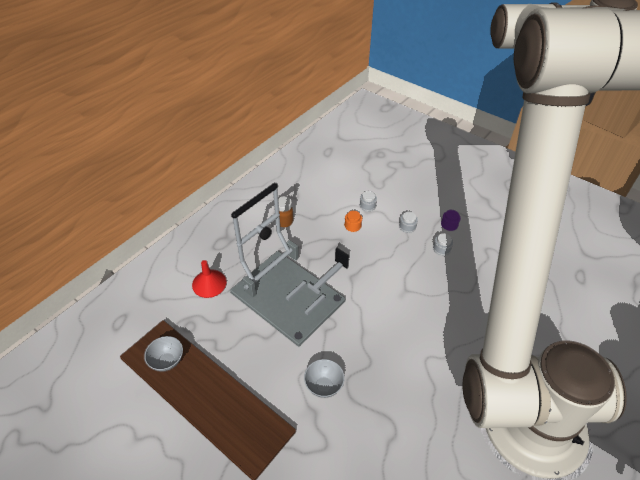

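```bash
cat > h.py <<'E'
from bench import telemetry, get_image, workorder, nets, arm
import numpy as np, cv2
from scipy.spatial.transform import Rotation as R
def proj(p,X):
    Rm=R.from_quat(p["orientation"]).as_matrix(); c=Rm.T@(np.array(X,float)-p["origin"])
    return p["fx"]*c[0]/c[2]+p["cx"], p["fy"]*c[1]/c[2]+p["cy"]
def ray(p,u,v,z):
    Rm=R.from_quat(p["orientation"]).as_matrix()
    d=Rm@np.array([(u-p["cx"])/p["fx"],(v-p["cy"])/p["fy"],1]); o=np.array(p["origin"])
    return o+d*(z-o[2])/d[2]
E
python3 - <<'E'
from h import *
p=get_image("scene")
tiles=[]
for x,y in [(613,-307),(375,-297),(483,-308),(395,-390),(600,-224)]:
    u,v=proj(p,(x,y,20)); print(u,v)
    u=int(u);v=int(v); c=p["frame"][max(v-30,0):v+30,max(u-30,0):u+30]; tiles.append(cv2.resize(c,(160,160),interpolation=cv2.INTER_CUBIC))
cv2.imwrite("pics/tiles.png",np.hstack(tiles))
E
```

```text
256.6389676087657 347.2430704743196
204.83713004423572 282.25808526717196
224.84371312101217 311.6117599262658
177.10015602614996 307.81618808829325
281.1179125568064 322.7239486339928
```

View pics/tiles.png

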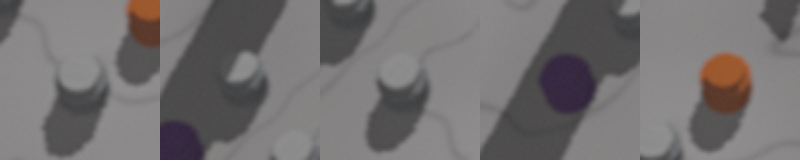

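Steel tins: A (256,347), B (205,282) and C (225,312) in the scene image. They are grey with a lid, so they fit the description. Orange (281,323) and purple (177,308) are look-alikes, and the enlarged crops confirm this. Next I move the wrist camera over the tins.

```bash
cat >> h.py <<'E'
def plan(x,y,z,yaw=180.0,pitch=0.0):
    """target TCP; yaw deg of tool x in world; prints delta in tool axes (cm) + rotvec"""
    s=telemetry.read_state(); Rc=R.from_quat(s["ee_rot"])
    a=np.radians(yaw); X=np.array([np.cos(a),np.sin(a),0]);Z=np.array([0,0,-1.]);Y=np.cross(Z,X)
    Rt=R.from_matrix(np.c_[X,Y,Z])*R.from_euler('y',pitch,degrees=True)
    d=Rc.inv().apply(np.array([x,y,z])-s["position"])/10; w=(Rc.inv()*Rt).as_rotvec()
    print("pos",s["position"].round(1),"t",round(s["clock"],1),"w",round(s["gripper_width"],1),"F",s["contact_force"].round(1))
    print("xyz",d.round(2).tolist(),"rot",w.round(3).tolist(),"rows>=",max(np.linalg.norm(d)/4.1,np.degrees(np.linalg.norm(w))/7.1).round(1))
def find(p,l,f="pinpoint"):
    return [([round(float(v),1) for v in r["xyz"]],round(r["confidence"],2)) for r in getattr(nets,f)(p,l)]
E
python3 - <<'E'
from h import *
print(arm.nose_length)
plan(490,-240,300)
E
```

```text
22.0
pos [ 257.  -569.7  253.3] t 1.3 w 85.7 F [0.4 0.4 0.3]
xyz [20.47, 34.79, -4.67] rot [-0.0, 0.0, -1.147] rows>= 9.9
```

Emit:
apply_moves(
  steps=[
    {"hand":1,"xyz":[1.7,2.9,-0.4],"delta_rot":[0,0,-0.1]},
    {"hand":1,"xyz":[3.4,5.8,-0.8],"delta_rot":[0,0,-0.2]},
    {"hand":1,"xyz":[5.1,8.7,-1.2],"delta_rot":[0,0,-0.3]},
    {"hand":1,"xyz":[6.8,11.6,-1.6],"delta_rot":[0,0,-0.4]},
    {"hand":1,"xyz":[8.5,14.5,-2],"delta_rot":[0,0,-0.5]},
    {"hand":1,"xyz":[10.2,17.4,-2.4],"delta_rot":[0,0,-0.6]},
    {"hand":1,"xyz":[12,20.3,-2.8],"delta_rot":[0,0,-0.7]},
    {"hand":1,"xyz":[13.7,23.2,-3.2],"delta_rot":[0,0,-0.8]},
    {"hand":1,"xyz":[15.4,26.1,-3.6],"delta_rot":[0,0,-0.9]},
    {"hand":1,"xyz":[17.1,29,-4],"delta_rot":[0,0,-1.0]},
    {"hand":1,"xyz":[18.8,31.9,-4.4],"delta_rot":[0,0,-1.1]},
    {"hand":1,"xyz":[20.5,34.8,-4.7],"delta_rot":[0,0,-1.147]},
  ],
)

```text
clock: 2.3
position: [490.7, -238.2, 301.0]
ee_rot: [-0.002, 1.0, -0.0, 0.001]
contact_force: [0.9, -0.0, 1.1]
gripper_width: 85.4
```

```bash
python3 - <<'E'
from h import *
p=get_image("wrist"); p=get_image("wrist"); cv2.imwrite("pics/w1.png",p["frame"])
for r in nets.pinpoint(p,"tin1"): print(np.round(r["xyz"],1),round(r["confidence"],2),np.round(proj(p,r["xyz"])))
plan(490,40,320)
E
```

```text
[ 486.4 -308.1    2.5] 0.87 [328. 114.]
[ 395.8 -385.6   -0.6] 0.71 [428.  27.]
[ 605.7 -222.4    0.8] 0.63 [209. 201.]
[ 372.8 -299.2    2.3] 0.61 [446. 125.]
[ 614.4 -308.6    2.3] 0.58 [194. 113.]
pos [ 491.2 -237.9  300.6] t 2.5 w 84.9 F [-0.4  0.   0.9]
xyz [0.02, 27.79, -1.95] rot [-0.0, 0.001, 0.004] rows>= 6.8
```

View pics/w1.png

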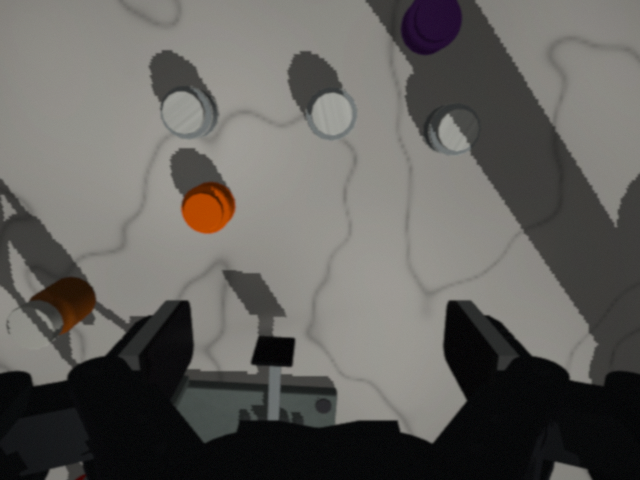

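Emit:
apply_moves(
  steps=[
    {"hand":1,"xyz":[-0.4,4,-0.5],"delta_rot":[0,0,0]},
    {"hand":1,"xyz":[-0.8,8,-1],"delta_rot":[0,0,0]},
    {"hand":1,"xyz":[-1.2,12,-1.5],"delta_rot":[0,0,0]},
    {"hand":1,"xyz":[-1.6,16,-2],"delta_rot":[0,0,0]},
    {"hand":1,"xyz":[-2.0,20,-2.5],"delta_rot":[0,0,0]},
    {"hand":1,"xyz":[-2.4,24,-3],"delta_rot":[0,0,0]},
    {"hand":1,"xyz":[-2.8,28,-3.5],"delta_rot":[0,0,0]},
    {"hand":1,"xyz":[-3.2,32,-4],"delta_rot":[0,0,0]},
    {"hand":1,"xyz":[-3.6,36,-4.5],"delta_rot":[0,0,0]},
    {"hand":1,"xyz":[-4,40,-5],"delta_rot":[0,0,0]},
  ],
)

```text
clock: 3.28
position: [529.7, 161.1, 350.8]
ee_rot: [0.001, 1.0, 0.0, 0.0]
contact_force: [1.6, -0.7, 0.1]
gripper_width: 85.2
```

```bash
python3 - <<'E'
from h import *
p=get_image("wrist"); p=get_image("wrist"); cv2.imwrite("pics/w2.png",p["frame"])
import pickle; pickle.dump({k:p[k] for k in p},open("w2.pkl","wb"))
print(p["origin"])
for l in ["press","nest","lever_hinge","lever_grip","ejector_thumb","plank"]: print(l,find(p,l))
E
```

```text
[530.95688098 100.79041574 469.53706861]
press [([545.1, 54.5, -1.2], 0.72)]
nest [([545.2, 51.7, 11.8], 0.59)]
lever_hinge [([658.0, 48.9, 43.0], 0.71)]
lever_grip []
ejector_thumb []
plank [([498.1, 359.4, -0.3], 0.91)]
```

View pics/w2.png

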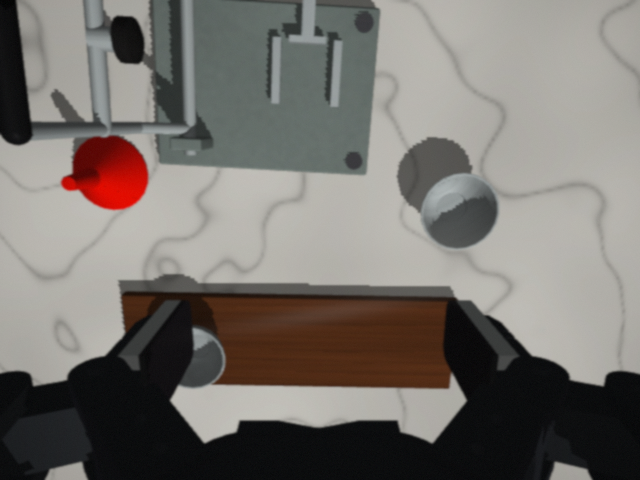

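```bash
python3 - <<'E'
from h import *
import pickle; p=pickle.load(open("w2.pkl","rb"))
c=p["frame"][0:190,140:400]; cv2.imwrite("pics/w2c.png",cv2.resize(c,(780,570),interpolation=cv2.INTER_CUBIC))
E
```

```text
(no output)
```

View pics/w2c.png

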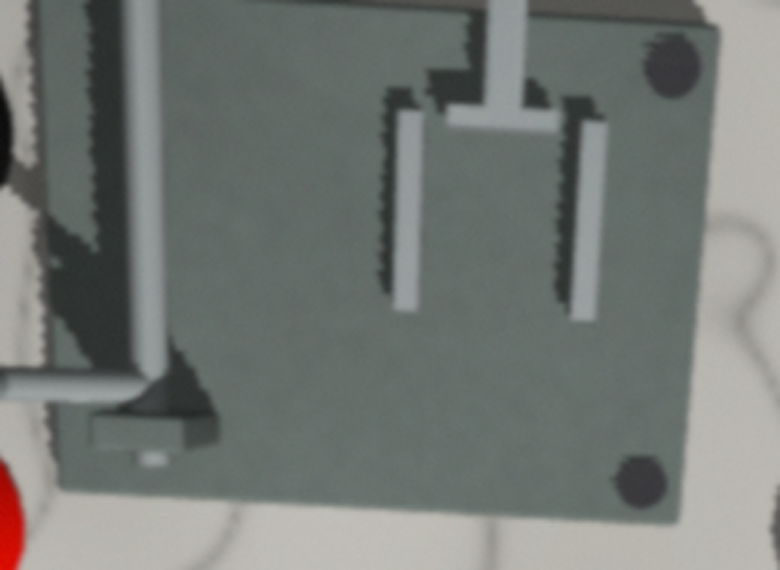

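```bash
python3 - <<'E'
from h import *
import pickle; p=pickle.load(open("w2.pkl","rb"))
def P(u,v,z): return ray(p,u/3+140-0.33,v/3-0.33,z)[:2]
pl=[(60,489,155,100),(679,524,-70,100),(720,28,-70,-65)]
A=np.array([P(u,v,15) for u,v,_,_ in pl]); B=np.array([q[2:] for q in pl],float)
def fit(A,B):
    a=A.mean(0);b=B.mean(0);U,S,V=np.linalg.svd((B-b).T@(A-a)); Rm=(V.T@U.T); t=a-Rm@b
    return np.degrees(np.arctan2(Rm[1,0],Rm[0,0])),t,(A-(B@Rm.T+t)).round(1)
print(A.round(1)); print(fit(A,B))
w=[(398,110),(422,112),(392,308),(418,311),(582,121),(607,123),(570,318),(597,321)]
W=np.array([P(u,v,25) for u,v in w]); print(W.round(1))
ang,t,_=fit(A,B); a=np.radians(ang); Rm=np.array([[np.cos(a),-np.sin(a)],[np.sin(a),np.cos(a)]])
print("walls in press",((W-t)@Rm).round(1))
print("pusher", ((np.array([P(u,v,25) for u,v in [(446,125),(558,131),(487,110),(523,110)]])-t)@Rm).round(1))
# plank corners top z=14
pk=np.array([ray(p,u,v,14)[:2] for u,v in [(123,292),(453,298),(449,388)]]);print(pk.round(1))
E
```

```text
[[701.9 144.4]
 [480.4 155.9]
 [472.5  -5. ]]
(np.float64(-3.0594874632035487), array([544.21723553,  53.76849199]), array([[-2.4, -1. ],
       [ 0.8, -1.4],
       [ 1.7,  2.4]]))
[[576.9  21.6]
 [569.2  22.2]
 [580.5  82.7]
 [571.8  83.6]
 [517.4  24.7]
 [509.3  25.3]
 [520.6  85.7]
 [511.5  86.6]]
walls in press [[ 34.4 -30.4]
 [ 26.6 -30.2]
 [ 34.7  30.8]
 [ 25.9  31.3]
 [-25.3 -30.5]
 [-33.4 -30.3]
 [-25.3  30.6]
 [-34.4  31.1]]
pusher [[ 18.7 -26.8]
 [-17.7 -27.1]
 [  5.6 -32. ]
 [ -6.  -32.7]]
[[759.6 294.2]
 [373.6 299.9]
 [367.9 421.1]]
```

```bash
python3 -c "
from h import *
plan(614,-242,200,176.94)"
```

```text
pos [529.9 158.6 350.3] t 3.7 w 85.6 F [-0.6  0.9  0.1]
xyz [-8.51, -40.04, 15.04] rot [-0.0, -0.0, 0.051] rows>= 10.6
```

Emit:
apply_moves(
  steps=[
    {"hand":1,"xyz":[0,-4,0],"delta_rot":[0,0,0.01]},
    {"hand":1,"xyz":[0,-8,0],"delta_rot":[0,0,0.02]},
    {"hand":1,"xyz":[-1,-12,0],"delta_rot":[0,0,0.03]},
    {"hand":1,"xyz":[-2,-15.7,0.5],"delta_rot":[0,0,0.04]},
    {"hand":1,"xyz":[-3,-19.4,1.5],"delta_rot":[0,0,0.051]},
    {"hand":1,"xyz":[-4,-22.9,3],"delta_rot":[0,0,0.051]},
    {"hand":1,"xyz":[-5,-26.4,5],"delta_rot":[0,0,0.051]},
    {"hand":1,"xyz":[-6,-29.7,7],"delta_rot":[0,0,0.051]},
    {"hand":1,"xyz":[-7,-32.9,9],"delta_rot":[0,0,0.051]},
    {"hand":1,"xyz":[-8,-36,11],"delta_rot":[0,0,0.051]},
    {"hand":1,"xyz":[-8.5,-38.6,13.5],"delta_rot":[0,0,0.051]},
    {"hand":1,"xyz":[-8.5,-40,15],"delta_rot":[0,0,0.051]},
  ],
)

```text
clock: 4.68
position: [613.5, -243.8, 197.0]
ee_rot: [0.028, 1.0, 0.0, -0.002]
contact_force: [-0.1, -0.3, -0.1]
gripper_width: 85.3
```

```bash
cat >> h.py <<'E'
def lid(p,guess,ztop):
    """refine tin centre: bright lid disc near guess via outline mask nearest + threshold; returns saved crop"""
    best=None
    for r in nets.outline_of(p,"tin1"):
        m=r["pixels"]; ys,xs=np.nonzero(m)
        if len(xs)==0: continue
        X=ray(p,xs.mean(),ys.mean(),20)
        d=np.hypot(*(X[:2]-guess))
        if best is None or d<best[0]: best=(d,m)
    return best
E
cat > look.py <<'E'
from h import *
import sys
gx,gy=float(sys.argv[1]),float(sys.argv[2]); name=sys.argv[3]
get_image("wrist"); p=get_image("wrist")
for r in nets.pinpoint(p,"tin1"): print(np.round(r["xyz"],1),round(r["confidence"],2),np.round(proj(p,r["xyz"])))
print("recognise",find(p,"tin1","recognise"))
b=lid(p,np.array([gx,gy]),41)
f=p["frame"].copy()
if b:
    cs,_=cv2.findContours(b[1].astype(np.uint8),cv2.RETR_EXTERNAL,cv2.CHAIN_APPROX_NONE)
    c=max(cs,key=cv2.contourArea); print("mask d",b[0]); e=cv2.minEnclosingCircle(c); print("circle",e)
    cv2.drawContours(f,[c],-1,(0,0,255),1)
u,v=proj(p,(gx,gy,20)); u=int(min(max(u,80),560)); v=int(min(max(v,60),420))
cr=f[v-60:v+60,u-80:u+80]; print("crop origin",u-80,v-60,"x5; cam",p["origin"].round(1))
cv2.imwrite(f"pics/{name}.png",cv2.resize(cr,(800,600),interpolation=cv2.INTER_CUBIC))
import pickle; pickle.dump(dict(p),open(name+".pkl","wb"))
E
python3 look.py 614 -308 ta
```

```text
[ 602.4 -220.5   -0.7] 0.85 [329. 241.]
[ 487.5 -307.8    2. ] 0.7 [484. 115.]
[ 615.4 -310.2   -2.4] 0.68 [305. 122.]
recognise [([410.8, -368.2, 15.9], 0.92), ([605.6, -222.7, 40.5], 0.82), ([614.8, -307.6, 42.7], 0.81), ([391.2, -294.1, 16.8], 0.59), ([495.5, -307.5, 42.1], 0.59)]
mask d 0.2801250852228107
circle ((306.3013610839844, 125.15740966796875), 28.54684829711914)
crop origin 226 65 x5; cam [ 608.6 -310.5  312.6]
```

View pics/ta.png

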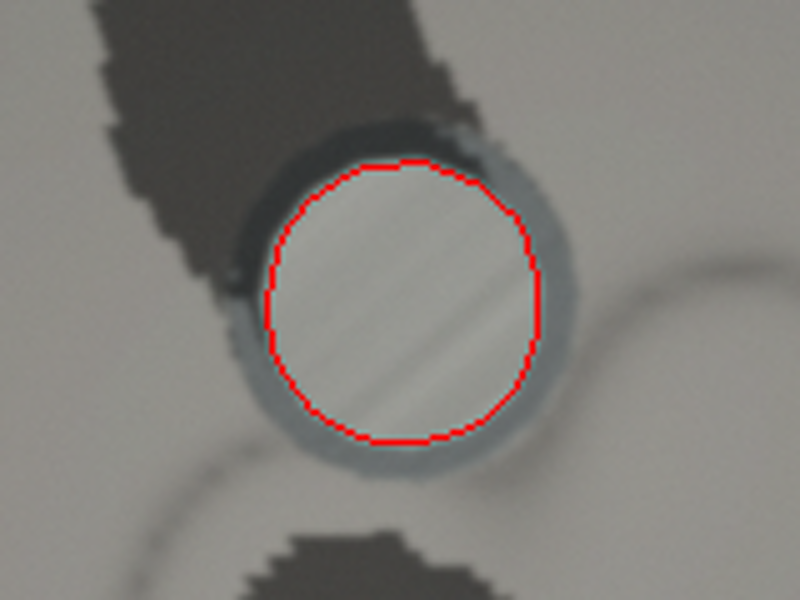

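```bash
python3 -c "
from h import *
import pickle;p=pickle.load(open('ta.pkl','rb'))
X=ray(p,306.3,125.2,41);print(X)
plan(X[0],X[1],60,176.94)"
```

```text
[ 613.58868779 -308.50672475   41.        ]
pos [ 615.  -240.3  201.5] t 4.9 w 85.1 F [ 0.1  0.4 -0.1]
xyz [-0.19, -6.81, 14.15] rot [-0.001, 0.002, 0.002] rows>= 3.8
```

Emit:
apply_moves(
  steps=[
    {"hand":1,"xyz":[0,-3.4,4],"delta_rot":[0,0,0]},
    {"hand":1,"xyz":[0,-6,7],"delta_rot":[0,0,0]},
    {"hand":1,"xyz":[-0.1,-6.8,9],"delta_rot":[0,0,0]},
    {"hand":1,"xyz":[-0.1,-6.8,10],"delta_rot":[0,0,0]},
    {"hand":1,"xyz":[-0.1,-6.8,10],"delta_rot":[0,0,0]},
  ],
)

```text
clock: 5.35
position: [611.3, -307.0, 98.4]
ee_rot: [0.026, 1.0, 0.001, -0.002]
contact_force: [-0.5, 0.2, 0.4]
gripper_width: 85.6
```

```bash
python3 -c "
from h import *
plan(613.6,-308.5,34,176.94); get_image('side'); plan(613.6,-308.5,34,176.94)"
```

```text
pos [ 611.3 -307.    98.4] t 5.3 w 85.6 F [-0.5  0.2  0.4]
xyz [-0.26, -0.14, 6.44] rot [0.001, -0.004, 0.002] rows>= 1.6
pos [ 612.7 -307.   100.8] t 5.4 w 85.3 F [1.  0.6 0.5]
xyz [-0.09, -0.15, 6.68] rot [-0.0, -0.0, 0.003] rows>= 1.6
```

```bash
cat >> h.py <<'E'
import json
def load():
    d=json.load(open("cmd.json")); return np.array(d["p"]),R.from_quat(d["q"])
def did(xyz,rot=(0,0,0)):
    p,q=load(); p=p+q.apply(np.array(xyz)*10); q=q*R.from_rotvec(rot)
    json.dump({"p":p.tolist(),"q":q.as_quat().tolist()},open("cmd.json","w"))
def tgt(yaw,pitch=0):
    a=np.radians(yaw); X=np.array([np.cos(a),np.sin(a),0]);Z=np.array([0,0,-1.]);Y=np.cross(Z,X)
    return R.from_matrix(np.c_[X,Y,Z])*R.from_euler('y',pitch,degrees=True)
def plan(x,y,z,yaw=176.94,pitch=0.0):
    s=telemetry.read_state(); p,q=load(); dq=(q.inv()*R.from_quat(s["ee_rot"])).magnitude()
    print("cmd",p.round(1),"meas-cmd",(s["position"]-p).round(1),"ang",round(float(dq),4),"t",round(s["clock"],1),"w",round(s["gripper_width"],1),"F",s["contact_force"].round(1))
    d=q.inv().apply(np.array([x,y,z])-p)/10; w=(q.inv()*tgt(yaw,pitch)).as_rotvec()
    print("xyz",d.round(2).tolist(),"rot",w.round(3).tolist(),"rows>=",max(np.linalg.norm(d)/4.1,np.degrees(np.linalg.norm(w))/7.1).round(1))
PN=np.array([544.6,53.9])
def press(px,py):
    a=np.radians(-3.06); return PN+np.array([px*np.cos(a)-py*np.sin(a),px*np.sin(a)+py*np.cos(a)])
E
python3 - <<'E'
from h import *
q=np.array([5.42655517e-01,8.39954635e-01,0,0]); 
a=np.radians(114.29) # refine via first meas
json.dump({"p":[257.029,-569.68,253.312],"q":(q/np.linalg.norm(q)).tolist()},open("cmd.json","w"))
did([20.5,34.8,-4.7],[0,0,-1.147]); print(load()[0]); did([-4,40,-5]); print(load()[0]); did([-8.5,-40,15],[0,0,.051]); print(load()[0]); did([-.1,-6.8,10])
plan(613.6,-308.5,34)
E
```

```text
[ 490.0052678  -239.75416191  300.312     ]
[530.08188972 160.23816849 350.312     ]
[ 615.00526551 -239.77810649  200.312     ]
cmd [ 612.5 -307.7  100.3] meas-cmd [0.2 0.8 0.5] ang 0.0012 t 5.4 w 85.3 F [1.  0.6 0.5]
xyz [-0.11, -0.07, 6.63] rot [0.0, 0.0, 0.002] rows>= 1.6
```

Emit:
apply_moves(
  steps=[
    {"hand":1,"xyz":[-0.1,-0.1,2.5],"delta_rot":[0,0,0]},
    {"hand":1,"xyz":[-0.1,-0.1,5],"delta_rot":[0,0,0]},
    {"hand":1,"xyz":[-0.1,-0.1,6.6],"delta_rot":[0,0,0]},
    {"hand":1,"xyz":[-0.1,-0.1,6.6],"delta_rot":[0,0,0]},
    {"hand":0.4,"xyz":[-0.1,-0.1,6.6],"delta_rot":[0,0,0]},
    {"hand":0.4,"xyz":[-0.1,-0.1,6.6],"delta_rot":[0,0,0]},
    {"hand":0.4,"xyz":[-0.1,-0.1,6.6],"delta_rot":[0,0,0]},
    {"hand":0.4,"xyz":[-0.1,-0.1,6.6],"delta_rot":[0,0,0]},
    {"hand":0.4,"xyz":[-0.1,-0.1,6.6],"delta_rot":[0,0,0]},
    {"hand":0.4,"xyz":[-0.1,-0.1,6.6],"delta_rot":[0,0,0]},
  ],
)

```text
clock: 6.23
position: [615.3, -309.0, 37.5]
ee_rot: [0.025, 1.0, -0.001, 0.002]
contact_force: [-0.4, 1.8, 6.6]
gripper_width: 43.8
```

```bash
python3 - <<'E'
from h import *
did([-.1,-.1,6.6])
x=press(0,0); print(x)
plan(x[0],x[1],49)
plan(613.4,-308,150)
p=get_image("wrist"); cv2.imwrite("pics/g1.png",p["frame"])
E
```

```text
[544.6  53.9]
cmd [ 613.5 -308.8   34.3] meas-cmd [ 1.8 -0.2  3.2] ang 0.0054 t 6.2 w 43.8 F [-0.4  1.8  6.6]
xyz [8.73, 35.87, -1.47] rot [0.0, 0.0, 0.002] rows>= 9.0
cmd [ 613.5 -308.8   34.3] meas-cmd [ 1.8 -0.2  3.2] ang 0.0054 t 6.2 w 43.8 F [-0.4  1.8  6.6]
xyz [0.01, 0.08, -11.57] rot [0.0, 0.0, 0.002] rows>= 2.8
```

View pics/g1.png

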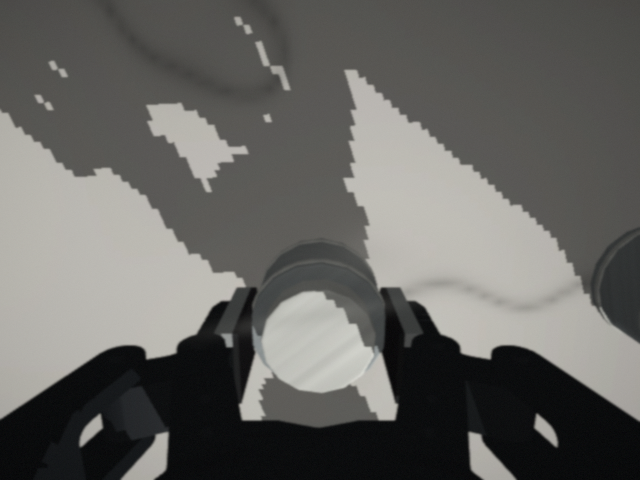

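Emit:
apply_moves(
  steps=[
    {"hand":0.4,"xyz":[0,0,-2],"delta_rot":[0,0,0]},
    {"hand":0.4,"xyz":[0,0,-5],"delta_rot":[0,0,0]},
    {"hand":0.4,"xyz":[0.3,2,-8],"delta_rot":[0,0,0]},
    {"hand":0.4,"xyz":[1,5,-10],"delta_rot":[0,0,0]},
    {"hand":0.4,"xyz":[2,9,-11],"delta_rot":[0,0,0]},
    {"hand":0.4,"xyz":[3.2,13,-11],"delta_rot":[0,0,0]},
    {"hand":0.4,"xyz":[4.3,17,-11],"delta_rot":[0,0,0]},
    {"hand":0.4,"xyz":[5.4,21,-11],"delta_rot":[0,0,0]},
    {"hand":0.4,"xyz":[6.5,25,-11],"delta_rot":[0,0,0]},
    {"hand":0.4,"xyz":[7.5,29,-11],"delta_rot":[0,0,0]},
    {"hand":0.4,"xyz":[8.2,32.5,-11],"delta_rot":[0,0,0]},
    {"hand":0.4,"xyz":[8.7,35.9,-11],"delta_rot":[0,0,0]},
  ],
)

```text
clock: 7.28
position: [543.8, 56.2, 145.1]
ee_rot: [0.025, 1.0, 0.0, 0.0]
contact_force: [-0.4, 1.0, -1.1]
gripper_width: 43.7
```

```bash
python3 - <<'E'
from h import *
did([8.7,35.9,-11])
p=get_image("wrist"); p=get_image("wrist"); cv2.imwrite("pics/n1.png",p["frame"])
plan(*press(0,0),49)
E
```

```text
cmd [545.   54.2 144.3] meas-cmd [-0.2  4.3  0.9] ang 0.0065 t 7.4 w 43.6 F [ 0.1 -0.  -1.4]
xyz [0.03, -0.03, 9.53] rot [0.0, 0.0, 0.002] rows>= 2.3
```

View pics/n1.png

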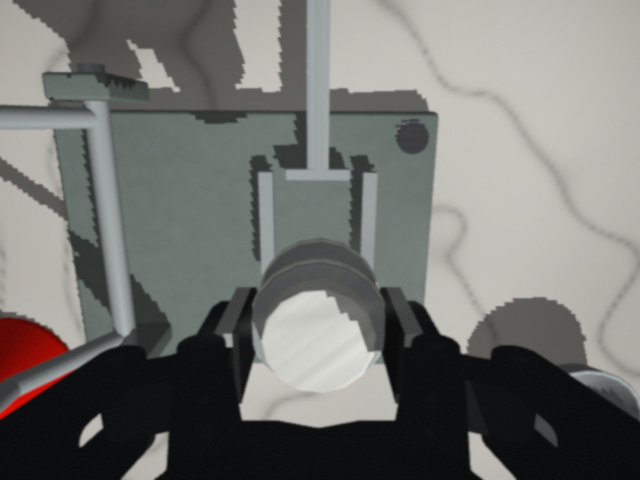

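```bash
python3 - <<'E'
from h import *
for i in range(3): p=get_image("wrist")
s=telemetry.read_state(); print(s["position"],p["origin"])
pc,q=load()
X=ray(p,319,341,pc[2]-34.3+41); print("lid",X.round(1), "in tool",(q.inv().apply(X-s["position"])).round(1))
f=p["frame"]; cv2.imwrite("pics/n1c.png",cv2.resize(f[140:440,220:420],(400*2*200//200//1,600*2//2) ) if 0 else cv2.resize(f[150:300,230:400],(680,600),interpolation=cv2.INTER_CUBIC))
import pickle;pickle.dump(dict(p),open("n1.pkl","wb"))
E
```

```text
[544.6713039   54.29318723 144.64167146] [541.0707263  -10.51274939 263.63917008]
lid [543.9  52.4 151. ] in tool [ 0.7 -1.9 -6.4]
```

View pics/n1c.png

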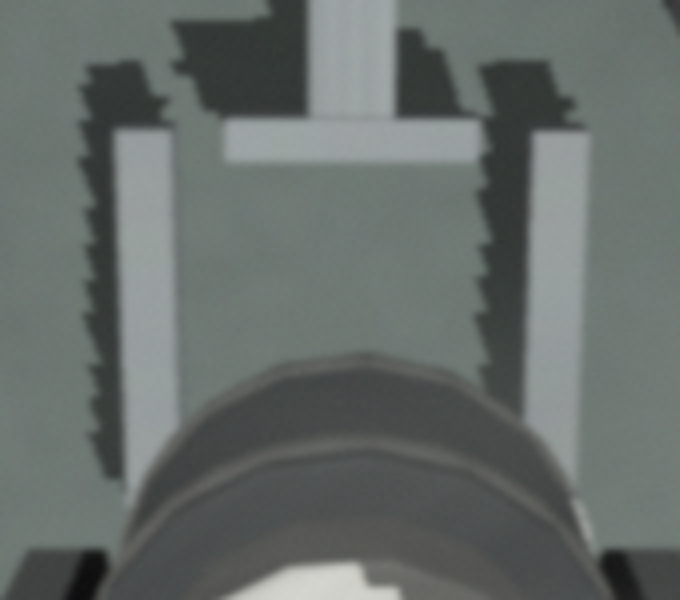

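```bash
python3 - <<'E'
from h import *
import pickle;p=pickle.load(open("n1.pkl","rb"))
for u,v in [(115,130),(172,130),(531,131),(589,131)]: print(ray(p,u/4+230-.4,v/4+150-.4,25).round(1))
print(press(34,-31),press(26,-31),press(-26,-31),press(-34,-31))
E
```

```text
[576.7  20.7  25. ]
[568.6  21.1  25. ]
[517.6  23.8  25. ]
[509.4  24.2  25. ]
[576.89668978  21.12922293] [568.90809633  21.55627645] [516.98223891  24.33212432] [508.99364546  24.75917784]
```

Emit:
apply_moves(
  steps=[
    {"hand":0.4,"xyz":[0,0.1,2],"delta_rot":[0,0,0]},
    {"hand":0.4,"xyz":[0,0.1,4],"delta_rot":[0,0,0]},
    {"hand":0.4,"xyz":[0,0.1,6],"delta_rot":[0,0,0]},
    {"hand":0.4,"xyz":[0,0.1,7.5],"delta_rot":[0,0,0]},
    {"hand":0.4,"xyz":[0,0.1,8.5],"delta_rot":[0,0,0]},
    {"hand":0.4,"xyz":[0,0.1,8.9],"delta_rot":[0,0,0]},
    {"hand":0.4,"xyz":[0,0.1,9.1],"delta_rot":[0,0,0]},
    {"hand":0.4,"xyz":[0,0.1,9.2],"delta_rot":[0,0,0]},
  ],
)

```text
clock: 8.2
position: [545.4, 54.8, 52.7]
ee_rot: [0.026, 1.0, 0.0, 0.0]
contact_force: [-0.4, -0.3, -1.8]
gripper_width: 43.6
```

```bash
python3 - <<'E'
from h import *
did([0,.1,9.2])
p=get_image("wrist"); p=get_image("wrist"); cv2.imwrite("pics/n2.png",p["frame"])
plan(*press(0,0),49)
E
```

```text
cmd [545.   55.2  52.3] meas-cmd [0.5 0.  0.8] ang 0.0016 t 8.3 w 43.9 F [ 0.2  0.3 -1.3]
xyz [0.03, -0.13, 0.33] rot [0.0, 0.0, 0.002] rows>= 0.1
```

View pics/n2.png

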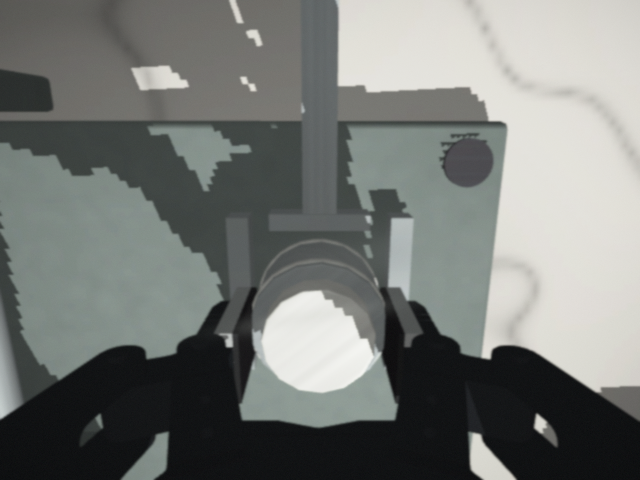

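Emit:
apply_moves(
  steps=[
    {"hand":0.4,"xyz":[0,0,0.15],"delta_rot":[0,0,0]},
    {"hand":0.4,"xyz":[0,0,0.3],"delta_rot":[0,0,0]},
    {"hand":0.4,"xyz":[0,0,0.3],"delta_rot":[0,0,0]},
    {"hand":0.7,"xyz":[0,0,0.3],"delta_rot":[0,0,0]},
    {"hand":0.7,"xyz":[0,0,0.3],"delta_rot":[0,0,0]},
    {"hand":0.7,"xyz":[0,0,0.3],"delta_rot":[0,0,0]},
    {"hand":0.7,"xyz":[0,0,0.3],"delta_rot":[0,0,0]},
    {"hand":0.7,"xyz":[0,0,-2],"delta_rot":[0,0,0]},
    {"hand":0.7,"xyz":[0,0,-6],"delta_rot":[0,0,0]},
    {"hand":0.7,"xyz":[0,0,-9],"delta_rot":[0,0,0]},
    {"hand":0.7,"xyz":[0,3,-11],"delta_rot":[0,0,0]},
    {"hand":0.7,"xyz":[0,6,-13],"delta_rot":[0,0,0]},
  ],
)

```text
clock: 9.3
position: [548.1, 114.9, 184.2]
ee_rot: [0.027, 1.0, 0.0, 0.001]
contact_force: [0.6, -0.3, -0.8]
gripper_width: 59.8
```

```bash
python3 - <<'E'
from h import *
did([0,6,-13])
for i in range(4): p=get_image("wrist")
cv2.imwrite("pics/n3.png",p["frame"])
plan(*press(140,0),330)
for r in nets.pinpoint(p,"tin1"): print(np.round(r["xyz"],1),round(r["confidence"],2))
b=lid(p,PN,56); cs,_=cv2.findContours(b[1].astype(np.uint8),0,1); e=cv2.minEnclosingCircle(max(cs,key=cv2.contourArea)); print(e, ray(p,*e[0],56))
E
```

```text
cmd [548.1 115.1 182.3] meas-cmd [-0.3  0.7  0.1] ang 0.0016 t 9.5 w 59.7 F [ 1.  -0.2 -0.2]
xyz [-13.97, -6.16, -14.77] rot [0.0, 0.0, 0.002] rows>= 5.2
[549.4  56.   14.2] 0.73
((319.9305419921875, 128.86111450195312), 40.65135192871094) [545.06547859  55.33479396  56.        ]
```

View pics/n3.png

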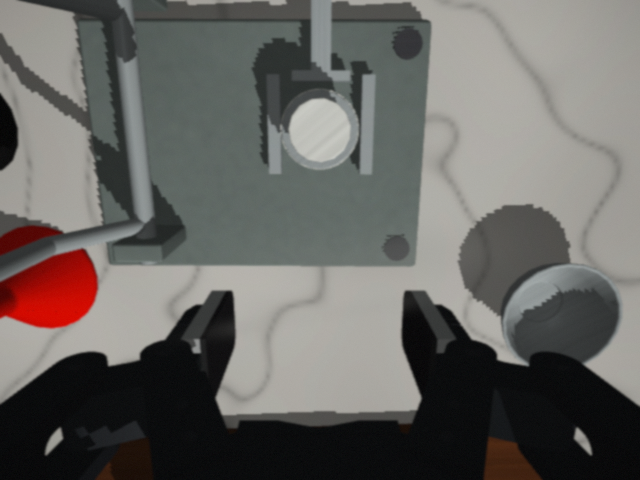

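Emit:
apply_moves(
  steps=[
    {"hand":0.7,"xyz":[0,0,-4],"delta_rot":[0,0,0]},
    {"hand":0.7,"xyz":[0,0,-8],"delta_rot":[0,0,0]},
    {"hand":0.7,"xyz":[-1,0,-12],"delta_rot":[0,0,0]},
    {"hand":0.7,"xyz":[-3,-1.5,-14.5],"delta_rot":[0,0,0]},
    {"hand":0.7,"xyz":[-6,-3,-14.8],"delta_rot":[0,0,0]},
    {"hand":0.6,"xyz":[-9,-4.5,-14.8],"delta_rot":[0,0,0]},
    {"hand":0.6,"xyz":[-12,-5.5,-14.8],"delta_rot":[0,0,0]},
    {"hand":0.6,"xyz":[-14,-6.2,-14.8],"delta_rot":[0,0,0]},
    {"hand":0.6,"xyz":[-14,-6.2,-14.8],"delta_rot":[0,0,0]},
  ],
)

```text
clock: 10.35
position: [687.0, 43.1, 325.9]
ee_rot: [0.028, 1.0, -0.001, -0.002]
contact_force: [-1.1, -0.5, -0.2]
gripper_width: 51.6
```

```bash
python3 - <<'E'
from h import *
did([-14,-6.2,-14.8])
for i in range(2): p=get_image("wrist")
cv2.imwrite("pics/l1.png",p["frame"]); p=get_image("side");cv2.imwrite("pics/l1s.png",p["frame"][100:380,150:500])
plan(*press(140,0),251)
E
```

```text
cmd [684.7  46.  330.3] meas-cmd [-0.6 -0.8 -1.8] ang 0.0035 t 10.5 w 51.1 F [-0.8 -0.   0.1]
xyz [0.03, 0.04, 7.93] rot [0.0, 0.0, 0.002] rows>= 1.9
```

View pics/l1.png

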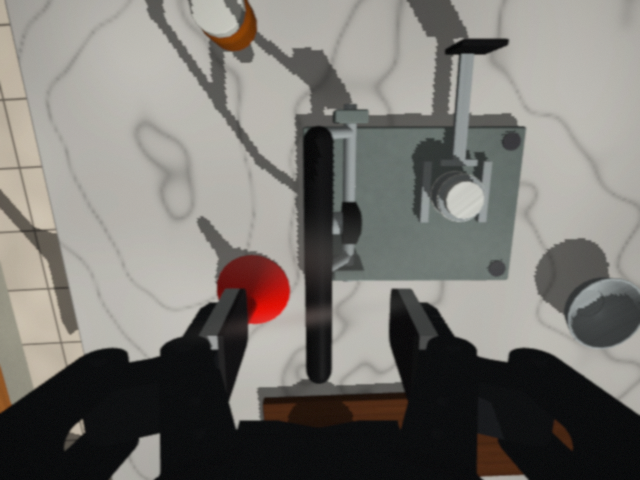

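View pics/l1s.png

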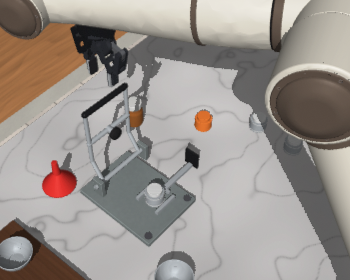

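Emit:
apply_moves(
  steps=[
    {"hand":0.6,"xyz":[0,0,2.5],"delta_rot":[0,0,0]},
    {"hand":0.6,"xyz":[0,0,5],"delta_rot":[0,0,0]},
    {"hand":0.6,"xyz":[0,0,7],"delta_rot":[0,0,0]},
    {"hand":0.6,"xyz":[0,0,7.9],"delta_rot":[0,0,0]},
    {"hand":0.1,"xyz":[0,0,7.9],"delta_rot":[0,0,0]},
    {"hand":0.1,"xyz":[0,0,7.9],"delta_rot":[0,0,0]},
    {"hand":0.1,"xyz":[0,0,7.9],"delta_rot":[0,0,0]},
    {"hand":0.1,"xyz":[0,0,7.9],"delta_rot":[0,0,0]},
    {"hand":0.1,"xyz":[0,0,7.9],"delta_rot":[0,0,0]},
    {"hand":0.1,"xyz":[0,0,7.9],"delta_rot":[0,0,0]},
  ],
)

```text
clock: 11.33
position: [685.3, 46.3, 253.7]
ee_rot: [0.025, 1.0, 0.0, 0.002]
contact_force: [-1.1, 0.8, 5.2]
gripper_width: 12.2
```

```bash
python3 - <<'E'
from h import *
did([0,0,7.9])
for i in range(2): p=get_image("side")
plan(*press(140,0),251)
cv2.imwrite("pics/l2s.png",cv2.resize(p["frame"][130:330,200:370],(680,600)))
# bar path
pc,q=load()
for k in range(0,13):
    th=1.57*k/12
    # up rel (x,z) = (30,200)
    x=110+30*np.cos(th)-200*np.sin(th); z=48+200*np.cos(th)+30*np.sin(th)
    t=np.r_[press(x,0),z+3]; t0=np.r_[press(140,0),251]
    print(round(th,2),(q.inv().apply(t-t0)/10).round(2).tolist())
E
```

```text
cmd [684.7  46.  251.3] meas-cmd [0.5 0.3 2.3] ang 0.0037 t 11.4 w 12.0 F [-1.2  1.4  5.2]
xyz [0.03, 0.04, 0.03] rot [0.0, 0.0, 0.002] rows>= 0.0
0.0 [0.0, 0.0, 0.0]
0.13 [2.63, 0.01, -0.22]
0.26 [5.28, 0.01, -0.1]
0.39 [7.88, 0.02, 0.37]
0.52 [10.4, 0.02, 1.18]
0.65 [12.79, 0.03, 2.3]
0.79 [15.01, 0.03, 3.73]
0.92 [17.03, 0.04, 5.44]
1.05 [18.81, 0.04, 7.39]
1.18 [20.32, 0.05, 9.56]
1.31 [21.54, 0.05, 11.91]
1.44 [22.43, 0.05, 14.4]
1.57 [23.0, 0.05, 16.98]
```

View pics/l2s.png

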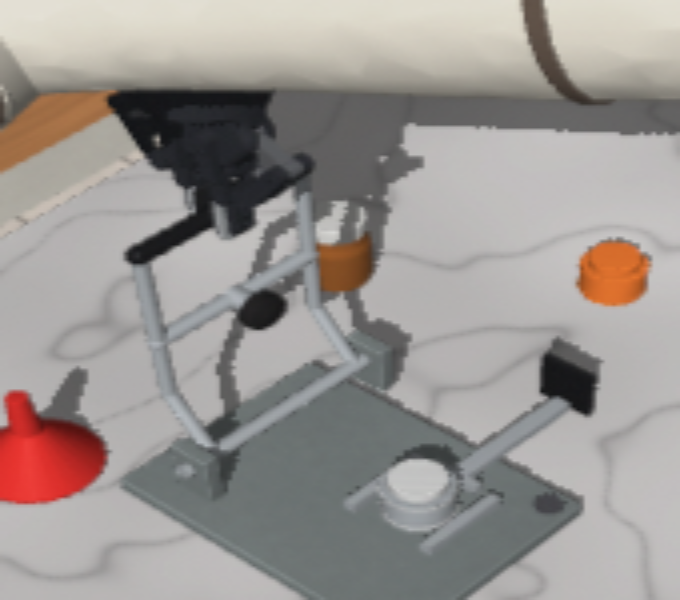

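Emit:
apply_moves(
  steps=[
    {"hand":0.1,"xyz":[1.3,0,-0.15],"delta_rot":[0,0,0]},
    {"hand":0.1,"xyz":[2.6,0,-0.2],"delta_rot":[0,0,0]},
    {"hand":0.1,"xyz":[3.95,0,-0.2],"delta_rot":[0,0,0]},
    {"hand":0.1,"xyz":[5.3,0,-0.1],"delta_rot":[0,0,0]},
    {"hand":0.1,"xyz":[6.6,0,0.1],"delta_rot":[0,0,0]},
    {"hand":0.1,"xyz":[7.9,0,0.35],"delta_rot":[0,0,0]},
    {"hand":0.1,"xyz":[9.15,0,0.75],"delta_rot":[0,0,0]},
    {"hand":0.1,"xyz":[10.4,0,1.2],"delta_rot":[0,0,0]},
    {"hand":0.1,"xyz":[11.6,0,1.7],"delta_rot":[0,0,0]},
    {"hand":0.1,"xyz":[12.8,0,2.3],"delta_rot":[0,0,0]},
    {"hand":0.1,"xyz":[13.9,0,3.0],"delta_rot":[0,0,0]},
    {"hand":0.1,"xyz":[15.0,0,3.7],"delta_rot":[0,0,0]},
  ],
)

```text
clock: 12.43
position: [538.1, 54.0, 218.5]
ee_rot: [0.025, 1.0, 0.001, 0.006]
contact_force: [4.6, -3.2, 3.6]
gripper_width: 11.8
```

```bash
python3 - <<'E'
from h import *
did([15,0,3.7])
p=get_image("side")
x,z=110+30*np.cos(.785)-200*np.sin(.785),48+200*np.cos(.785)+30*np.sin(.785)
plan(*press(x,0),z+3)
cv2.imwrite("pics/l3s.png",cv2.resize(p["frame"][130:330,200:370],(680,600)))
E
```

```text
cmd [534.9  53.7 214.3] meas-cmd [0.4 0.4 1.7] ang 0.0079 t 12.5 w 11.9 F [0.5 1.2 2.3]
xyz [0.05, 0.07, 0.06] rot [0.0, 0.0, 0.002] rows>= 0.0
```

View pics/l3s.png

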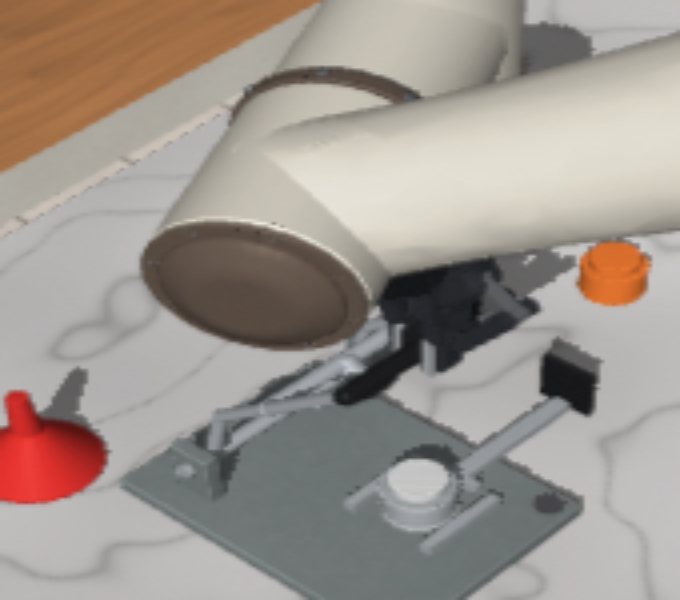

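Emit:
apply_moves(
  steps=[
    {"hand":0.1,"xyz":[1.05,0,0.8],"delta_rot":[0,0,0]},
    {"hand":0.1,"xyz":[2.0,0,1.7],"delta_rot":[0,0,0]},
    {"hand":0.1,"xyz":[2.95,0,2.65],"delta_rot":[0,0,0]},
    {"hand":0.1,"xyz":[3.8,0,3.65],"delta_rot":[0,0,0]},
    {"hand":0.1,"xyz":[4.6,0,4.7],"delta_rot":[0,0,0]},
    {"hand":0.1,"xyz":[5.3,0,5.85],"delta_rot":[0,0,0]},
    {"hand":0.1,"xyz":[5.95,0,7.0],"delta_rot":[0,0,0]},
    {"hand":0.1,"xyz":[6.55,0,8.2],"delta_rot":[0,0,0]},
    {"hand":0.1,"xyz":[7.0,0,9.4],"delta_rot":[0,0,0]},
    {"hand":0.1,"xyz":[7.4,0,10.7],"delta_rot":[0,0,0]},
    {"hand":0.1,"xyz":[7.75,0,12],"delta_rot":[0,0,0]},
    {"hand":0.1,"xyz":[8.0,0,13.2],"delta_rot":[0,0,0]},
  ],
)

```text
clock: 13.48
position: [456.3, 58.3, 83.8]
ee_rot: [0.025, 1.0, 0.0, 0.002]
contact_force: [-5.2, -1.2, 20.2]
gripper_width: 12.0
```

```bash
python3 - <<'E'
from h import *
did([8,0,13.2])
for i in range(3): p=get_image("side"); print(telemetry.read_state()["position"].round(1),telemetry.read_state()["contact_force"].round(1))
plan(*press(-90,0),81)
cv2.imwrite("pics/l4s.png",cv2.resize(p["frame"][130:330,200:370],(680,600)))
E
```

```text
[455.9  58.3  82.1] [ 2.3 -0.2  6.1]
[456.   58.3  82.6] [ 1.9 -0.1  4.3]
[456.   58.3  82.8] [ 0.6 -0.5  4.8]
cmd [455.   57.8  82.3] meas-cmd [1.  0.5 0.5] ang 0.0018 t 13.6 w 11.8 F [ 0.6 -0.5  4.8]
xyz [0.03, 0.09, 0.13] rot [0.0, 0.0, 0.002] rows>= 0.0
```

View pics/l4s.png

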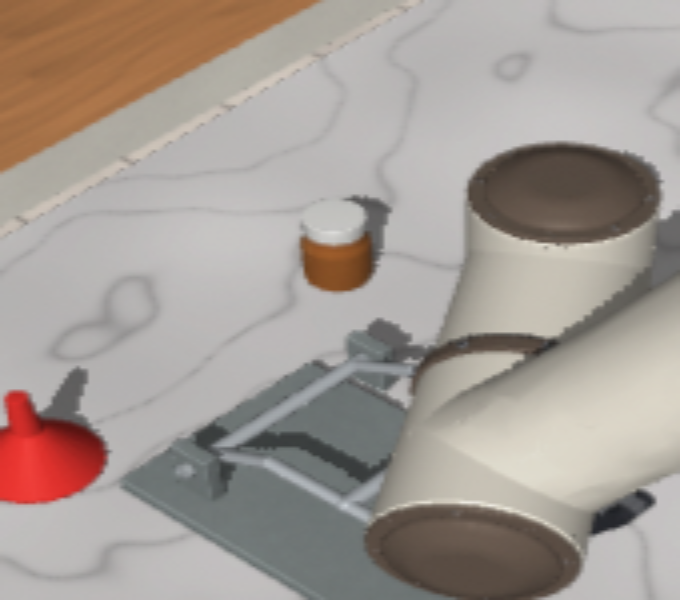

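Emit:
apply_moves(
  steps=[
    {"hand":0.1,"xyz":[0,0,0.3],"delta_rot":[0,0,0]},
    {"hand":0.1,"xyz":[0,0,0.6],"delta_rot":[0,0,0]},
    {"hand":0.1,"xyz":[0,0,0.8],"delta_rot":[0,0,0]},
    {"hand":0.1,"xyz":[0,0,0.8],"delta_rot":[0,0,0]},
    {"hand":0.1,"xyz":[0,0,0.8],"delta_rot":[0,0,0]},
  ],
)

```text
clock: 14.05
position: [455.3, 58.3, 77.6]
ee_rot: [0.025, 1.0, 0.0, 0.0]
contact_force: [-10.7, 3.0, 30.9]
gripper_width: 12.1
```

```bash
python3 - <<'E'
from h import *
did([0,0,.8])
for i in range(3): p=get_image("wrist"); print(telemetry.read_state()["position"].round(1),telemetry.read_state()["contact_force"].round(1))
cv2.imwrite("pics/l5.png",p["frame"])
p=get_image("scene"); cv2.imwrite("pics/l5s.png",cv2.resize(p["frame"][180:320,280:460],(720,560)))
E
```

```text
[455.3  58.3  77.6] [-11.    2.7  29.6]
[455.4  58.3  77.7] [-10.3   2.5  30.6]
[455.3  58.3  77.6] [-10.3   3.1  29.6]
```

View pics/l5.png

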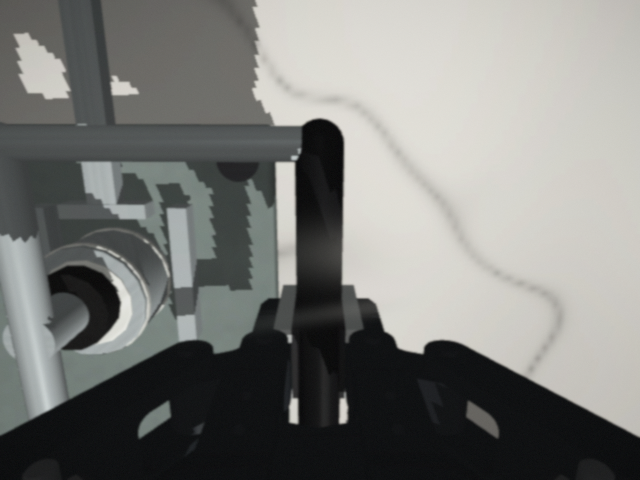

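View pics/l5s.png

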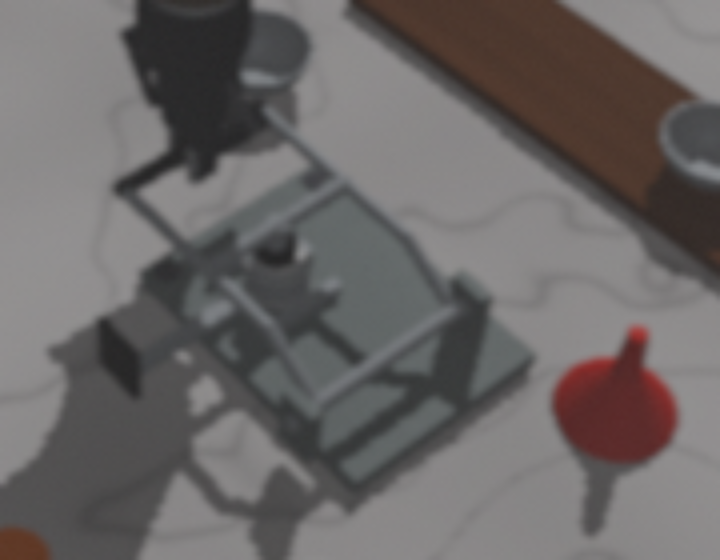

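```bash
cat >> h.py <<'E'
def arc(th0,th1,n,off):
    pc,q=load()
    for k in range(1,n+1):
        th=th0+(th1-th0)*k/n
        x=110+30*np.cos(th)-200*np.sin(th); z=48+200*np.cos(th)+30*np.sin(th)
        print(round(th,2),(q.inv().apply(np.r_[press(x,0),z+off]-pc)/10).round(2).tolist())
E
python3 -c "
from h import *
arc(1.57,0,36,1)"
```

```text
1.53 [-0.12, 0.09, -1.35]
1.48 [-0.31, 0.09, -2.22]
1.44 [-0.53, 0.09, -3.07]
1.4 [-0.8, 0.09, -3.91]
1.35 [-1.09, 0.09, -4.74]
1.31 [-1.43, 0.09, -5.56]
1.26 [-1.8, 0.08, -6.36]
1.22 [-2.2, 0.08, -7.14]
1.18 [-2.64, 0.08, -7.9]
1.13 [-3.11, 0.08, -8.65]
1.09 [-3.62, 0.08, -9.37]
1.05 [-4.15, 0.08, -10.08]
1.0 [-4.72, 0.08, -10.75]
0.96 [-5.31, 0.08, -11.4]
0.92 [-5.93, 0.08, -12.03]
0.87 [-6.58, 0.07, -12.63]
0.83 [-7.25, 0.07, -13.2]
0.79 [-7.95, 0.07, -13.74]
0.74 [-8.67, 0.07, -14.25]
0.7 [-9.41, 0.07, -14.72]
0.65 [-10.18, 0.07, -15.17]
0.61 [-10.96, 0.06, -15.58]
0.57 [-11.76, 0.06, -15.95]
0.52 [-12.57, 0.06, -16.29]
0.48 [-13.4, 0.06, -16.6]
0.44 [-14.24, 0.06, -16.86]
0.39 [-15.09, 0.06, -17.1]
0.35 [-15.95, 0.05, -17.29]
0.31 [-16.82, 0.05, -17.45]
0.26 [-17.69, 0.05, -17.56]
0.22 [-18.57, 0.05, -17.64]
0.17 [-19.45, 0.05, -17.69]
0.13 [-20.33, 0.04, -17.69]
0.09 [-21.21, 0.04, -17.65]
0.04 [-22.09, 0.04, -17.58]
0.0 [-22.97, 0.04, -17.47]
```

Emit:
apply_moves(
  steps=[
    {"hand":0.1,"xyz":[0,0,-0.4],"delta_rot":[0,0,0]},
    {"hand":0.1,"xyz":[-0.1,0.1,-1.0],"delta_rot":[0,0,0]},
    {"hand":0.1,"xyz":[-0.2,0.1,-1.7],"delta_rot":[0,0,0]},
    {"hand":0.1,"xyz":[-0.4,0.1,-2.4],"delta_rot":[0,0,0]},
    {"hand":0.1,"xyz":[-0.6,0.1,-3.1],"delta_rot":[0,0,0]},
    {"hand":0.1,"xyz":[-0.8,0.1,-3.9],"delta_rot":[0,0,0]},
    {"hand":0.1,"xyz":[-1.1,0.1,-4.75],"delta_rot":[0,0,0]},
    {"hand":0.1,"xyz":[-1.4,0.1,-5.55],"delta_rot":[0,0,0]},
    {"hand":0.1,"xyz":[-1.8,0.1,-6.35],"delta_rot":[0,0,0]},
    {"hand":0.1,"xyz":[-2.2,0.1,-7.15],"delta_rot":[0,0,0]},
    {"hand":0.1,"xyz":[-2.65,0.1,-7.9],"delta_rot":[0,0,0]},
    {"hand":0.1,"xyz":[-3.1,0.1,-8.65],"delta_rot":[0,0,0]},
  ],
)

```text
clock: 15.25
position: [488.4, 56.8, 161.5]
ee_rot: [0.025, 1.0, -0.0, 0.002]
contact_force: [7.3, -7.4, -0.7]
gripper_width: 12.1
```

```bash
python3 -c "
from h import *
did([-3.1,.1,-8.65])
plan(500,57,150);arc(1.134,0.02,24,1)"
```

```text
cmd [486.   57.2 160.8] meas-cmd [ 2.3 -0.4  0.7] ang 0.0042 t 15.2 w 12.1 F [ 7.3 -7.4 -0.7]
xyz [-1.4, 0.05, 1.08] rot [0.0, 0.0, 0.002] rows>= 0.4
1.09 [-0.55, -0.02, -0.77]
1.04 [-1.12, -0.02, -1.51]
0.99 [-1.73, -0.02, -2.23]
0.95 [-2.37, -0.02, -2.92]
0.9 [-3.04, -0.02, -3.57]
0.86 [-3.74, -0.03, -4.2]
0.81 [-4.46, -0.03, -4.79]
0.76 [-5.22, -0.03, -5.35]
0.72 [-6.0, -0.03, -5.87]
0.67 [-6.8, -0.03, -6.36]
0.62 [-7.63, -0.03, -6.81]
0.58 [-8.47, -0.04, -7.22]
0.53 [-9.33, -0.04, -7.59]
0.48 [-10.21, -0.04, -7.92]
0.44 [-11.11, -0.04, -8.2]
0.39 [-12.01, -0.04, -8.45]
0.34 [-12.93, -0.05, -8.66]
0.3 [-13.85, -0.05, -8.82]
0.25 [-14.78, -0.05, -8.93]
0.21 [-15.72, -0.05, -9.01]
0.16 [-16.66, -0.05, -9.04]
0.11 [-17.59, -0.06, -9.03]
0.07 [-18.53, -0.06, -8.97]
0.02 [-19.47, -0.06, -8.87]
```

Emit:
apply_moves(
  steps=[
    {"hand":0.1,"xyz":[-0.55,0,-0.8],"delta_rot":[0,0,0]},
    {"hand":0.1,"xyz":[-1.1,0,-1.5],"delta_rot":[0,0,0]},
    {"hand":0.1,"xyz":[-1.75,0,-2.25],"delta_rot":[0,0,0]},
    {"hand":0.1,"xyz":[-2.4,0,-2.9],"delta_rot":[0,0,0]},
    {"hand":0.1,"xyz":[-3.05,0,-3.6],"delta_rot":[0,0,0]},
    {"hand":0.1,"xyz":[-3.75,0,-4.2],"delta_rot":[0,0,0]},
    {"hand":0.1,"xyz":[-4.5,0,-4.8],"delta_rot":[0,0,0]},
    {"hand":0.1,"xyz":[-5.2,0,-5.35],"delta_rot":[0,0,0]},
    {"hand":0.1,"xyz":[-6.0,0,-5.9],"delta_rot":[0,0,0]},
    {"hand":0.1,"xyz":[-6.8,0,-6.35],"delta_rot":[0,0,0]},
    {"hand":0.1,"xyz":[-7.6,0,-6.8],"delta_rot":[0,0,0]},
    {"hand":0.1,"xyz":[-8.5,0,-7.2],"delta_rot":[0,0,0]},
  ],
)

```text
clock: 16.25
position: [570.4, 52.5, 233.7]
ee_rot: [0.026, 1.0, -0.0, -0.001]
contact_force: [6.9, -4.8, -7.7]
gripper_width: 11.8
```

```bash
python3 -c "
from h import *
did([-8.5,0,-7.2])
plan(500,57,150);arc(0.578,-0.0,13,1)"
```

```text
cmd [570.9  52.9 232.8] meas-cmd [-0.5 -0.4  0.9] ang 0.0024 t 16.2 w 11.8 F [ 6.9 -4.8 -7.7]
xyz [7.1, 0.05, 8.28] rot [0.0, 0.0, 0.002] rows>= 2.7
0.53 [-0.78, -0.04, -0.36]
0.49 [-1.62, -0.04, -0.68]
0.44 [-2.47, -0.04, -0.96]
0.4 [-3.34, -0.04, -1.21]
0.36 [-4.21, -0.05, -1.41]
0.31 [-5.1, -0.05, -1.58]
0.27 [-5.99, -0.05, -1.7]
0.22 [-6.88, -0.05, -1.79]
0.18 [-7.78, -0.05, -1.83]
0.13 [-8.68, -0.06, -1.84]
0.09 [-9.58, -0.06, -1.81]
0.04 [-10.47, -0.06, -1.73]
0.0 [-11.37, -0.06, -1.62]
```

Emit:
apply_moves(
  steps=[
    {"hand":0.1,"xyz":[-0.8,0,-0.35],"delta_rot":[0,0,0]},
    {"hand":0.1,"xyz":[-1.6,0,-0.7],"delta_rot":[0,0,0]},
    {"hand":0.1,"xyz":[-2.5,0,-0.95],"delta_rot":[0,0,0]},
    {"hand":0.1,"xyz":[-3.35,0,-1.2],"delta_rot":[0,0,0]},
    {"hand":0.1,"xyz":[-4.2,0,-1.4],"delta_rot":[0,0,0]},
    {"hand":0.1,"xyz":[-5.1,0,-1.6],"delta_rot":[0,0,0]},
    {"hand":0.1,"xyz":[-6,0,-1.7],"delta_rot":[0,0,0]},
    {"hand":0.1,"xyz":[-6.9,0,-1.8],"delta_rot":[0,0,0]},
    {"hand":0.1,"xyz":[-7.8,0,-1.8],"delta_rot":[0,0,0]},
    {"hand":0.1,"xyz":[-8.7,0,-1.8],"delta_rot":[0,0,0]},
    {"hand":0.1,"xyz":[-9.6,0,-1.8],"delta_rot":[0,0,0]},
    {"hand":0.1,"xyz":[-10.4,0,-1.7],"delta_rot":[0,0,0]},
  ],
)

```text
clock: 17.25
position: [675.3, 47.1, 248.7]
ee_rot: [0.026, 1.0, -0.0, -0.001]
contact_force: [1.8, -4.1, -0.2]
gripper_width: 12.0
```

Emit:
apply_moves(
  steps=[
    {"hand":0.1,"xyz":[-0.5,0,0.1],"delta_rot":[0,0,0]},
    {"hand":0.1,"xyz":[-1.0,0,0.1],"delta_rot":[0,0,0]},
    {"hand":0.1,"xyz":[-1.4,0,0.1],"delta_rot":[0,0,0]},
    {"hand":0.1,"xyz":[-1.4,0,0.1],"delta_rot":[0,0,0]},
    {"hand":0.1,"xyz":[-1.4,0,0.1],"delta_rot":[0,0,0]},
  ],
)

```text
clock: 17.67
position: [685.3, 46.6, 247.4]
ee_rot: [0.026, 1.0, -0.001, -0.005]
contact_force: [-6.7, -4.2, 1.5]
gripper_width: 11.9
```

```bash
python3 - <<'E'
from h import *
did([-10.4,0,-1.7]); did([-1.4,0,.1])
p=get_image("side"); s=telemetry.read_state();print(s["position"],s["contact_force"])
plan(*press(140,0),250)
cv2.imwrite("pics/l6s.png",cv2.resize(p["frame"][130:330,200:370],(680,600)))
E
```

```text
[685.32686277  46.61337251 247.37959377] [-6.74687757 -3.35125133  0.99890578]
cmd [688.8  46.8 248.8] meas-cmd [-3.4 -0.2 -1.4] ang 0.0101 t 17.7 w 11.8 F [-6.7 -3.4  1. ]
xyz [0.43, -0.06, -0.12] rot [0.0, 0.0, 0.002] rows>= 0.1
```

View pics/l6s.png

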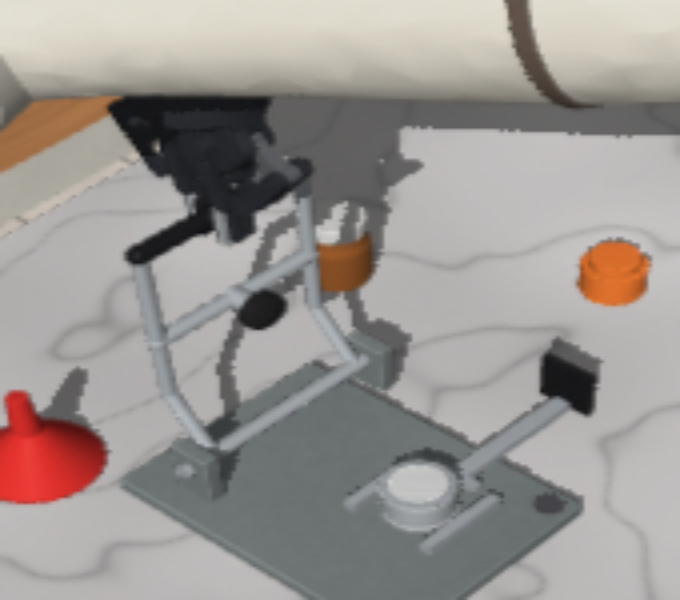

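Emit:
apply_moves(
  steps=[
    {"hand":0.1,"xyz":[0.35,0,0],"delta_rot":[0,0,0]},
    {"hand":0.1,"xyz":[0.35,0,0],"delta_rot":[0,0,0]},
    {"hand":0.6,"xyz":[0.35,0,0],"delta_rot":[0,0,0]},
    {"hand":0.6,"xyz":[0.35,0,0],"delta_rot":[0,0,0]},
    {"hand":0.6,"xyz":[0.35,0,0],"delta_rot":[0,0,0]},
    {"hand":0.6,"xyz":[0.35,0,0],"delta_rot":[0,0,0]},
    {"hand":0.6,"xyz":[0.35,0,-2],"delta_rot":[0,0,0]},
    {"hand":0.6,"xyz":[0.35,0,-5],"delta_rot":[0,0,0]},
    {"hand":0.6,"xyz":[0.35,0,-8],"delta_rot":[0,0,0]},
  ],
)

```text
clock: 18.47
position: [684.9, 47.6, 328.9]
ee_rot: [0.025, 1.0, -0.0, -0.001]
contact_force: [0.5, 0.3, 0.6]
gripper_width: 51.3
```

```bash
python3 - <<'E'
from h import *
did([.35,0,-8])
p=get_image("side"); 
cv2.imwrite("pics/l7s.png",cv2.resize(p["frame"][130:330,200:370],(680,600)))
plan(*press(0,-175),180)
plan(*press(0,-175),57)
print(find(p,"lever_grip"),find(p,"ejector_thumb"))
E
```

```text
cmd [685.3  47.  328.8] meas-cmd [2.2 0.2 9.1] ang 0.0131 t 18.5 w 51.2 F [ 1.7 -0.7  7.4]
xyz [14.12, -17.53, 14.88] rot [0.0, 0.0, 0.002] rows>= 6.6
cmd [685.3  47.  328.8] meas-cmd [2.2 0.2 9.1] ang 0.0131 t 18.5 w 51.2 F [ 1.7 -0.7  7.4]
xyz [14.12, -17.53, 27.18] rot [0.0, 0.0, 0.002] rows>= 8.6
[([686.9, 46.1, 245.5], 0.96)] [([542.7, -83.5, 43.8], 0.96)]
```

View pics/l7s.png

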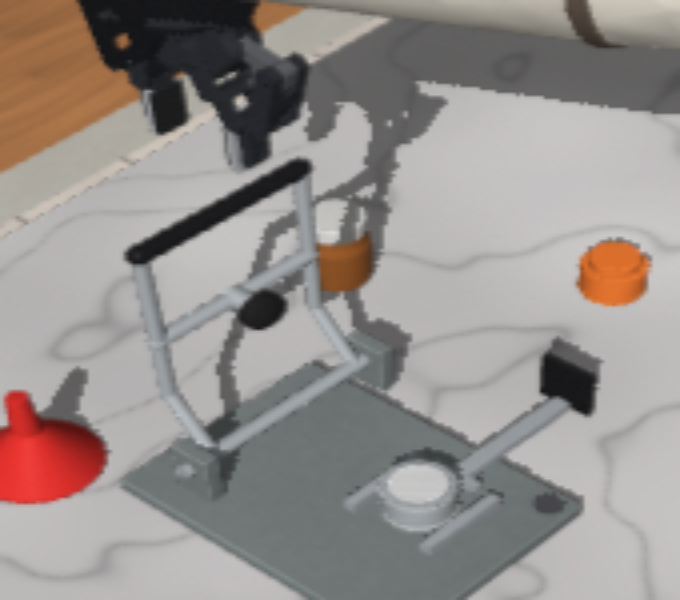

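Emit:
apply_moves(
  steps=[
    {"hand":0,"xyz":[2.4,-2.5,0],"delta_rot":[0,0,0]},
    {"hand":0,"xyz":[5,-5.5,0],"delta_rot":[0,0,0]},
    {"hand":0,"xyz":[7.5,-8.5,1],"delta_rot":[0,0,0]},
    {"hand":0,"xyz":[10,-12,3],"delta_rot":[0,0,0]},
    {"hand":0,"xyz":[12,-15,5],"delta_rot":[0,0,0]},
    {"hand":0,"xyz":[13.5,-17,8],"delta_rot":[0,0,0]},
    {"hand":0,"xyz":[14.1,-17.5,11.5],"delta_rot":[0,0,0]},
    {"hand":0,"xyz":[14.1,-17.5,15.5],"delta_rot":[0,0,0]},
    {"hand":0,"xyz":[14.1,-17.5,19.5],"delta_rot":[0,0,0]},
    {"hand":0,"xyz":[14.1,-17.5,23.5],"delta_rot":[0,0,0]},
    {"hand":0,"xyz":[14.1,-17.5,26],"delta_rot":[0,0,0]},
    {"hand":0,"xyz":[14.1,-17.5,27.2],"delta_rot":[0,0,0]},
  ],
)

```text
clock: 19.62
position: [532.0, -120.4, 52.0]
ee_rot: [0.026, 1.0, 0.0, -0.004]
contact_force: [-0.8, 0.3, 0.7]
gripper_width: 0.3
```

```bash
python3 - <<'E'
from h import *
did([14.1,-17.5,27.2])
p=get_image("scene"); cv2.imwrite("pics/e1.png",cv2.resize(p["frame"][200:350,230:430],(800,600)))
plan(*press(0,-147),57)
E
```

```text
cmd [ 535.5 -120.6   56.8] meas-cmd [-3.8  0.2 -5.6] ang 0.0102 t 19.7 w -0.5 F [-1.3  0.2 -0.9]
xyz [0.02, 2.77, -0.02] rot [0.0, 0.0, 0.002] rows>= 0.7
```

View pics/e1.png

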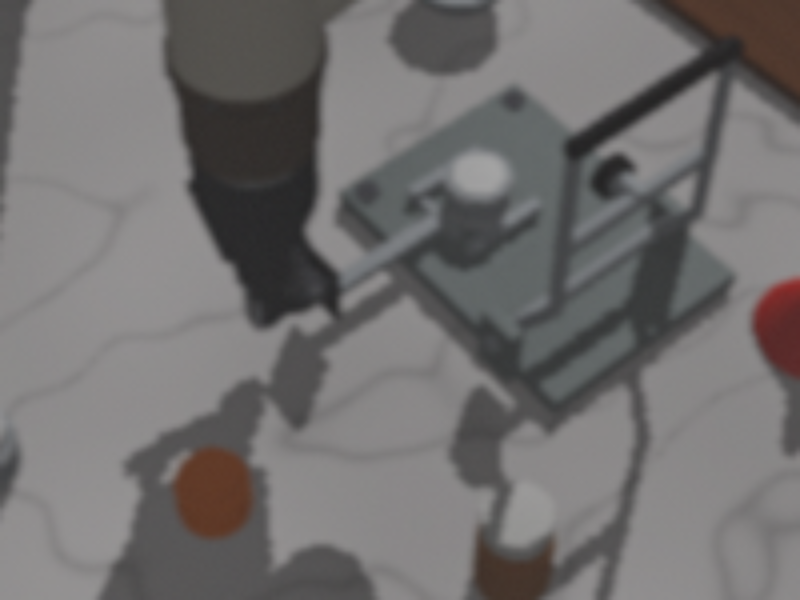

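Emit:
apply_moves(
  steps=[
    {"hand":0,"xyz":[0,1.2,0],"delta_rot":[0,0,0]},
    {"hand":0,"xyz":[0,2.1,0],"delta_rot":[0,0,0]},
    {"hand":0,"xyz":[0,2.7,0],"delta_rot":[0,0,0]},
    {"hand":0,"xyz":[0,3.3,0],"delta_rot":[0,0,0]},
    {"hand":0,"xyz":[0,3.9,0],"delta_rot":[0,0,0]},
    {"hand":0,"xyz":[0,4.5,0],"delta_rot":[0,0,0]},
    {"hand":0,"xyz":[0,5.1,0],"delta_rot":[0,0,0]},
    {"hand":0,"xyz":[0,5.7,0],"delta_rot":[0,0,0]},
    {"hand":0,"xyz":[0,6.3,0],"delta_rot":[0,0,0]},
    {"hand":0,"xyz":[0,6.9,0],"delta_rot":[0,0,0]},
    {"hand":0,"xyz":[0,7.5,0],"delta_rot":[0,0,0]},
    {"hand":0,"xyz":[0,8.1,0],"delta_rot":[0,0,0]},
  ],
)

```text
clock: 20.67
position: [539.9, -39.3, 57.2]
ee_rot: [0.025, 1.0, -0.0, 0.0]
contact_force: [1.3, -5.6, 2.9]
gripper_width: -0.2
```

Emit:
apply_moves(
  steps=[
    {"hand":0,"xyz":[0,0.4,0],"delta_rot":[0,0,0]},
    {"hand":0,"xyz":[0,0.8,0],"delta_rot":[0,0,0]},
    {"hand":0,"xyz":[0,1.1,0],"delta_rot":[0,0,0]},
    {"hand":0,"xyz":[0,1.1,0],"delta_rot":[0,0,0]},
    {"hand":0,"xyz":[0,1.1,0],"delta_rot":[0,0,0]},
  ],
)

```text
clock: 21.08
position: [540.1, -33.2, 57.3]
ee_rot: [0.026, 1.0, -0.003, -0.001]
contact_force: [5.2, -27.2, 2.0]
gripper_width: 0.1
```

```bash
python3 - <<'E'
from h import *
did([0,8.1,0]);did([0,1.1,0])
p=get_image("side"); cv2.imwrite("pics/e2.png",cv2.resize(p["frame"][200:350,210:410],(800,600)))
plan(*press(0,-147),57)
for r in nets.pinpoint(p,"tin1"): print(np.round(r["xyz"],1),round(r["confidence"],2))
E
```

```text
cmd [540.2 -28.7  56.8] meas-cmd [-0.1 -4.5  0.5] ang 0.0056 t 21.1 w 0.1 F [  4.9 -27.2   3.1]
xyz [0.02, -6.43, -0.02] rot [0.0, 0.0, 0.002] rows>= 1.6
[ 480.6 -309.4   -0.8] 0.74
[546.9 110.9  12.1] 0.65
[ 3.729e+02 -2.945e+02  2.000e-01] 0.55
[ 600.1 -225.1    2. ] 0.54
```

View pics/e2.png

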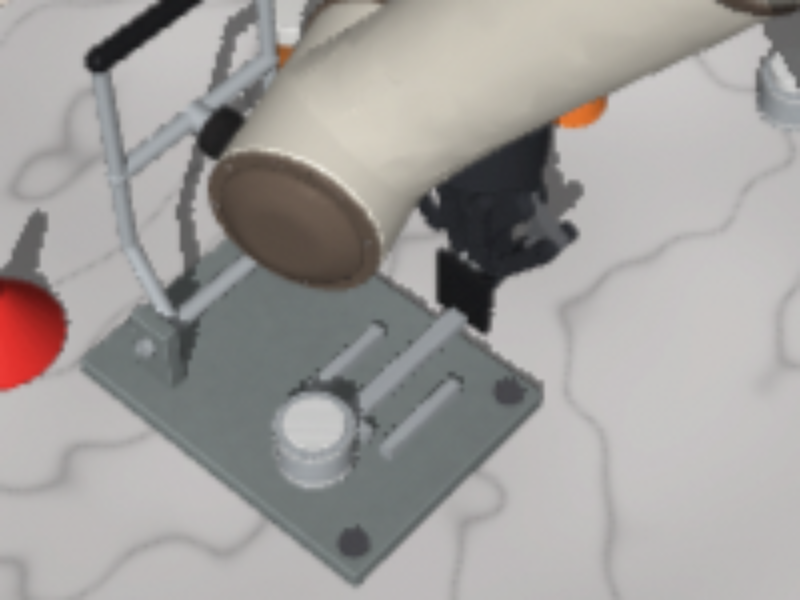

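Emit:
apply_moves(
  steps=[
    {"hand":0,"xyz":[0,-0.5,0],"delta_rot":[0,0,0]},
    {"hand":0,"xyz":[0,-1.1,0],"delta_rot":[0,0,0]},
    {"hand":0,"xyz":[0,-1.8,0],"delta_rot":[0,0,0]},
    {"hand":0,"xyz":[0,-2.5,0],"delta_rot":[0,0,0]},
    {"hand":0,"xyz":[0,-3.2,0],"delta_rot":[0,0,0]},
    {"hand":0,"xyz":[0,-3.9,0],"delta_rot":[0,0,0]},
    {"hand":0,"xyz":[0,-4.6,0],"delta_rot":[0,0,0]},
    {"hand":0,"xyz":[0,-5.3,0],"delta_rot":[0,0,0]},
    {"hand":0,"xyz":[0,-6,0],"delta_rot":[0,0,0]},
    {"hand":0,"xyz":[0,-6.7,0],"delta_rot":[0,0,0]},
    {"hand":0,"xyz":[0,-7.5,0],"delta_rot":[0,0,0]},
    {"hand":0,"xyz":[0,-8.5,0],"delta_rot":[0,0,0]},
  ],
)

```text
clock: 22.18
position: [535.3, -113.8, 56.5]
ee_rot: [0.025, 1.0, 0.0, -0.001]
contact_force: [-0.2, -0.3, -0.3]
gripper_width: -0.1
```

```bash
python3 - <<'E'
from h import *
did([0,-8.5,0])
p=get_image("side"); cv2.imwrite("pics/e3.png",cv2.resize(p["frame"][200:350,210:410],(800,600)))
x=press(0,57); print(x)
plan(x[0],x[1]+60,170)
print(find(p,"ejector_thumb"))
E
```

```text
[547.64275632 110.81872832]
cmd [ 535.9 -113.6   56.8] meas-cmd [-0.7 -1.7 -0.3] ang 0.0015 t 22.2 w 0.3 F [ 0.1 -1.1  0.9]
xyz [0.28, 28.46, -11.32] rot [0.0, 0.0, 0.002] rows>= 7.5
[([541.1, -87.5, 46.4], 0.66)]
```

View pics/e3.png

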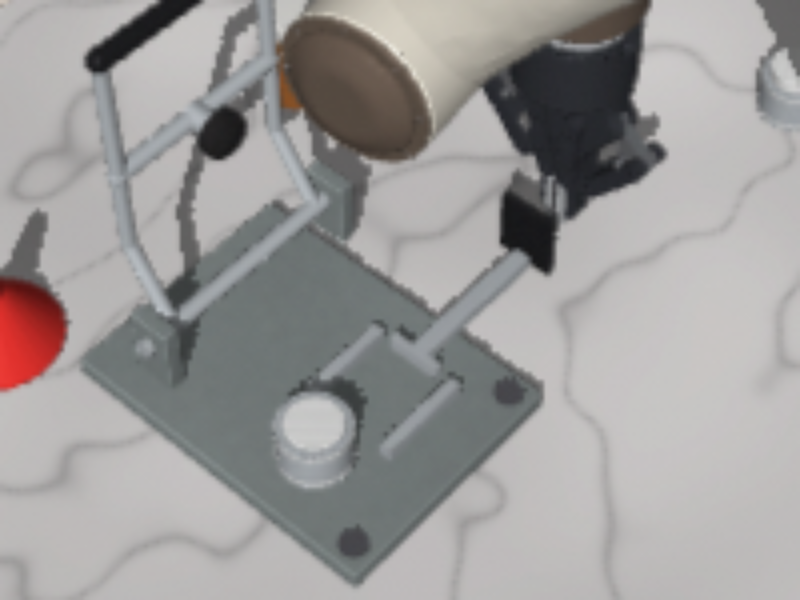

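Emit:
apply_moves(
  steps=[
    {"hand":1,"xyz":[0,-0.5,-4],"delta_rot":[0,0,0]},
    {"hand":1,"xyz":[0,0,-8],"delta_rot":[0,0,0]},
    {"hand":1,"xyz":[0,2,-11],"delta_rot":[0,0,0]},
    {"hand":1,"xyz":[0,5.5,-12],"delta_rot":[0,0,0]},
    {"hand":1,"xyz":[0,9,-12],"delta_rot":[0,0,0]},
    {"hand":1,"xyz":[0,12.5,-12],"delta_rot":[0,0,0]},
    {"hand":1,"xyz":[0,16,-12],"delta_rot":[0,0,0]},
    {"hand":1,"xyz":[0.1,19.2,-12],"delta_rot":[0,0,0]},
    {"hand":1,"xyz":[0,21.5,-11],"delta_rot":[0,0,0]},
    {"hand":1,"xyz":[0,22.5,-9],"delta_rot":[0,0,0]},
    {"hand":1,"xyz":[0,22.5,-7],"delta_rot":[0,0,0]},
    {"hand":1,"xyz":[0,22.5,-6],"delta_rot":[0,0,0]},
  ],
)

```text
clock: 23.28
position: [545.7, 111.8, 114.4]
ee_rot: [0.025, 1.0, -0.001, -0.002]
contact_force: [-0.2, -0.8, 0.3]
gripper_width: 85.2
```

```bash
python3 - <<'E'
from h import *
did([0,22.5,-6])
p=get_image("wrist");p=get_image("wrist"); cv2.imwrite("pics/e4.png",p["frame"])
x=press(0,57)
plan(x[0],x[1],50)
E
```

```text
cmd [547.4 111.1 116.8] meas-cmd [-1.6 -0.5 -2.1] ang 0.0052 t 23.4 w 85.6 F [ 0.3  0.  -0. ]
xyz [-0.03, -0.03, 6.68] rot [0.0, 0.0, 0.002] rows>= 1.6
```

View pics/e4.png

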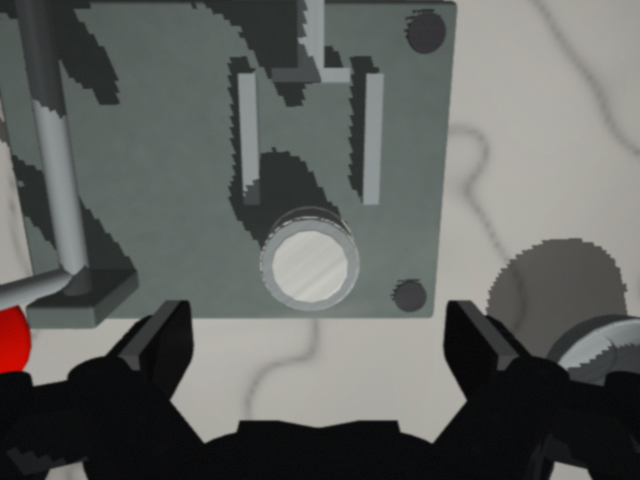

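Emit:
apply_moves(
  steps=[
    {"hand":1,"xyz":[-0.1,0,2.5],"delta_rot":[0,0,0]},
    {"hand":1,"xyz":[-0.1,0,5],"delta_rot":[0,0,0]},
    {"hand":1,"xyz":[-0.1,0,6.7],"delta_rot":[0,0,0]},
    {"hand":1,"xyz":[-0.1,0,6.7],"delta_rot":[0,0,0]},
    {"hand":0.4,"xyz":[-0.1,0,6.7],"delta_rot":[0,0,0]},
    {"hand":0.4,"xyz":[-0.1,0,6.7],"delta_rot":[0,0,0]},
    {"hand":0.4,"xyz":[-0.1,0,6.7],"delta_rot":[0,0,0]},
    {"hand":0.4,"xyz":[-0.1,0,6.7],"delta_rot":[0,0,0]},
    {"hand":0.4,"xyz":[-0.1,0,6.7],"delta_rot":[0,0,0]},
    {"hand":0.4,"xyz":[-0.1,0,6.7],"delta_rot":[0,0,0]},
  ],
)

```text
clock: 24.22
position: [549.6, 111.6, 52.0]
ee_rot: [0.025, 1.0, 0.001, 0.002]
contact_force: [0.4, -0.9, 6.1]
gripper_width: 43.8
```

```bash
python3 - <<'E'
from h import *
did([-.1,0,6.7])
plan(425,360,52)
E
```

```text
cmd [548.4 111.1  49.8] meas-cmd [1.2 0.5 2.2] ang 0.0041 t 24.2 w 43.8 F [ 0.4 -0.9  6.1]
xyz [13.59, 24.23, -0.22] rot [0.0, 0.0, 0.002] rows>= 6.8
```

Emit:
apply_moves(
  steps=[
    {"hand":0.4,"xyz":[0,0,-2.5],"delta_rot":[0,0,0]},
    {"hand":0.4,"xyz":[0,0,-6],"delta_rot":[0,0,0]},
    {"hand":0.4,"xyz":[1,2,-8],"delta_rot":[0,0,0]},
    {"hand":0.4,"xyz":[2.8,5,-8],"delta_rot":[0,0,0]},
    {"hand":0.4,"xyz":[4.6,8.2,-8],"delta_rot":[0,0,0]},
    {"hand":0.4,"xyz":[6.4,11.4,-8],"delta_rot":[0,0,0]},
    {"hand":0.4,"xyz":[8.2,14.6,-8],"delta_rot":[0,0,0]},
    {"hand":0.4,"xyz":[10,17.8,-8],"delta_rot":[0,0,0]},
    {"hand":0.4,"xyz":[11.8,21,-8],"delta_rot":[0,0,0]},
    {"hand":0.4,"xyz":[13,23.2,-7],"delta_rot":[0,0,0]},
    {"hand":0.4,"xyz":[13.6,24.2,-5],"delta_rot":[0,0,0]},
    {"hand":0.4,"xyz":[13.6,24.2,-3.5],"delta_rot":[0,0,0]},
  ],
)

```text
clock: 25.22
position: [423.4, 362.5, 84.8]
ee_rot: [0.024, 1.0, 0.001, 0.0]
contact_force: [0.0, -0.7, -1.0]
gripper_width: 43.7
```

```bash
python3 - <<'E'
from h import *
did([13.6,24.2,-3.5])
p=get_image("wrist");p=get_image("wrist"); cv2.imwrite("pics/p1.png",p["frame"])
plan(425,360,51.5)
E
```

```text
cmd [424.9 359.7  84.8] meas-cmd [-2.1 -0.9 -2.2] ang 0.0059 t 25.3 w 43.6 F [-0.4 -0.2 -1.8]
xyz [-0.01, 0.03, 3.33] rot [0.0, 0.0, 0.002] rows>= 0.8
```

View pics/p1.png

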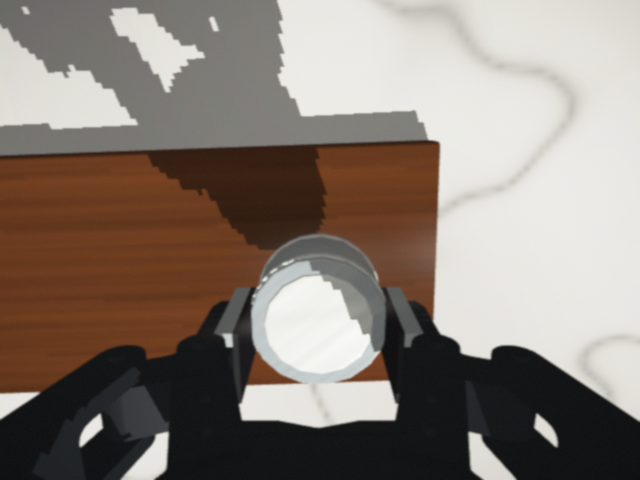

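Emit:
apply_moves(
  steps=[
    {"hand":0.4,"xyz":[0,0,1.5],"delta_rot":[0,0,0]},
    {"hand":0.4,"xyz":[0,0,2.6],"delta_rot":[0,0,0]},
    {"hand":0.4,"xyz":[0,0,3.1],"delta_rot":[0,0,0]},
    {"hand":0.4,"xyz":[0,0,3.4],"delta_rot":[0,0,0]},
    {"hand":0.4,"xyz":[0,0,3.4],"delta_rot":[0,0,0]},
    {"hand":0.7,"xyz":[0,0,3.4],"delta_rot":[0,0,0]},
    {"hand":0.7,"xyz":[0,0,3.4],"delta_rot":[0,0,0]},
    {"hand":0.7,"xyz":[0,0,3.4],"delta_rot":[0,0,0]},
    {"hand":0.7,"xyz":[0,0,3.4],"delta_rot":[0,0,0]},
    {"hand":0.7,"xyz":[0,0,0.5],"delta_rot":[0,0,0]},
    {"hand":0.7,"xyz":[0,0,-3.5],"delta_rot":[0,0,0]},
    {"hand":0.7,"xyz":[0,0,-7.5],"delta_rot":[0,0,0]},
  ],
)

```text
clock: 26.32
position: [424.3, 359.1, 160.4]
ee_rot: [0.025, 1.0, -0.001, -0.001]
contact_force: [-0.2, 1.1, -0.4]
gripper_width: 59.7
```

```bash
python3 - <<'E'
from h import *
did([0,0,-7.5])
for n in ["side","scene"]:
  p=get_image(n); cv2.imwrite(f"pics/p2{n}.png",p["frame"])
  print(n,find(p,"tin1"))
plan(485,-242,200)
E
```

```text
side [([602.5, -223.7, 2.0], 0.85), ([396.7, -387.5, -1.1], 0.79), ([479.5, -306.1, 0.1], 0.72)]
scene [([482.6, -310.1, 2.0], 0.92), ([601.3, -223.0, -2.4], 0.89), ([375.4, -298.2, -0.8], 0.65), ([396.2, -387.5, 1.3], 0.57), ([426.5, 357.2, 14.7], 0.54)]
cmd [424.9 359.7 159.8] meas-cmd [0.1 0.6 1.8] ang 0.004 t 26.5 w 59.7 F [-0.2 -0.1 -0.7]
xyz [-9.08, -59.79, -4.02] rot [0.0, 0.0, 0.002] rows>= 14.8
```

View pics/p2side.png

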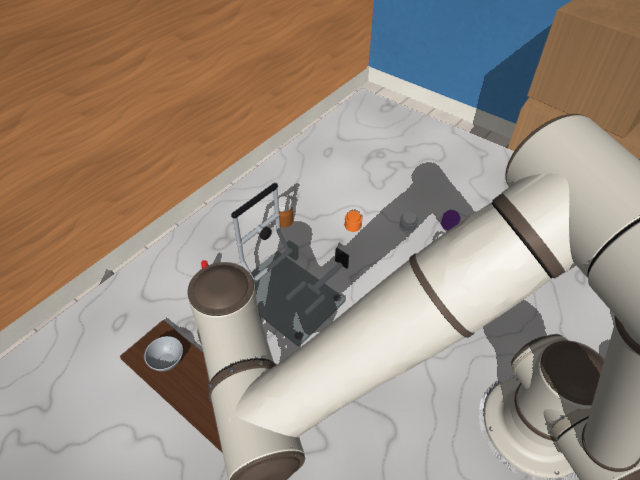

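Emit:
apply_moves(
  steps=[
    {"hand":0.7,"xyz":[-0.5,-3,-1],"delta_rot":[0,0,0]},
    {"hand":0.7,"xyz":[-1,-7,-2],"delta_rot":[0,0,0]},
    {"hand":0.7,"xyz":[-1.6,-11,-3],"delta_rot":[0,0,0]},
    {"hand":0.7,"xyz":[-2.2,-15,-4],"delta_rot":[0,0,0]},
    {"hand":0.7,"xyz":[-2.8,-19,-4],"delta_rot":[0,0,0]},
    {"hand":0.7,"xyz":[-3.4,-23,-4],"delta_rot":[0,0,0]},
    {"hand":0.7,"xyz":[-4,-27,-4],"delta_rot":[0,0,0]},
    {"hand":0.7,"xyz":[-4.6,-31,-4],"delta_rot":[0,0,0]},
    {"hand":0.7,"xyz":[-5.2,-35,-4],"delta_rot":[0,0,0]},
    {"hand":0.7,"xyz":[-5.8,-39,-4],"delta_rot":[0,0,0]},
    {"hand":0.8,"xyz":[-6.4,-43,-4],"delta_rot":[0,0,0]},
    {"hand":0.9,"xyz":[-7,-47,-4],"delta_rot":[0,0,0]},
  ],
)

```text
clock: 27.52
position: [469.6, -115.1, 198.5]
ee_rot: [0.025, 1.0, -0.0, -0.001]
contact_force: [0.2, 0.9, 1.9]
gripper_width: 76.5
```

Emit:
apply_moves(
  steps=[
    {"hand":1,"xyz":[-0.7,-4,0],"delta_rot":[0,0,0]},
    {"hand":1,"xyz":[-1.4,-8,0],"delta_rot":[0,0,0]},
    {"hand":1,"xyz":[-1.9,-11.5,0],"delta_rot":[0,0,0]},
    {"hand":1,"xyz":[-2.1,-12.8,0],"delta_rot":[0,0,0]},
    {"hand":1,"xyz":[-2.1,-12.8,0],"delta_rot":[0,0,0]},
  ],
)

```text
clock: 27.93
position: [484.4, -244.5, 197.8]
ee_rot: [0.028, 1.0, 0.0, -0.002]
contact_force: [1.0, -0.7, 0.9]
gripper_width: 85.6
```

```bash
python3 - <<'E'
from h import *
did([-7,-47,-4]);did([-2.1,-12.8,0])
E
cat > look.py <<'E'
from h import *
import sys
gx,gy=float(sys.argv[1]),float(sys.argv[2]); name=sys.argv[3]
for i in range(3): p=get_image("wrist")
cv2.imwrite(f"pics/{name}.png",p["frame"])
for r in nets.outline_of(p,"tin1"):
    m=r["pixels"].astype(np.uint8); cs,_=cv2.findContours(m,0,1)
    if not cs: continue
    (u,v),rad=cv2.minEnclosingCircle(max(cs,key=cv2.contourArea)); X=ray(p,u,v,41)
    print("lid@41",X.round(1),"px",round(u),round(v),"r",round(rad,1),"c",round(r["confidence"],2), "bgr",p["frame"][int(v),int(u)])
for r in nets.pinpoint(p,"tin1"): print(np.round(r["xyz"],1),round(r["confidence"],2),np.round(proj(p,r["xyz"])))
plan(gx,gy,100)
E
python3 look.py 485 -308 tc
```

```text
lid@41 [ 404.7 -371.6   41. ] px 440 4 r 39.7 c 0.88 bgr [46 15 33]
lid@41 [ 483.6 -308.7   41. ] px 313 121 r 36.6 c 0.67 bgr [149 155 153]
lid@41 [ 380.2 -298.    41. ] px 475 129 r 41.3 c 0.65 bgr [66 69 69]
lid@41 [ 592.8 -228.5   41. ] px 160 250 r 38.0 c 0.57 bgr [  0  68 173]
[ 603.1 -218.5    0.9] 0.83 [167. 248.]
[ 372.9 -297.7    1.2] 0.8 [465. 128.]
[ 489.4 -310.8   -0.9] 0.62 [305. 118.]
cmd [ 485.2 -242.1  199.8] meas-cmd [-0.3  1.3 -0.3] ang 0.0021 t 28.2 w 85.4 F [-0.3  0.3 -0.2]
xyz [-0.32, -6.58, 9.98] rot [0.0, 0.0, 0.002] rows>= 2.9
```

View pics/tc.png

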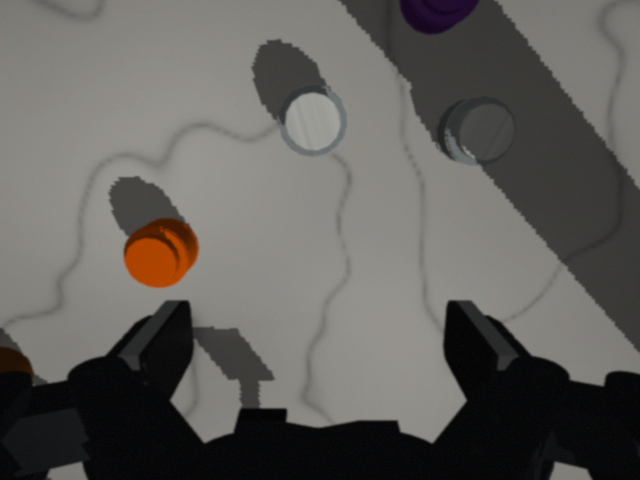

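Emit:
apply_moves(
  steps=[
    {"hand":1,"xyz":[-0.1,-3.3,3],"delta_rot":[0,0,0]},
    {"hand":1,"xyz":[-0.2,-6,6],"delta_rot":[0,0,0]},
    {"hand":1,"xyz":[-0.2,-6.7,9],"delta_rot":[0,0,0]},
    {"hand":1,"xyz":[-0.2,-6.7,11.5],"delta_rot":[0,0,0]},
    {"hand":1,"xyz":[-0.2,-6.7,14],"delta_rot":[0,0,0]},
    {"hand":1,"xyz":[-0.2,-6.7,16.2],"delta_rot":[0,0,0]},
    {"hand":1,"xyz":[-0.2,-6.7,16.6],"delta_rot":[0,0,0]},
    {"hand":0.4,"xyz":[-0.2,-6.7,16.6],"delta_rot":[0,0,0]},
    {"hand":0.4,"xyz":[-0.2,-6.7,16.6],"delta_rot":[0,0,0]},
    {"hand":0.4,"xyz":[-0.2,-6.7,16.6],"delta_rot":[0,0,0]},
    {"hand":0.4,"xyz":[-0.2,-6.7,16.6],"delta_rot":[0,0,0]},
    {"hand":0.4,"xyz":[-0.2,-6.7,16.6],"delta_rot":[0,0,0]},
  ],
)

```text
clock: 29.18
position: [485.3, -309.3, 36.2]
ee_rot: [0.025, 1.0, -0.001, 0.002]
contact_force: [0.2, 1.7, 5.8]
gripper_width: 44.2
```

```bash
python3 - <<'E'
from h import *
did([-.2,-6.7,16.6])
p=get_image("wrist"); cv2.imwrite("pics/g2.png",p["frame"])
plan(*press(0,1),145)
E
```

```text
cmd [ 483.8 -309.2   33.8] meas-cmd [ 1.5 -0.2  2.3] ang 0.0045 t 29.2 w 43.6 F [0.5 2.4 6.9]
xyz [-4.22, 36.67, -11.12] rot [0.0, 0.0, 0.002] rows>= 9.4
```

View pics/g2.png

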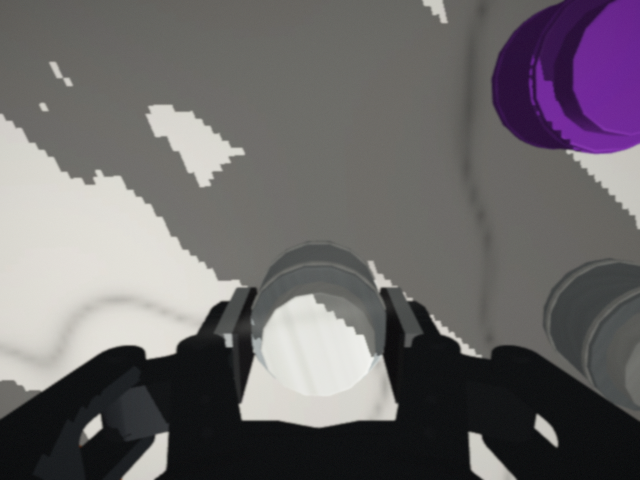

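Emit:
apply_moves(
  steps=[
    {"hand":0.4,"xyz":[0,0,-2],"delta_rot":[0,0,0]},
    {"hand":0.4,"xyz":[0,0,-5],"delta_rot":[0,0,0]},
    {"hand":0.4,"xyz":[0,2,-8],"delta_rot":[0,0,0]},
    {"hand":0.4,"xyz":[-0.4,5,-10],"delta_rot":[0,0,0]},
    {"hand":0.4,"xyz":[-0.8,9,-11],"delta_rot":[0,0,0]},
    {"hand":0.4,"xyz":[-1.3,13,-11],"delta_rot":[0,0,0]},
    {"hand":0.4,"xyz":[-1.8,17,-11],"delta_rot":[0,0,0]},
    {"hand":0.4,"xyz":[-2.3,21,-11],"delta_rot":[0,0,0]},
    {"hand":0.4,"xyz":[-2.9,25,-11],"delta_rot":[0,0,0]},
    {"hand":0.4,"xyz":[-3.4,29,-11],"delta_rot":[0,0,0]},
    {"hand":0.4,"xyz":[-3.9,33,-11],"delta_rot":[0,0,0]},
    {"hand":0.4,"xyz":[-4.2,36.7,-11],"delta_rot":[0,0,0]},
  ],
)

```text
clock: 30.23
position: [544.4, 57.6, 144.4]
ee_rot: [0.025, 1.0, 0.0, 0.001]
contact_force: [0.9, -0.1, -0.5]
gripper_width: 43.5
```

```bash
python3 - <<'E'
from h import *
did([-4.2,36.7,-11])
for i in range(3): p=get_image("wrist")
cv2.imwrite("pics/n21.png",p["frame"])
plan(*press(0,1),49)
E
```

```text
cmd [544.5  55.2 143.8] meas-cmd [0.  2.7 0.3] ang 0.0044 t 30.4 w 44.4 F [ 0.3 -0.4 -1.4]
xyz [-0.02, -0.03, 9.48] rot [0.0, 0.0, 0.002] rows>= 2.3
```

View pics/n21.png

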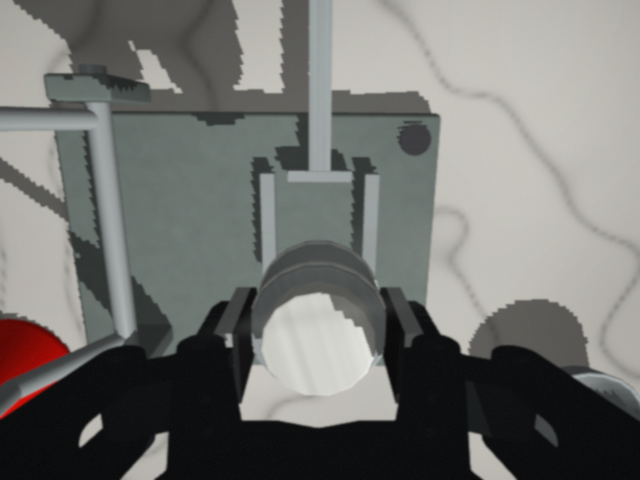

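Same as the first time. I lower, release and retreat.

Emit:
apply_moves(
  steps=[
    {"hand":0.4,"xyz":[0,0,2],"delta_rot":[0,0,0]},
    {"hand":0.4,"xyz":[0,0,4],"delta_rot":[0,0,0]},
    {"hand":0.4,"xyz":[0,0,6],"delta_rot":[0,0,0]},
    {"hand":0.4,"xyz":[0,0,7.5],"delta_rot":[0,0,0]},
    {"hand":0.4,"xyz":[0,0,8.5],"delta_rot":[0,0,0]},
    {"hand":0.4,"xyz":[0,0,9],"delta_rot":[0,0,0]},
    {"hand":0.4,"xyz":[0,0,9.3],"delta_rot":[0,0,0]},
    {"hand":0.4,"xyz":[0,0,9.5],"delta_rot":[0,0,0]},
    {"hand":0.4,"xyz":[0,0,9.5],"delta_rot":[0,0,0]},
  ],
)

```text
clock: 31.13
position: [544.2, 54.6, 51.1]
ee_rot: [0.025, 1.0, -0.0, -0.0]
contact_force: [-4.7, -1.2, 8.4]
gripper_width: 44.2
```

Emit:
apply_moves(
  steps=[
    {"hand":0.4,"xyz":[0,0,0],"delta_rot":[0,0,0]},
    {"hand":0.7,"xyz":[0,0,0],"delta_rot":[0,0,0]},
    {"hand":0.7,"xyz":[0,0,0],"delta_rot":[0,0,0]},
    {"hand":0.7,"xyz":[0,0,0],"delta_rot":[0,0,0]},
    {"hand":0.7,"xyz":[0,0,0],"delta_rot":[0,0,0]},
    {"hand":0.7,"xyz":[0,0,-2.3],"delta_rot":[0,0,0]},
    {"hand":0.7,"xyz":[0,0,-6.3],"delta_rot":[0,0,0]},
    {"hand":0.7,"xyz":[0,0,-9.3],"delta_rot":[0,0,0]},
    {"hand":0.7,"xyz":[0,3,-11.3],"delta_rot":[0,0,0]},
    {"hand":0.7,"xyz":[0,6,-13.3],"delta_rot":[0,0,0]},
  ],
)

```text
clock: 31.97
position: [547.8, 115.0, 183.9]
ee_rot: [0.027, 1.0, 0.0, 0.001]
contact_force: [0.8, 0.1, 0.1]
gripper_width: 59.8
```

```bash
python3 - <<'E'
from h import *
did([0,0,9.5]); did([0,6,-13.3])
for i in range(4): p=get_image("wrist")
cv2.imwrite("pics/n23.png",p["frame"])
plan(*press(140,0),330)
b=lid(p,PN,56); cs,_=cv2.findContours(b[1].astype(np.uint8),0,1); e=cv2.minEnclosingCircle(max(cs,key=cv2.contourArea)); print(e, ray(p,*e[0],56))
E
```

```text
cmd [547.6 115.1 181.8] meas-cmd [-0.2  0.8  0.3] ang 0.0017 t 32.2 w 59.8 F [-0.2 -0.7 -1.2]
xyz [-14.02, -6.16, -14.82] rot [0.0, 0.0, 0.002] rows>= 5.2
((320.9545593261719, 127.5), 40.107643127441406) [544.12111059  54.71927906  56.        ]
```

View pics/n23.png

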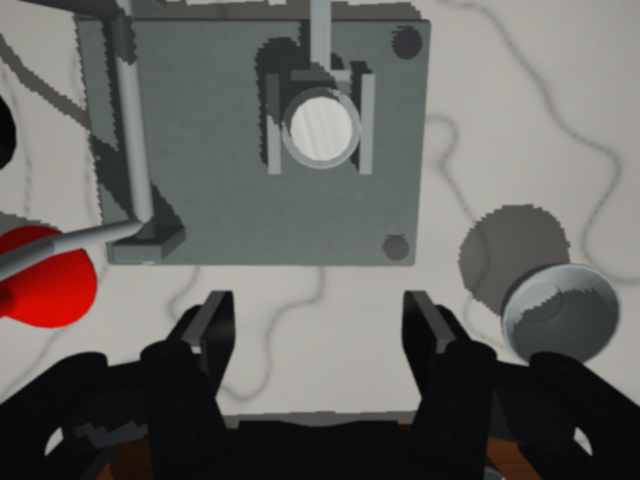

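The second tin stands in the nest at (321,128). Next is the lever, using the same moves as before.

Emit:
apply_moves(
  steps=[
    {"hand":0.7,"xyz":[0,0,-4],"delta_rot":[0,0,0]},
    {"hand":0.7,"xyz":[0,0,-8],"delta_rot":[0,0,0]},
    {"hand":0.7,"xyz":[-1,0,-12],"delta_rot":[0,0,0]},
    {"hand":0.7,"xyz":[-3,-1.5,-14.5],"delta_rot":[0,0,0]},
    {"hand":0.7,"xyz":[-6,-3,-14.8],"delta_rot":[0,0,0]},
    {"hand":0.6,"xyz":[-9,-4.5,-14.8],"delta_rot":[0,0,0]},
    {"hand":0.6,"xyz":[-12,-5.5,-14.8],"delta_rot":[0,0,0]},
    {"hand":0.6,"xyz":[-14,-6.2,-14.8],"delta_rot":[0,0,0]},
    {"hand":0.6,"xyz":[-14,-6.2,-14.8],"delta_rot":[0,0,0]},
    {"hand":0.6,"xyz":[-14,-6.2,-12.3],"delta_rot":[0,0,0]},
    {"hand":0.6,"xyz":[-14,-6.2,-9.5],"delta_rot":[0,0,0]},
    {"hand":0.6,"xyz":[-14,-6.2,-6.9],"delta_rot":[0,0,0]},
  ],
)

```text
clock: 33.22
position: [683.1, 45.1, 248.3]
ee_rot: [0.026, 1.0, -0.0, -0.001]
contact_force: [-0.2, 0.9, -1.4]
gripper_width: 51.4
```

Emit:
apply_moves(
  steps=[
    {"hand":0.6,"xyz":[0,0,0],"delta_rot":[0,0,0]},
    {"hand":0.1,"xyz":[0,0,0],"delta_rot":[0,0,0]},
    {"hand":0.1,"xyz":[0,0,0],"delta_rot":[0,0,0]},
    {"hand":0.1,"xyz":[0,0,0],"delta_rot":[0,0,0]},
    {"hand":0.1,"xyz":[0,0,0],"delta_rot":[0,0,0]},
    {"hand":0.1,"xyz":[0,0,0],"delta_rot":[0,0,0]},
    {"hand":0.1,"xyz":[0,0,0],"delta_rot":[0,0,0]},
  ],
)

```text
clock: 33.8
position: [685.1, 46.1, 253.3]
ee_rot: [0.025, 1.0, 0.0, 0.002]
contact_force: [0.8, -0.1, 5.3]
gripper_width: 12.2
```

```bash
python3 - <<'E'
from h import *
did([-14,-6.2,-6.9])
plan(*press(140,0),251)
E
```

```text
cmd [684.2  46.1 250.8] meas-cmd [0.8 0.1 2.5] ang 0.0046 t 33.8 w 12.2 F [ 0.8 -0.1  5.3]
xyz [-0.02, 0.04, -0.02] rot [0.0, 0.0, 0.002] rows>= 0.0
```

Emit:
apply_moves(
  steps=[
    {"hand":0.1,"xyz":[1.3,0,-0.15],"delta_rot":[0,0,0]},
    {"hand":0.1,"xyz":[2.6,0,-0.2],"delta_rot":[0,0,0]},
    {"hand":0.1,"xyz":[3.95,0,-0.2],"delta_rot":[0,0,0]},
    {"hand":0.1,"xyz":[5.3,0,-0.1],"delta_rot":[0,0,0]},
    {"hand":0.1,"xyz":[6.6,0,0.1],"delta_rot":[0,0,0]},
    {"hand":0.1,"xyz":[7.9,0,0.35],"delta_rot":[0,0,0]},
    {"hand":0.1,"xyz":[9.15,0,0.75],"delta_rot":[0,0,0]},
    {"hand":0.1,"xyz":[10.4,0,1.2],"delta_rot":[0,0,0]},
    {"hand":0.1,"xyz":[11.6,0,1.7],"delta_rot":[0,0,0]},
    {"hand":0.1,"xyz":[12.8,0,2.3],"delta_rot":[0,0,0]},
    {"hand":0.1,"xyz":[13.9,0,3.0],"delta_rot":[0,0,0]},
    {"hand":0.1,"xyz":[15.0,0,3.7],"delta_rot":[0,0,0]},
  ],
)

```text
clock: 34.8
position: [537.3, 53.9, 217.6]
ee_rot: [0.025, 1.0, 0.001, 0.006]
contact_force: [10.0, -3.9, -0.6]
gripper_width: 11.9
```

Emit:
apply_moves(
  steps=[
    {"hand":0.1,"xyz":[1.05,0,0.8],"delta_rot":[0,0,0]},
    {"hand":0.1,"xyz":[2.0,0,1.7],"delta_rot":[0,0,0]},
    {"hand":0.1,"xyz":[2.95,0,2.65],"delta_rot":[0,0,0]},
    {"hand":0.1,"xyz":[3.8,0,3.65],"delta_rot":[0,0,0]},
    {"hand":0.1,"xyz":[4.6,0,4.7],"delta_rot":[0,0,0]},
    {"hand":0.1,"xyz":[5.3,0,5.85],"delta_rot":[0,0,0]},
    {"hand":0.1,"xyz":[5.95,0,7.0],"delta_rot":[0,0,0]},
    {"hand":0.1,"xyz":[6.55,0,8.2],"delta_rot":[0,0,0]},
    {"hand":0.1,"xyz":[7.0,0,9.4],"delta_rot":[0,0,0]},
    {"hand":0.1,"xyz":[7.4,0,10.7],"delta_rot":[0,0,0]},
    {"hand":0.1,"xyz":[7.75,0,12],"delta_rot":[0,0,0]},
    {"hand":0.1,"xyz":[8.0,0,13.2],"delta_rot":[0,0,0]},
  ],
)

```text
clock: 35.8
position: [456.3, 58.1, 83.8]
ee_rot: [0.025, 1.0, 0.0, 0.003]
contact_force: [-2.6, -4.3, 19.0]
gripper_width: 12.0
```

Emit:
apply_moves(
  steps=[
    {"hand":0.1,"xyz":[0,0,0.3],"delta_rot":[0,0,0]},
    {"hand":0.1,"xyz":[0,0,0.6],"delta_rot":[0,0,0]},
    {"hand":0.1,"xyz":[0,0,0.8],"delta_rot":[0,0,0]},
    {"hand":0.1,"xyz":[0,0,0.8],"delta_rot":[0,0,0]},
    {"hand":0.1,"xyz":[0,0,0.8],"delta_rot":[0,0,0]},
  ],
)

```text
clock: 36.22
position: [455.3, 58.1, 77.3]
ee_rot: [0.025, 1.0, 0.0, 0.001]
contact_force: [-7.7, -0.7, 26.7]
gripper_width: 12.0
```

```bash
python3 - <<'E'
from h import *
did([15,0,3.7]); did([8,0,13.2]); did([0,0,.8])
plan(*press(-90,0),79)
p=get_image("wrist"); cv2.imwrite("pics/l25.png",p["frame"])
E
```

```text
cmd [454.5  57.8  73.8] meas-cmd [0.8 0.3 3.5] ang 0.003 t 36.2 w 12.0 F [-7.7 -0.7 26.7]
xyz [-0.02, 0.09, -0.52] rot [0.0, 0.0, 0.002] rows>= 0.1
```

View pics/l25.png

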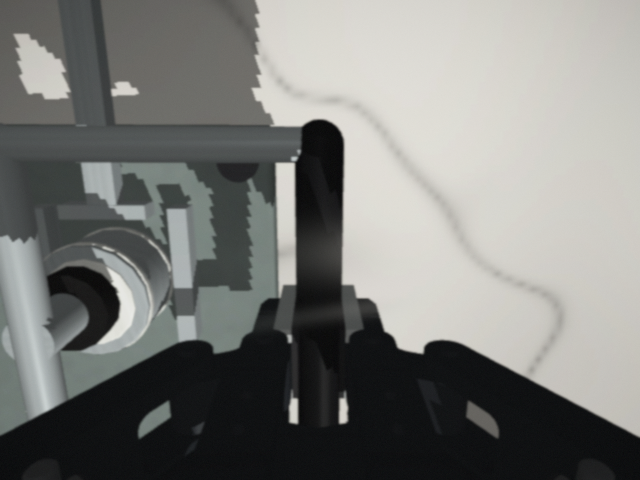

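Pressed to the stop at 27 N, as with the first tin. I ease the lever back.

Emit:
apply_moves(
  steps=[
    {"hand":0.1,"xyz":[0,0,-0.4],"delta_rot":[0,0,0]},
    {"hand":0.1,"xyz":[-0.1,0.1,-1.0],"delta_rot":[0,0,0]},
    {"hand":0.1,"xyz":[-0.2,0.1,-1.7],"delta_rot":[0,0,0]},
    {"hand":0.1,"xyz":[-0.4,0.1,-2.4],"delta_rot":[0,0,0]},
    {"hand":0.1,"xyz":[-0.6,0.1,-3.1],"delta_rot":[0,0,0]},
    {"hand":0.1,"xyz":[-0.8,0.1,-3.9],"delta_rot":[0,0,0]},
    {"hand":0.1,"xyz":[-1.1,0.1,-4.75],"delta_rot":[0,0,0]},
    {"hand":0.1,"xyz":[-1.4,0.1,-5.55],"delta_rot":[0,0,0]},
    {"hand":0.1,"xyz":[-1.8,0.1,-6.35],"delta_rot":[0,0,0]},
    {"hand":0.1,"xyz":[-2.2,0.1,-7.15],"delta_rot":[0,0,0]},
    {"hand":0.1,"xyz":[-2.65,0.1,-7.9],"delta_rot":[0,0,0]},
    {"hand":0.1,"xyz":[-3.1,0.1,-8.65],"delta_rot":[0,0,0]},
  ],
)

```text
clock: 37.27
position: [489.4, 56.6, 161.9]
ee_rot: [0.025, 1.0, -0.0, 0.004]
contact_force: [14.8, -9.2, -8.1]
gripper_width: 12.1
```

Emit:
apply_moves(
  steps=[
    {"hand":0.1,"xyz":[-0.55,0,-0.8],"delta_rot":[0,0,0]},
    {"hand":0.1,"xyz":[-1.1,0,-1.5],"delta_rot":[0,0,0]},
    {"hand":0.1,"xyz":[-1.75,0,-2.25],"delta_rot":[0,0,0]},
    {"hand":0.1,"xyz":[-2.4,0,-2.9],"delta_rot":[0,0,0]},
    {"hand":0.1,"xyz":[-3.05,0,-3.6],"delta_rot":[0,0,0]},
    {"hand":0.1,"xyz":[-3.75,0,-4.2],"delta_rot":[0,0,0]},
    {"hand":0.1,"xyz":[-4.5,0,-4.8],"delta_rot":[0,0,0]},
    {"hand":0.1,"xyz":[-5.2,0,-5.35],"delta_rot":[0,0,0]},
    {"hand":0.1,"xyz":[-6.0,0,-5.9],"delta_rot":[0,0,0]},
    {"hand":0.1,"xyz":[-6.8,0,-6.35],"delta_rot":[0,0,0]},
    {"hand":0.1,"xyz":[-7.6,0,-6.8],"delta_rot":[0,0,0]},
    {"hand":0.1,"xyz":[-8.5,0,-7.2],"delta_rot":[0,0,0]},
  ],
)

```text
clock: 38.27
position: [569.8, 52.1, 232.3]
ee_rot: [0.026, 1.0, -0.001, -0.001]
contact_force: [-1.5, -0.8, 1.0]
gripper_width: 11.9
```

Emit:
apply_moves(
  steps=[
    {"hand":0.1,"xyz":[-0.8,0,-0.35],"delta_rot":[0,0,0]},
    {"hand":0.1,"xyz":[-1.6,0,-0.7],"delta_rot":[0,0,0]},
    {"hand":0.1,"xyz":[-2.5,0,-0.95],"delta_rot":[0,0,0]},
    {"hand":0.1,"xyz":[-3.35,0,-1.2],"delta_rot":[0,0,0]},
    {"hand":0.1,"xyz":[-4.2,0,-1.4],"delta_rot":[0,0,0]},
    {"hand":0.1,"xyz":[-5.1,0,-1.6],"delta_rot":[0,0,0]},
    {"hand":0.1,"xyz":[-6,0,-1.7],"delta_rot":[0,0,0]},
    {"hand":0.1,"xyz":[-6.9,0,-1.8],"delta_rot":[0,0,0]},
    {"hand":0.1,"xyz":[-7.8,0,-1.8],"delta_rot":[0,0,0]},
    {"hand":0.1,"xyz":[-8.7,0,-1.8],"delta_rot":[0,0,0]},
    {"hand":0.1,"xyz":[-9.6,0,-1.8],"delta_rot":[0,0,0]},
    {"hand":0.1,"xyz":[-10.4,0,-1.7],"delta_rot":[0,0,0]},
  ],
)

```text
clock: 39.27
position: [674.7, 46.8, 248.5]
ee_rot: [0.026, 1.0, -0.001, -0.001]
contact_force: [1.1, -5.0, 1.1]
gripper_width: 11.7
```

Emit:
apply_moves(
  steps=[
    {"hand":0.1,"xyz":[-0.5,0,0.1],"delta_rot":[0,0,0]},
    {"hand":0.1,"xyz":[-1.0,0,0.1],"delta_rot":[0,0,0]},
    {"hand":0.1,"xyz":[-1.4,0,0.1],"delta_rot":[0,0,0]},
    {"hand":0.1,"xyz":[-1.4,0,0.1],"delta_rot":[0,0,0]},
    {"hand":0.1,"xyz":[-1.4,0,0.1],"delta_rot":[0,0,0]},
  ],
)

```text
clock: 39.68
position: [685.3, 46.3, 247.1]
ee_rot: [0.026, 1.0, -0.001, -0.005]
contact_force: [-5.5, -5.0, 2.3]
gripper_width: 11.9
```

```bash
python3 - <<'E'
from h import *
did([-3.1,.1,-8.65]); did([-8.5,0,-7.2]); did([-10.4,0,-1.7]); did([-1.4,0,.1])
plan(*press(140,0),250)
E
```

```text
cmd [688.3  46.8 248.3] meas-cmd [-3.  -0.6 -1.2] ang 0.0096 t 39.7 w 11.9 F [-5.5 -5.   2.3]
xyz [0.38, -0.06, -0.17] rot [0.0, 0.0, 0.002] rows>= 0.1
```

Lever home. I release, retreat and go to the ejector.

Emit:
apply_moves(
  steps=[
    {"hand":0.1,"xyz":[0.3,0,0],"delta_rot":[0,0,0]},
    {"hand":0.1,"xyz":[0.3,0,0],"delta_rot":[0,0,0]},
    {"hand":0.6,"xyz":[0.3,0,0],"delta_rot":[0,0,0]},
    {"hand":0.6,"xyz":[0.3,0,0],"delta_rot":[0,0,0]},
    {"hand":0.6,"xyz":[0.3,0,0],"delta_rot":[0,0,0]},
    {"hand":0.6,"xyz":[0.3,0,0],"delta_rot":[0,0,0]},
    {"hand":0.6,"xyz":[0.3,0,-2],"delta_rot":[0,0,0]},
    {"hand":0.6,"xyz":[0.3,0,-5],"delta_rot":[0,0,0]},
    {"hand":0.6,"xyz":[0.3,0,-8],"delta_rot":[0,0,0]},
  ],
)

```text
clock: 40.43
position: [684.9, 47.6, 328.1]
ee_rot: [0.025, 1.0, -0.0, -0.001]
contact_force: [0.1, -0.6, 1.0]
gripper_width: 51.2
```

```bash
python3 - <<'E'
from h import *
did([.3,0,-8])
p=get_image("side"); 
cv2.imwrite("pics/l27s.png",cv2.resize(p["frame"][130:330,200:370],(680,600)))
plan(*press(0,-175),57)
E
```

```text
cmd [685.3  47.  328.3] meas-cmd [2.2 0.2 8.8] ang 0.0127 t 40.5 w 51.4 F [ 1.  -1.1  6.7]
xyz [14.12, -17.53, 27.13] rot [0.0, 0.0, 0.002] rows>= 8.6
```

View pics/l27s.png

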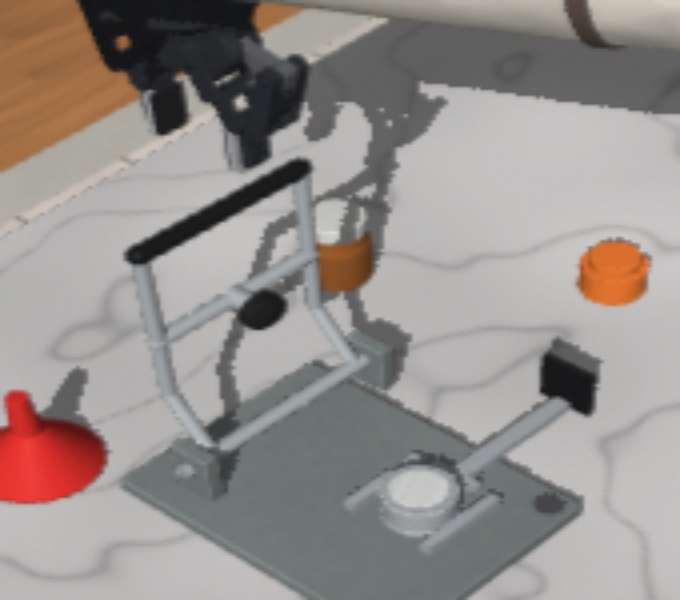

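Emit:
apply_moves(
  steps=[
    {"hand":0,"xyz":[2.4,-2.5,0],"delta_rot":[0,0,0]},
    {"hand":0,"xyz":[5,-5.5,0],"delta_rot":[0,0,0]},
    {"hand":0,"xyz":[7.5,-8.5,1],"delta_rot":[0,0,0]},
    {"hand":0,"xyz":[10,-12,3],"delta_rot":[0,0,0]},
    {"hand":0,"xyz":[12,-15,5],"delta_rot":[0,0,0]},
    {"hand":0,"xyz":[13.5,-17,8],"delta_rot":[0,0,0]},
    {"hand":0,"xyz":[14.1,-17.5,11.5],"delta_rot":[0,0,0]},
    {"hand":0,"xyz":[14.1,-17.5,15.5],"delta_rot":[0,0,0]},
    {"hand":0,"xyz":[14.1,-17.5,19.5],"delta_rot":[0,0,0]},
    {"hand":0,"xyz":[14.1,-17.5,23.5],"delta_rot":[0,0,0]},
    {"hand":0,"xyz":[14.1,-17.5,26],"delta_rot":[0,0,0]},
    {"hand":0,"xyz":[14.1,-17.5,27.2],"delta_rot":[0,0,0]},
  ],
)

```text
clock: 41.48
position: [533.2, -120.2, 52.4]
ee_rot: [0.026, 1.0, 0.0, -0.003]
contact_force: [-0.2, 0.3, 0.7]
gripper_width: -0.1
```

Emit:
apply_moves(
  steps=[
    {"hand":0,"xyz":[0,0.8,0],"delta_rot":[0,0,0]},
    {"hand":0,"xyz":[0,2.0,0],"delta_rot":[0,0,0]},
    {"hand":0,"xyz":[0,2.7,0],"delta_rot":[0,0,0]},
    {"hand":0,"xyz":[0,3.3,0],"delta_rot":[0,0,0]},
    {"hand":0,"xyz":[0,3.9,0],"delta_rot":[0,0,0]},
    {"hand":0,"xyz":[0,4.5,0],"delta_rot":[0,0,0]},
    {"hand":0,"xyz":[0,5.1,0],"delta_rot":[0,0,0]},
    {"hand":0,"xyz":[0,5.7,0],"delta_rot":[0,0,0]},
    {"hand":0,"xyz":[0,6.3,0],"delta_rot":[0,0,0]},
    {"hand":0,"xyz":[0,6.9,0],"delta_rot":[0,0,0]},
    {"hand":0,"xyz":[0,7.5,0],"delta_rot":[0,0,0]},
    {"hand":0,"xyz":[0,8.1,0],"delta_rot":[0,0,0]},
  ],
)

```text
clock: 42.48
position: [540.0, -39.3, 56.8]
ee_rot: [0.025, 1.0, -0.0, 0.001]
contact_force: [1.8, -5.6, 3.9]
gripper_width: -0.1
```

Emit:
apply_moves(
  steps=[
    {"hand":0,"xyz":[0,0.4,0],"delta_rot":[0,0,0]},
    {"hand":0,"xyz":[0,0.8,0],"delta_rot":[0,0,0]},
    {"hand":0,"xyz":[0,0.9,0],"delta_rot":[0,0,0]},
    {"hand":0,"xyz":[0,0.9,0],"delta_rot":[0,0,0]},
  ],
)

```text
clock: 42.82
position: [540.3, -33.4, 56.9]
ee_rot: [0.025, 1.0, -0.002, -0.0]
contact_force: [4.0, -19.7, 3.2]
gripper_width: -0.1
```

```bash
python3 - <<'E'
from h import *
did([14.1,-17.5,27.2]);did([0,8.1,0]);did([0,.9,0])
p=get_image("side"); cv2.imwrite("pics/e22.png",cv2.resize(p["frame"][200:350,210:410],(800,600)))
plan(*press(0,-147),57)
E
```

```text
cmd [540.1 -30.7  56.3] meas-cmd [ 0.2 -2.7  0.6] ang 0.0034 t 42.9 w 0.2 F [  3.8 -18.9   2.8]
xyz [0.02, -6.23, -0.07] rot [0.0, 0.0, 0.002] rows>= 1.5
```

View pics/e22.png

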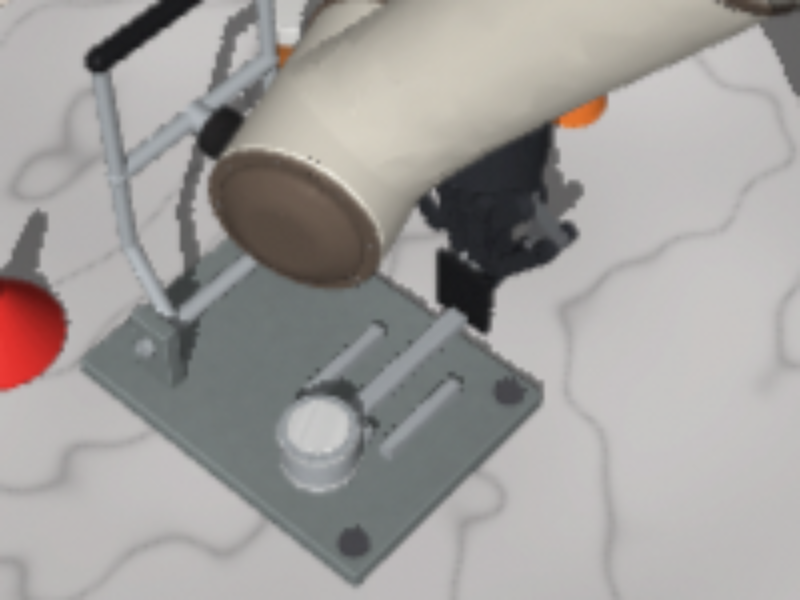

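Tin ejected. I ease the slide back, then go above the tin.

Emit:
apply_moves(
  steps=[
    {"hand":0,"xyz":[0,-0.5,0],"delta_rot":[0,0,0]},
    {"hand":0,"xyz":[0,-1.1,0],"delta_rot":[0,0,0]},
    {"hand":0,"xyz":[0,-1.8,0],"delta_rot":[0,0,0]},
    {"hand":0,"xyz":[0,-2.5,0],"delta_rot":[0,0,0]},
    {"hand":0,"xyz":[0,-3.2,0],"delta_rot":[0,0,0]},
    {"hand":0,"xyz":[0,-3.9,0],"delta_rot":[0,0,0]},
    {"hand":0,"xyz":[0,-4.6,0],"delta_rot":[0,0,0]},
    {"hand":0,"xyz":[0,-5.3,0],"delta_rot":[0,0,0]},
    {"hand":0,"xyz":[0,-6,0],"delta_rot":[0,0,0]},
    {"hand":0,"xyz":[0,-6.7,0],"delta_rot":[0,0,0]},
    {"hand":0,"xyz":[0,-7.5,0],"delta_rot":[0,0,0]},
    {"hand":0,"xyz":[0,-8.3,0],"delta_rot":[0,0,0]},
  ],
)

```text
clock: 43.87
position: [535.3, -114.0, 56.0]
ee_rot: [0.026, 1.0, 0.0, -0.001]
contact_force: [-0.3, 0.1, -0.3]
gripper_width: 0.1
```

Emit:
apply_moves(
  steps=[
    {"hand":1,"xyz":[0,-0.5,-4],"delta_rot":[0,0,0]},
    {"hand":1,"xyz":[0,0,-8],"delta_rot":[0,0,0]},
    {"hand":1,"xyz":[0,2,-11],"delta_rot":[0,0,0]},
    {"hand":1,"xyz":[0,5.5,-12],"delta_rot":[0,0,0]},
    {"hand":1,"xyz":[0,9,-12],"delta_rot":[0,0,0]},
    {"hand":1,"xyz":[0,12.5,-12],"delta_rot":[0,0,0]},
    {"hand":1,"xyz":[0,16,-12],"delta_rot":[0,0,0]},
    {"hand":1,"xyz":[0.1,19.2,-12],"delta_rot":[0,0,0]},
    {"hand":1,"xyz":[0,21.5,-11],"delta_rot":[0,0,0]},
    {"hand":1,"xyz":[0,22.5,-9],"delta_rot":[0,0,0]},
    {"hand":1,"xyz":[0,22.5,-7],"delta_rot":[0,0,0]},
    {"hand":1,"xyz":[0,22.5,-6],"delta_rot":[0,0,0]},
  ],
)

```text
clock: 44.87
position: [545.7, 111.4, 113.8]
ee_rot: [0.025, 1.0, -0.001, -0.002]
contact_force: [-0.6, -1.1, -0.7]
gripper_width: 85.4
```

```bash
python3 - <<'E'
from h import *
did([0,-8.3,0]);did([0,22.5,-6])
p=get_image("wrist");p=get_image("wrist"); cv2.imwrite("pics/e24.png",p["frame"])
x=press(0,57)
plan(x[0],x[1],50)
E
```

```text
cmd [547.4 111.1 116.3] meas-cmd [-1.6 -0.8 -2.1] ang 0.0054 t 45.0 w 85.4 F [ 0.4  0.2 -0.2]
xyz [-0.03, -0.03, 6.63] rot [0.0, 0.0, 0.002] rows>= 1.6
```

View pics/e24.png

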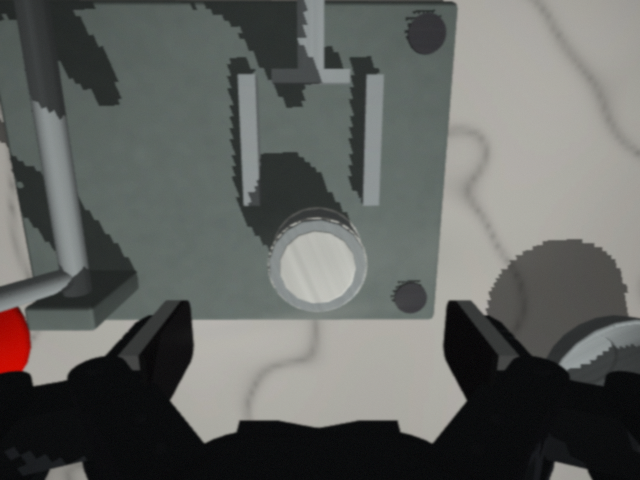

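Emit:
apply_moves(
  steps=[
    {"hand":1,"xyz":[0,0,2.5],"delta_rot":[0,0,0]},
    {"hand":1,"xyz":[0,0,5],"delta_rot":[0,0,0]},
    {"hand":1,"xyz":[0,0,6.6],"delta_rot":[0,0,0]},
    {"hand":1,"xyz":[0,0,6.6],"delta_rot":[0,0,0]},
    {"hand":0.4,"xyz":[0,0,6.6],"delta_rot":[0,0,0]},
    {"hand":0.4,"xyz":[0,0,6.6],"delta_rot":[0,0,0]},
    {"hand":0.4,"xyz":[0,0,6.6],"delta_rot":[0,0,0]},
    {"hand":0.4,"xyz":[0,0,6.6],"delta_rot":[0,0,0]},
    {"hand":0.4,"xyz":[0,0,6.6],"delta_rot":[0,0,0]},
    {"hand":0.4,"xyz":[0,0,6.6],"delta_rot":[0,0,0]},
  ],
)

```text
clock: 45.8
position: [548.4, 111.6, 52.4]
ee_rot: [0.025, 1.0, 0.001, 0.002]
contact_force: [-0.9, -0.3, 5.9]
gripper_width: 43.6
```

```bash
python3 - <<'E'
from h import *
did([0,0,6.6])
plan(505,360,51.5)
E
```

```text
cmd [547.4 111.1  50.3] meas-cmd [1.  0.5 2.1] ang 0.0036 t 45.8 w 43.6 F [-0.9 -0.3  5.9]
xyz [5.51, 24.64, -0.12] rot [0.0, 0.0, 0.002] rows>= 6.2
```

Emit:
apply_moves(
  steps=[
    {"hand":0.4,"xyz":[0,0,-2.5],"delta_rot":[0,0,0]},
    {"hand":0.4,"xyz":[0,0,-6],"delta_rot":[0,0,0]},
    {"hand":0.4,"xyz":[0.5,2,-8],"delta_rot":[0,0,0]},
    {"hand":0.4,"xyz":[1.2,5,-8],"delta_rot":[0,0,0]},
    {"hand":0.4,"xyz":[1.9,8.2,-8],"delta_rot":[0,0,0]},
    {"hand":0.4,"xyz":[2.6,11.4,-8],"delta_rot":[0,0,0]},
    {"hand":0.4,"xyz":[3.3,14.6,-8],"delta_rot":[0,0,0]},
    {"hand":0.4,"xyz":[4,17.8,-8],"delta_rot":[0,0,0]},
    {"hand":0.4,"xyz":[4.7,21,-8],"delta_rot":[0,0,0]},
    {"hand":0.4,"xyz":[5.3,23.4,-7],"delta_rot":[0,0,0]},
    {"hand":0.4,"xyz":[5.5,24.6,-5],"delta_rot":[0,0,0]},
    {"hand":0.4,"xyz":[5.5,24.6,-3.5],"delta_rot":[0,0,0]},
  ],
)

```text
clock: 46.8
position: [504.3, 362.9, 85.0]
ee_rot: [0.024, 1.0, 0.001, 0.001]
contact_force: [1.4, 0.1, -1.1]
gripper_width: 43.4
```

Emit:
apply_moves(
  steps=[
    {"hand":0.4,"xyz":[0,0,1.5],"delta_rot":[0,0,0]},
    {"hand":0.4,"xyz":[0,0,2.6],"delta_rot":[0,0,0]},
    {"hand":0.4,"xyz":[0,0,3.1],"delta_rot":[0,0,0]},
    {"hand":0.4,"xyz":[0,0,3.4],"delta_rot":[0,0,0]},
    {"hand":0.4,"xyz":[0,0,3.4],"delta_rot":[0,0,0]},
    {"hand":0.65,"xyz":[0,0,3.4],"delta_rot":[0,0,0]},
    {"hand":0.65,"xyz":[0,0,3.4],"delta_rot":[0,0,0]},
    {"hand":0.65,"xyz":[0,0,3.4],"delta_rot":[0,0,0]},
    {"hand":0.65,"xyz":[0,0,3.4],"delta_rot":[0,0,0]},
    {"hand":0.65,"xyz":[0,0,0.5],"delta_rot":[0,0,0]},
    {"hand":0.65,"xyz":[0,0,-3.5],"delta_rot":[0,0,0]},
    {"hand":0.65,"xyz":[0,0,-7.5],"delta_rot":[0,0,0]},
  ],
)

```text
clock: 47.8
position: [504.4, 359.0, 160.7]
ee_rot: [0.026, 1.0, -0.001, -0.001]
contact_force: [0.8, 0.7, 0.7]
gripper_width: 55.6
```

```bash
python3 - <<'E'
from h import *
did([5.5,24.6,-3.5]);did([0,0,-7.5])
for n in ["scene"]:
  p=get_image(n); cv2.imwrite(f"pics/p22{n}.png",p["frame"])
  print(n,find(p,"tin1"))
plan(375,-235,200)
E
```

```text
scene [([505.8, 355.8, 14.9], 0.75), ([395.8, -388.4, -0.2], 0.6), ([373.3, -294.8, 2.7], 0.58), ([597.6, -222.4, -1.4], 0.55), ([426.3, 358.1, 15.0], 0.54), ([763.6, 155.9, 2.7], 0.52)]
cmd [505.  359.6 160.3] meas-cmd [3.4 3.1 8.5] ang 0.0166 t 47.9 w 55.6 F [0.5 0.1 0.8]
xyz [9.94, -60.05, -3.97] rot [0.0, 0.0, 0.002] rows>= 14.9
```

View pics/p22scene.png

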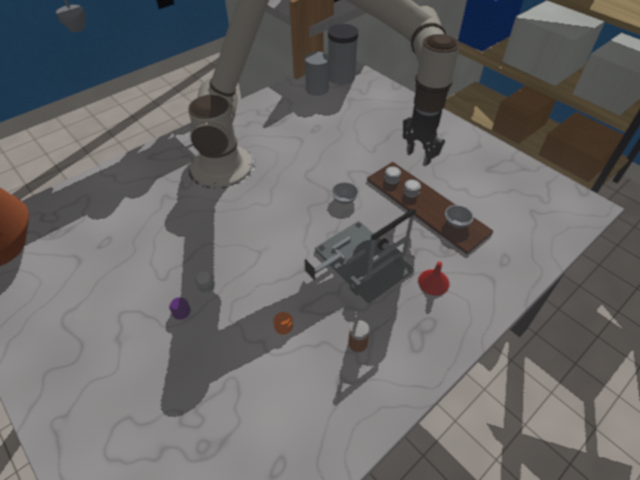

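Emit:
apply_moves(
  steps=[
    {"hand":0.65,"xyz":[0.3,-3,-1],"delta_rot":[0,0,0]},
    {"hand":0.65,"xyz":[0.8,-7,-2],"delta_rot":[0,0,0]},
    {"hand":0.65,"xyz":[1.5,-11,-3],"delta_rot":[0,0,0]},
    {"hand":0.65,"xyz":[2.2,-15,-4],"delta_rot":[0,0,0]},
    {"hand":0.65,"xyz":[2.9,-19,-4],"delta_rot":[0,0,0]},
    {"hand":0.65,"xyz":[3.6,-23,-4],"delta_rot":[0,0,0]},
    {"hand":0.65,"xyz":[4.3,-27,-4],"delta_rot":[0,0,0]},
    {"hand":0.65,"xyz":[5,-31,-4],"delta_rot":[0,0,0]},
    {"hand":0.65,"xyz":[5.7,-35,-4],"delta_rot":[0,0,0]},
    {"hand":0.7,"xyz":[6.4,-39,-4],"delta_rot":[0,0,0]},
    {"hand":0.8,"xyz":[7.1,-43,-4],"delta_rot":[0,0,0]},
    {"hand":0.9,"xyz":[7.8,-47,-4],"delta_rot":[0,0,0]},
  ],
)

```text
clock: 48.9
position: [402.2, -107.4, 200.9]
ee_rot: [0.025, 1.0, 0.0, 0.001]
contact_force: [1.0, 0.2, -0.2]
gripper_width: 76.8
```

Emit:
apply_moves(
  steps=[
    {"hand":1,"xyz":[0.7,-4,0],"delta_rot":[0,0,0]},
    {"hand":1,"xyz":[1.4,-8,0],"delta_rot":[0,0,0]},
    {"hand":1,"xyz":[2,-11.5,0],"delta_rot":[0,0,0]},
    {"hand":1,"xyz":[2.1,-13,0],"delta_rot":[0,0,0]},
    {"hand":1,"xyz":[2.1,-13,0],"delta_rot":[0,0,0]},
  ],
)

```text
clock: 49.32
position: [374.8, -237.1, 200.4]
ee_rot: [0.028, 1.0, -0.0, 0.0]
contact_force: [0.4, 1.1, -0.3]
gripper_width: 85.3
```

```bash
python3 - <<'E'
from h import *
did([7.8,-47,-4]);did([2.1,-13,0])
E
python3 look.py 375 -297 tb
```

```text
lid@41 [ 372.4 -296.4   41. ] px 317 129 r 36.1 c 0.76 bgr [155 161 160]
lid@41 [ 579.  -223.8   41. ] px 25 253 r 38.4 c 0.63 bgr [  0  38 101]
lid@41 [ 396.1 -370.8   41. ] px 270 2 r 35.6 c 0.63 bgr [54 20 41]
[ 6.043e+02 -2.199e+02  2.000e-01] 0.87 [ 29. 244.]
[ 371.2 -297.4    1.8] 0.65 [319. 127.]
cmd [ 375.5 -234.5  200.3] meas-cmd [0.2 0.8 0.1] ang 0.0017 t 49.6 w 85.3 F [0.4 0.4 0. ]
xyz [-0.27, -6.24, 10.03] rot [0.0, 0.0, 0.002] rows>= 2.9
```

View pics/tb.png

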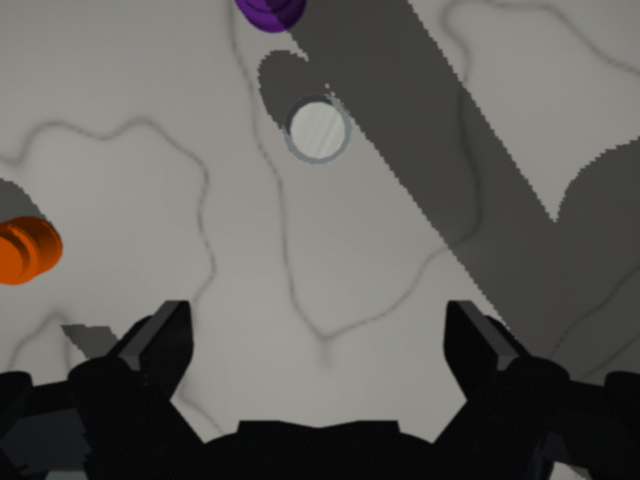

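Emit:
apply_moves(
  steps=[
    {"hand":1,"xyz":[0,-3.3,3],"delta_rot":[0,0,0]},
    {"hand":1,"xyz":[0,-5.6,6],"delta_rot":[0,0,0]},
    {"hand":1,"xyz":[0,-6.2,9],"delta_rot":[0,0,0]},
    {"hand":1,"xyz":[0,-6.2,11.5],"delta_rot":[0,0,0]},
    {"hand":1,"xyz":[0,-6.2,14],"delta_rot":[0,0,0]},
    {"hand":1,"xyz":[0,-6.2,16.2],"delta_rot":[0,0,0]},
    {"hand":1,"xyz":[0,-6.2,16.6],"delta_rot":[0,0,0]},
    {"hand":0.4,"xyz":[0,-6.2,16.6],"delta_rot":[0,0,0]},
    {"hand":0.4,"xyz":[0,-6.2,16.6],"delta_rot":[0,0,0]},
    {"hand":0.4,"xyz":[0,-6.2,16.6],"delta_rot":[0,0,0]},
    {"hand":0.4,"xyz":[0,-6.2,16.6],"delta_rot":[0,0,0]},
    {"hand":0.4,"xyz":[0,-6.2,16.6],"delta_rot":[0,0,0]},
  ],
)

```text
clock: 50.57
position: [373.6, -296.7, 36.3]
ee_rot: [0.025, 1.0, -0.001, 0.002]
contact_force: [0.9, 2.6, 5.9]
gripper_width: 43.9
```

```bash
python3 - <<'E'
from h import *
did([0,-6.2,16.6])
p=get_image("wrist"); cv2.imwrite("pics/g3.png",p["frame"])
plan(*press(0,1),145)
E
```

```text
cmd [ 372.3 -296.4   34.3] meas-cmd [ 1.3 -0.2  2. ] ang 0.0042 t 50.6 w 43.9 F [0.8 2.6 5.9]
xyz [-15.42, 35.97, -11.07] rot [0.0, 0.0, 0.002] rows>= 9.9
```

View pics/g3.png

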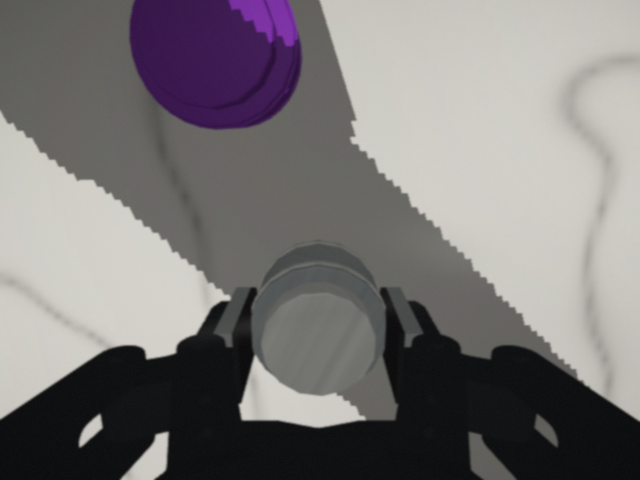

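Emit:
apply_moves(
  steps=[
    {"hand":0.4,"xyz":[0,0,-2],"delta_rot":[0,0,0]},
    {"hand":0.4,"xyz":[0,0,-5],"delta_rot":[0,0,0]},
    {"hand":0.4,"xyz":[-0.8,1.8,-8],"delta_rot":[0,0,0]},
    {"hand":0.4,"xyz":[-2.1,5,-10],"delta_rot":[0,0,0]},
    {"hand":0.4,"xyz":[-3.8,8.8,-11],"delta_rot":[0,0,0]},
    {"hand":0.4,"xyz":[-5.4,12.6,-11],"delta_rot":[0,0,0]},
    {"hand":0.4,"xyz":[-7,16.4,-11],"delta_rot":[0,0,0]},
    {"hand":0.4,"xyz":[-8.6,20.2,-11],"delta_rot":[0,0,0]},
    {"hand":0.4,"xyz":[-10.3,24,-11],"delta_rot":[0,0,0]},
    {"hand":0.4,"xyz":[-11.9,27.8,-11],"delta_rot":[0,0,0]},
    {"hand":0.4,"xyz":[-13.5,31.6,-11],"delta_rot":[0,0,0]},
    {"hand":0.4,"xyz":[-14.8,34.5,-11],"delta_rot":[0,0,0]},
  ],
)

```text
clock: 51.62
position: [538.6, 43.6, 145.4]
ee_rot: [0.025, 1.0, 0.001, 0.001]
contact_force: [-0.4, -0.8, -0.5]
gripper_width: 43.5
```

Emit:
apply_moves(
  steps=[
    {"hand":0.4,"xyz":[-0.6,1.5,0],"delta_rot":[0,0,0]},
    {"hand":0.4,"xyz":[-0.6,1.5,0],"delta_rot":[0,0,0]},
  ],
)

```text
clock: 51.78
position: [545.9, 58.2, 144.9]
ee_rot: [0.024, 1.0, 0.001, 0.001]
contact_force: [0.0, -0.2, -1.6]
gripper_width: 43.7
```

```bash
python3 - <<'E'
from h import *
did([-14.8,34.5,-11]);did([-.6,1.5,0])
for i in range(3): p=get_image("wrist")
cv2.imwrite("pics/n31.png",p["frame"])
plan(*press(0,1),49)
E
```

```text
cmd [544.5  55.2 144.3] meas-cmd [-1.1 -0.7  0. ] ang 0.0011 t 51.9 w 43.8 F [-0.7 -0.8 -2.5]
xyz [-0.02, -0.03, 9.53] rot [0.0, 0.0, 0.002] rows>= 2.3
```

View pics/n31.png

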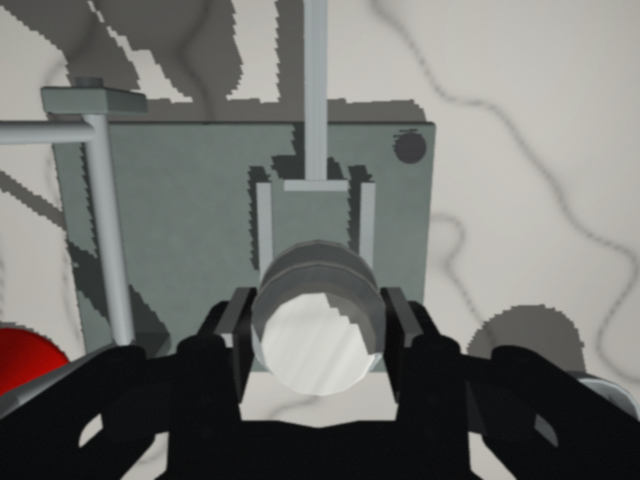

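Emit:
apply_moves(
  steps=[
    {"hand":0.4,"xyz":[0,0,2],"delta_rot":[0,0,0]},
    {"hand":0.4,"xyz":[0,0,4],"delta_rot":[0,0,0]},
    {"hand":0.4,"xyz":[0,0,6],"delta_rot":[0,0,0]},
    {"hand":0.4,"xyz":[0,0,7.5],"delta_rot":[0,0,0]},
    {"hand":0.4,"xyz":[0,0,8.5],"delta_rot":[0,0,0]},
    {"hand":0.4,"xyz":[0,0,9],"delta_rot":[0,0,0]},
    {"hand":0.4,"xyz":[0,0,9.3],"delta_rot":[0,0,0]},
    {"hand":0.4,"xyz":[0,0,9.5],"delta_rot":[0,0,0]},
    {"hand":0.4,"xyz":[0,0,9.5],"delta_rot":[0,0,0]},
  ],
)

```text
clock: 52.68
position: [544.4, 54.5, 51.3]
ee_rot: [0.026, 1.0, -0.0, 0.0]
contact_force: [-1.9, -1.2, 5.5]
gripper_width: 44.0
```

Emit:
apply_moves(
  steps=[
    {"hand":0.4,"xyz":[0,0,0],"delta_rot":[0,0,0]},
    {"hand":0.7,"xyz":[0,0,0],"delta_rot":[0,0,0]},
    {"hand":0.7,"xyz":[0,0,0],"delta_rot":[0,0,0]},
    {"hand":0.7,"xyz":[0,0,0],"delta_rot":[0,0,0]},
    {"hand":0.7,"xyz":[0,0,0],"delta_rot":[0,0,0]},
    {"hand":0.7,"xyz":[0,0,-2.3],"delta_rot":[0,0,0]},
    {"hand":0.7,"xyz":[0,0,-6.3],"delta_rot":[0,0,0]},
    {"hand":0.7,"xyz":[0,0,-9.3],"delta_rot":[0,0,0]},
    {"hand":0.7,"xyz":[0,3,-11.3],"delta_rot":[0,0,0]},
    {"hand":0.7,"xyz":[0,6,-13.3],"delta_rot":[0,0,0]},
  ],
)

```text
clock: 53.52
position: [547.7, 115.0, 184.5]
ee_rot: [0.027, 1.0, 0.001, 0.001]
contact_force: [1.0, 0.7, -0.1]
gripper_width: 59.8
```

```bash
python3 - <<'E'
from h import *
did([0,0,9.5]); did([0,6,-13.3])
for i in range(4): p=get_image("wrist")
cv2.imwrite("pics/n33.png",p["frame"])
plan(*press(140,0),330)
b=lid(p,PN,56); cs,_=cv2.findContours(b[1].astype(np.uint8),0,1); e=cv2.minEnclosingCircle(max(cs,key=cv2.contourArea)); print(e, ray(p,*e[0],56))
E
```

```text
cmd [547.6 115.1 182.3] meas-cmd [-0.2  0.8  0.3] ang 0.0017 t 53.7 w 59.8 F [-0.4  0.2 -0.4]
xyz [-14.02, -6.16, -14.77] rot [0.0, 0.0, 0.002] rows>= 5.2
((321.5, 127.5), 40.2058219909668) [543.77262741  54.75479556  56.        ]
```

View pics/n33.png

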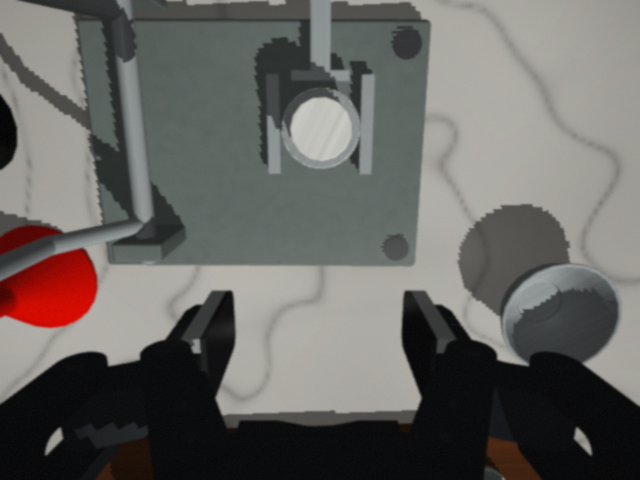

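Third tin in the nest at (321,128).

Emit:
apply_moves(
  steps=[
    {"hand":0.7,"xyz":[0,0,-4],"delta_rot":[0,0,0]},
    {"hand":0.7,"xyz":[0,0,-8],"delta_rot":[0,0,0]},
    {"hand":0.7,"xyz":[-1,0,-12],"delta_rot":[0,0,0]},
    {"hand":0.7,"xyz":[-3,-1.5,-14.5],"delta_rot":[0,0,0]},
    {"hand":0.7,"xyz":[-6,-3,-14.8],"delta_rot":[0,0,0]},
    {"hand":0.6,"xyz":[-9,-4.5,-14.8],"delta_rot":[0,0,0]},
    {"hand":0.6,"xyz":[-12,-5.5,-14.8],"delta_rot":[0,0,0]},
    {"hand":0.6,"xyz":[-14,-6.2,-14.8],"delta_rot":[0,0,0]},
    {"hand":0.6,"xyz":[-14,-6.2,-14.8],"delta_rot":[0,0,0]},
    {"hand":0.6,"xyz":[-14,-6.2,-12.3],"delta_rot":[0,0,0]},
    {"hand":0.6,"xyz":[-14,-6.2,-9.5],"delta_rot":[0,0,0]},
    {"hand":0.6,"xyz":[-14,-6.2,-6.9],"delta_rot":[0,0,0]},
  ],
)

```text
clock: 54.77
position: [683.1, 45.1, 248.8]
ee_rot: [0.026, 1.0, -0.0, -0.001]
contact_force: [0.0, -0.4, -0.3]
gripper_width: 51.2
```

Emit:
apply_moves(
  steps=[
    {"hand":0.6,"xyz":[0,0,0],"delta_rot":[0,0,0]},
    {"hand":0.1,"xyz":[0,0,0],"delta_rot":[0,0,0]},
    {"hand":0.1,"xyz":[0,0,0],"delta_rot":[0,0,0]},
    {"hand":0.1,"xyz":[0,0,0],"delta_rot":[0,0,0]},
    {"hand":0.1,"xyz":[0,0,0],"delta_rot":[0,0,0]},
    {"hand":0.1,"xyz":[0,0,0],"delta_rot":[0,0,0]},
    {"hand":0.1,"xyz":[0,0,0],"delta_rot":[0,0,0]},
  ],
)

```text
clock: 55.35
position: [685.1, 46.1, 253.9]
ee_rot: [0.025, 1.0, 0.0, 0.002]
contact_force: [0.6, -0.4, 6.0]
gripper_width: 12.1
```

```bash
python3 - <<'E'
from h import *
did([-14,-6.2,-6.9])
plan(*press(140,0),251)
E
```

```text
cmd [684.2  46.1 251.3] meas-cmd [0.9 0.1 2.5] ang 0.0046 t 55.4 w 12.1 F [ 0.6 -0.4  6. ]
xyz [-0.02, 0.04, 0.03] rot [0.0, 0.0, 0.002] rows>= 0.0
```

Emit:
apply_moves(
  steps=[
    {"hand":0.1,"xyz":[1.3,0,-0.15],"delta_rot":[0,0,0]},
    {"hand":0.1,"xyz":[2.6,0,-0.2],"delta_rot":[0,0,0]},
    {"hand":0.1,"xyz":[3.95,0,-0.2],"delta_rot":[0,0,0]},
    {"hand":0.1,"xyz":[5.3,0,-0.1],"delta_rot":[0,0,0]},
    {"hand":0.1,"xyz":[6.6,0,0.1],"delta_rot":[0,0,0]},
    {"hand":0.1,"xyz":[7.9,0,0.35],"delta_rot":[0,0,0]},
    {"hand":0.1,"xyz":[9.15,0,0.75],"delta_rot":[0,0,0]},
    {"hand":0.1,"xyz":[10.4,0,1.2],"delta_rot":[0,0,0]},
    {"hand":0.1,"xyz":[11.6,0,1.7],"delta_rot":[0,0,0]},
    {"hand":0.1,"xyz":[12.8,0,2.3],"delta_rot":[0,0,0]},
    {"hand":0.1,"xyz":[13.9,0,3.0],"delta_rot":[0,0,0]},
    {"hand":0.1,"xyz":[15.0,0,3.7],"delta_rot":[0,0,0]},
  ],
)

```text
clock: 56.35
position: [537.3, 53.9, 218.1]
ee_rot: [0.025, 1.0, 0.001, 0.006]
contact_force: [8.7, -3.8, -1.2]
gripper_width: 11.8
```

Emit:
apply_moves(
  steps=[
    {"hand":0.1,"xyz":[1.05,0,0.8],"delta_rot":[0,0,0]},
    {"hand":0.1,"xyz":[2.0,0,1.7],"delta_rot":[0,0,0]},
    {"hand":0.1,"xyz":[2.95,0,2.65],"delta_rot":[0,0,0]},
    {"hand":0.1,"xyz":[3.8,0,3.65],"delta_rot":[0,0,0]},
    {"hand":0.1,"xyz":[4.6,0,4.7],"delta_rot":[0,0,0]},
    {"hand":0.1,"xyz":[5.3,0,5.85],"delta_rot":[0,0,0]},
    {"hand":0.1,"xyz":[5.95,0,7.0],"delta_rot":[0,0,0]},
    {"hand":0.1,"xyz":[6.55,0,8.2],"delta_rot":[0,0,0]},
    {"hand":0.1,"xyz":[7.0,0,9.4],"delta_rot":[0,0,0]},
    {"hand":0.1,"xyz":[7.4,0,10.7],"delta_rot":[0,0,0]},
    {"hand":0.1,"xyz":[7.75,0,12],"delta_rot":[0,0,0]},
    {"hand":0.1,"xyz":[8.0,0,13.2],"delta_rot":[0,0,0]},
  ],
)

```text
clock: 57.35
position: [456.3, 58.1, 84.3]
ee_rot: [0.025, 1.0, 0.0, 0.003]
contact_force: [-1.1, -3.5, 18.6]
gripper_width: 12.0
```

Emit:
apply_moves(
  steps=[
    {"hand":0.1,"xyz":[0,0,0.3],"delta_rot":[0,0,0]},
    {"hand":0.1,"xyz":[0,0,0.6],"delta_rot":[0,0,0]},
    {"hand":0.1,"xyz":[0,0,0.8],"delta_rot":[0,0,0]},
    {"hand":0.1,"xyz":[0,0,0.8],"delta_rot":[0,0,0]},
    {"hand":0.1,"xyz":[0,0,0.8],"delta_rot":[0,0,0]},
  ],
)

```text
clock: 57.77
position: [455.3, 58.1, 77.8]
ee_rot: [0.025, 1.0, 0.0, 0.001]
contact_force: [-6.4, -0.2, 25.4]
gripper_width: 11.8
```

```bash
python3 - <<'E'
from h import *
did([15,0,3.7]); did([8,0,13.2]); did([0,0,.8])
plan(*press(-90,0),79)
p=get_image("wrist"); cv2.imwrite("pics/l35.png",p["frame"])
E
```

```text
cmd [454.5  57.8  74.3] meas-cmd [0.8 0.2 3.5] ang 0.003 t 57.8 w 11.8 F [-6.4 -0.2 25.4]
xyz [-0.02, 0.09, -0.47] rot [0.0, 0.0, 0.002] rows>= 0.1
```

View pics/l35.png

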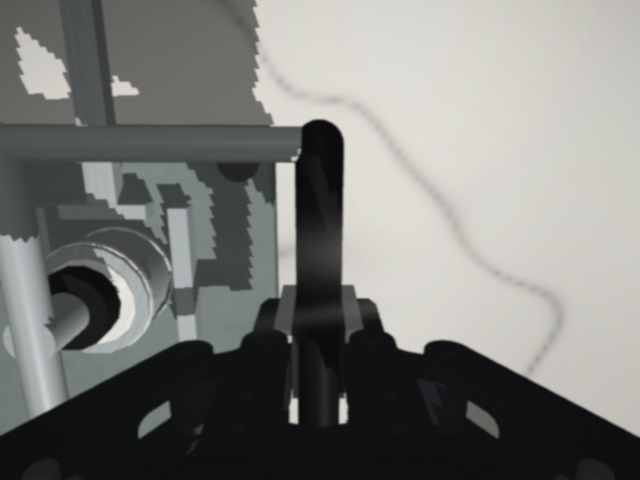

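Emit:
apply_moves(
  steps=[
    {"hand":0.1,"xyz":[0,0,-0.4],"delta_rot":[0,0,0]},
    {"hand":0.1,"xyz":[-0.1,0.1,-1.0],"delta_rot":[0,0,0]},
    {"hand":0.1,"xyz":[-0.2,0.1,-1.7],"delta_rot":[0,0,0]},
    {"hand":0.1,"xyz":[-0.4,0.1,-2.4],"delta_rot":[0,0,0]},
    {"hand":0.1,"xyz":[-0.6,0.1,-3.1],"delta_rot":[0,0,0]},
    {"hand":0.1,"xyz":[-0.8,0.1,-3.9],"delta_rot":[0,0,0]},
    {"hand":0.1,"xyz":[-1.1,0.1,-4.75],"delta_rot":[0,0,0]},
    {"hand":0.1,"xyz":[-1.4,0.1,-5.55],"delta_rot":[0,0,0]},
    {"hand":0.1,"xyz":[-1.8,0.1,-6.35],"delta_rot":[0,0,0]},
    {"hand":0.1,"xyz":[-2.2,0.1,-7.15],"delta_rot":[0,0,0]},
    {"hand":0.1,"xyz":[-2.65,0.1,-7.9],"delta_rot":[0,0,0]},
    {"hand":0.1,"xyz":[-3.1,0.1,-8.65],"delta_rot":[0,0,0]},
  ],
)

```text
clock: 58.82
position: [489.5, 56.6, 162.4]
ee_rot: [0.025, 1.0, -0.0, 0.004]
contact_force: [14.2, -9.7, -8.1]
gripper_width: 12.1
```

Emit:
apply_moves(
  steps=[
    {"hand":0.1,"xyz":[-0.55,0,-0.8],"delta_rot":[0,0,0]},
    {"hand":0.1,"xyz":[-1.1,0,-1.5],"delta_rot":[0,0,0]},
    {"hand":0.1,"xyz":[-1.75,0,-2.25],"delta_rot":[0,0,0]},
    {"hand":0.1,"xyz":[-2.4,0,-2.9],"delta_rot":[0,0,0]},
    {"hand":0.1,"xyz":[-3.05,0,-3.6],"delta_rot":[0,0,0]},
    {"hand":0.1,"xyz":[-3.75,0,-4.2],"delta_rot":[0,0,0]},
    {"hand":0.1,"xyz":[-4.5,0,-4.8],"delta_rot":[0,0,0]},
    {"hand":0.1,"xyz":[-5.2,0,-5.35],"delta_rot":[0,0,0]},
    {"hand":0.1,"xyz":[-6.0,0,-5.9],"delta_rot":[0,0,0]},
    {"hand":0.1,"xyz":[-6.8,0,-6.35],"delta_rot":[0,0,0]},
    {"hand":0.1,"xyz":[-7.6,0,-6.8],"delta_rot":[0,0,0]},
    {"hand":0.1,"xyz":[-8.5,0,-7.2],"delta_rot":[0,0,0]},
  ],
)

```text
clock: 59.82
position: [569.9, 52.2, 232.9]
ee_rot: [0.026, 1.0, -0.001, -0.001]
contact_force: [-0.9, -0.6, 1.2]
gripper_width: 11.6
```

Emit:
apply_moves(
  steps=[
    {"hand":0.1,"xyz":[-0.8,0,-0.35],"delta_rot":[0,0,0]},
    {"hand":0.1,"xyz":[-1.6,0,-0.7],"delta_rot":[0,0,0]},
    {"hand":0.1,"xyz":[-2.5,0,-0.95],"delta_rot":[0,0,0]},
    {"hand":0.1,"xyz":[-3.35,0,-1.2],"delta_rot":[0,0,0]},
    {"hand":0.1,"xyz":[-4.2,0,-1.4],"delta_rot":[0,0,0]},
    {"hand":0.1,"xyz":[-5.1,0,-1.6],"delta_rot":[0,0,0]},
    {"hand":0.1,"xyz":[-6,0,-1.7],"delta_rot":[0,0,0]},
    {"hand":0.1,"xyz":[-6.9,0,-1.8],"delta_rot":[0,0,0]},
    {"hand":0.1,"xyz":[-7.8,0,-1.8],"delta_rot":[0,0,0]},
    {"hand":0.1,"xyz":[-8.7,0,-1.8],"delta_rot":[0,0,0]},
    {"hand":0.1,"xyz":[-9.6,0,-1.8],"delta_rot":[0,0,0]},
    {"hand":0.1,"xyz":[-10.4,0,-1.7],"delta_rot":[0,0,0]},
  ],
)

```text
clock: 60.82
position: [674.7, 46.9, 249.0]
ee_rot: [0.026, 1.0, -0.0, -0.001]
contact_force: [0.8, -5.5, -0.8]
gripper_width: 11.9
```

Emit:
apply_moves(
  steps=[
    {"hand":0.1,"xyz":[-0.5,0,0.1],"delta_rot":[0,0,0]},
    {"hand":0.1,"xyz":[-1.0,0,0.1],"delta_rot":[0,0,0]},
    {"hand":0.1,"xyz":[-1.4,0,0.1],"delta_rot":[0,0,0]},
    {"hand":0.1,"xyz":[-1.4,0,0.1],"delta_rot":[0,0,0]},
    {"hand":0.1,"xyz":[-1.4,0,0.1],"delta_rot":[0,0,0]},
  ],
)

```text
clock: 61.23
position: [685.3, 46.3, 247.6]
ee_rot: [0.026, 1.0, -0.001, -0.005]
contact_force: [-5.6, -4.0, 1.1]
gripper_width: 11.8
```

Emit:
apply_moves(
  steps=[
    {"hand":0.1,"xyz":[0.3,0,0],"delta_rot":[0,0,0]},
    {"hand":0.1,"xyz":[0.3,0,0],"delta_rot":[0,0,0]},
    {"hand":0.6,"xyz":[0.3,0,0],"delta_rot":[0,0,0]},
    {"hand":0.6,"xyz":[0.3,0,0],"delta_rot":[0,0,0]},
    {"hand":0.6,"xyz":[0.3,0,0],"delta_rot":[0,0,0]},
    {"hand":0.6,"xyz":[0.3,0,0],"delta_rot":[0,0,0]},
    {"hand":0.6,"xyz":[0.3,0,-2],"delta_rot":[0,0,0]},
    {"hand":0.6,"xyz":[0.3,0,-5],"delta_rot":[0,0,0]},
    {"hand":0.6,"xyz":[0.3,0,-8],"delta_rot":[0,0,0]},
  ],
)

```text
clock: 61.98
position: [684.9, 47.6, 328.7]
ee_rot: [0.025, 1.0, -0.0, -0.001]
contact_force: [1.1, -0.8, 1.5]
gripper_width: 50.9
```

```bash
python3 - <<'E'
from h import *
did([-3.1,.1,-8.65]); did([-8.5,0,-7.2]); did([-10.4,0,-1.7]); did([-1.4,0,.1]); did([.3,0,-8])
p=get_image("side"); 
cv2.imwrite("pics/l37s.png",cv2.resize(p["frame"][130:330,200:370],(680,600)))
plan(*press(0,-175),57)
E
```

```text
cmd [685.3  47.  328.8] meas-cmd [2.2 0.2 8.9] ang 0.0127 t 62.0 w 51.3 F [1.1 0.4 7.4]
xyz [14.12, -17.53, 27.18] rot [0.0, 0.0, 0.002] rows>= 8.6
```

View pics/l37s.png

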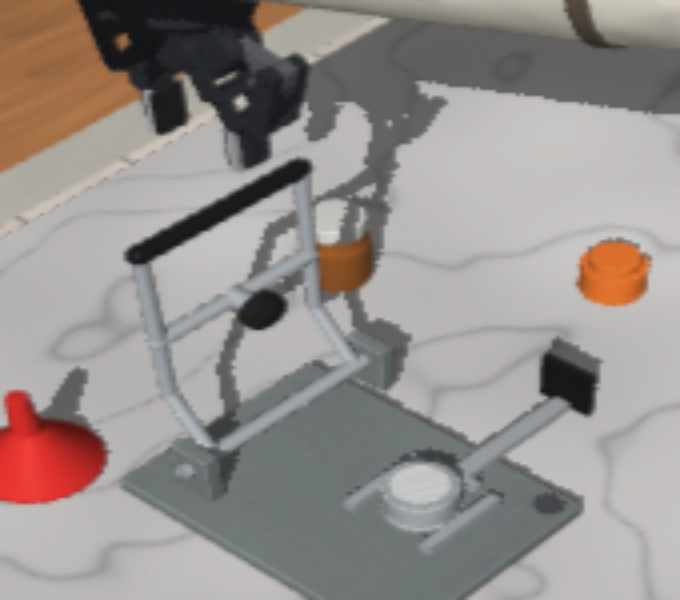

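The lever is up and the lid is flush, so I eject.

Emit:
apply_moves(
  steps=[
    {"hand":0,"xyz":[2.4,-2.5,0],"delta_rot":[0,0,0]},
    {"hand":0,"xyz":[5,-5.5,0],"delta_rot":[0,0,0]},
    {"hand":0,"xyz":[7.5,-8.5,1],"delta_rot":[0,0,0]},
    {"hand":0,"xyz":[10,-12,3],"delta_rot":[0,0,0]},
    {"hand":0,"xyz":[12,-15,5],"delta_rot":[0,0,0]},
    {"hand":0,"xyz":[13.5,-17,8],"delta_rot":[0,0,0]},
    {"hand":0,"xyz":[14.1,-17.5,11.5],"delta_rot":[0,0,0]},
    {"hand":0,"xyz":[14.1,-17.5,15.5],"delta_rot":[0,0,0]},
    {"hand":0,"xyz":[14.1,-17.5,19.5],"delta_rot":[0,0,0]},
    {"hand":0,"xyz":[14.1,-17.5,23.5],"delta_rot":[0,0,0]},
    {"hand":0,"xyz":[14.1,-17.5,26],"delta_rot":[0,0,0]},
    {"hand":0,"xyz":[14.1,-17.5,27.2],"delta_rot":[0,0,0]},
  ],
)

```text
clock: 63.03
position: [533.2, -120.2, 52.9]
ee_rot: [0.026, 1.0, 0.0, -0.003]
contact_force: [-1.0, -0.7, 1.3]
gripper_width: -0.0
```

Emit:
apply_moves(
  steps=[
    {"hand":0,"xyz":[0,0.8,0],"delta_rot":[0,0,0]},
    {"hand":0,"xyz":[0,2.0,0],"delta_rot":[0,0,0]},
    {"hand":0,"xyz":[0,2.7,0],"delta_rot":[0,0,0]},
    {"hand":0,"xyz":[0,3.3,0],"delta_rot":[0,0,0]},
    {"hand":0,"xyz":[0,3.9,0],"delta_rot":[0,0,0]},
    {"hand":0,"xyz":[0,4.5,0],"delta_rot":[0,0,0]},
    {"hand":0,"xyz":[0,5.1,0],"delta_rot":[0,0,0]},
    {"hand":0,"xyz":[0,5.7,0],"delta_rot":[0,0,0]},
    {"hand":0,"xyz":[0,6.3,0],"delta_rot":[0,0,0]},
    {"hand":0,"xyz":[0,6.9,0],"delta_rot":[0,0,0]},
    {"hand":0,"xyz":[0,7.5,0],"delta_rot":[0,0,0]},
    {"hand":0,"xyz":[0,8.1,0],"delta_rot":[0,0,0]},
  ],
)

```text
clock: 64.03
position: [539.9, -39.3, 57.2]
ee_rot: [0.025, 1.0, -0.0, 0.0]
contact_force: [1.4, -5.4, 2.9]
gripper_width: -0.2
```

Emit:
apply_moves(
  steps=[
    {"hand":0,"xyz":[0,0.4,0],"delta_rot":[0,0,0]},
    {"hand":0,"xyz":[0,0.8,0],"delta_rot":[0,0,0]},
    {"hand":0,"xyz":[0,0.9,0],"delta_rot":[0,0,0]},
    {"hand":0,"xyz":[0,0.9,0],"delta_rot":[0,0,0]},
  ],
)

```text
clock: 64.37
position: [540.2, -33.4, 57.3]
ee_rot: [0.025, 1.0, -0.002, -0.0]
contact_force: [4.3, -19.2, 3.2]
gripper_width: -0.0
```

Emit:
apply_moves(
  steps=[
    {"hand":0,"xyz":[0,-0.5,0],"delta_rot":[0,0,0]},
    {"hand":0,"xyz":[0,-1.1,0],"delta_rot":[0,0,0]},
    {"hand":0,"xyz":[0,-1.8,0],"delta_rot":[0,0,0]},
    {"hand":0,"xyz":[0,-2.5,0],"delta_rot":[0,0,0]},
    {"hand":0,"xyz":[0,-3.2,0],"delta_rot":[0,0,0]},
    {"hand":0,"xyz":[0,-3.9,0],"delta_rot":[0,0,0]},
    {"hand":0,"xyz":[0,-4.6,0],"delta_rot":[0,0,0]},
    {"hand":0,"xyz":[0,-5.3,0],"delta_rot":[0,0,0]},
    {"hand":0,"xyz":[0,-6,0],"delta_rot":[0,0,0]},
    {"hand":0,"xyz":[0,-6.7,0],"delta_rot":[0,0,0]},
    {"hand":0,"xyz":[0,-7.5,0],"delta_rot":[0,0,0]},
    {"hand":0,"xyz":[0,-8.3,0],"delta_rot":[0,0,0]},
  ],
)

```text
clock: 65.37
position: [535.3, -113.9, 56.5]
ee_rot: [0.025, 1.0, 0.0, -0.001]
contact_force: [0.5, 0.8, 0.4]
gripper_width: 0.1
```

Emit:
apply_moves(
  steps=[
    {"hand":1,"xyz":[0,-0.5,-4],"delta_rot":[0,0,0]},
    {"hand":1,"xyz":[0,0,-8],"delta_rot":[0,0,0]},
    {"hand":1,"xyz":[0,2,-11],"delta_rot":[0,0,0]},
    {"hand":1,"xyz":[0,5.5,-12],"delta_rot":[0,0,0]},
    {"hand":1,"xyz":[0,9,-12],"delta_rot":[0,0,0]},
    {"hand":1,"xyz":[0,12.5,-12],"delta_rot":[0,0,0]},
    {"hand":1,"xyz":[0,16,-12],"delta_rot":[0,0,0]},
    {"hand":1,"xyz":[0.1,19.2,-12],"delta_rot":[0,0,0]},
    {"hand":1,"xyz":[0,21.5,-11],"delta_rot":[0,0,0]},
    {"hand":1,"xyz":[0,22.5,-9],"delta_rot":[0,0,0]},
    {"hand":1,"xyz":[0,22.5,-7],"delta_rot":[0,0,0]},
    {"hand":1,"xyz":[0,22.5,-6],"delta_rot":[0,0,0]},
  ],
)

```text
clock: 66.37
position: [545.7, 111.4, 114.3]
ee_rot: [0.025, 1.0, -0.001, -0.002]
contact_force: [-0.2, 0.7, -0.1]
gripper_width: 85.2
```

```bash
python3 - <<'E'
from h import *
did([14.1,-17.5,27.2]);did([0,8.1,0]);did([0,.9,0])
did([0,-8.3,0]);did([0,22.5,-6])
p=get_image("wrist");p=get_image("wrist"); cv2.imwrite("pics/e34.png",p["frame"])
x=press(0,57)
plan(x[0],x[1],50)
E
```

```text
cmd [547.4 111.1 116.8] meas-cmd [-1.6 -0.8 -2.1] ang 0.0054 t 66.5 w 85.5 F [ 0.2  0.  -1.1]
xyz [-0.03, -0.03, 6.68] rot [0.0, 0.0, 0.002] rows>= 1.6
```

View pics/e34.png

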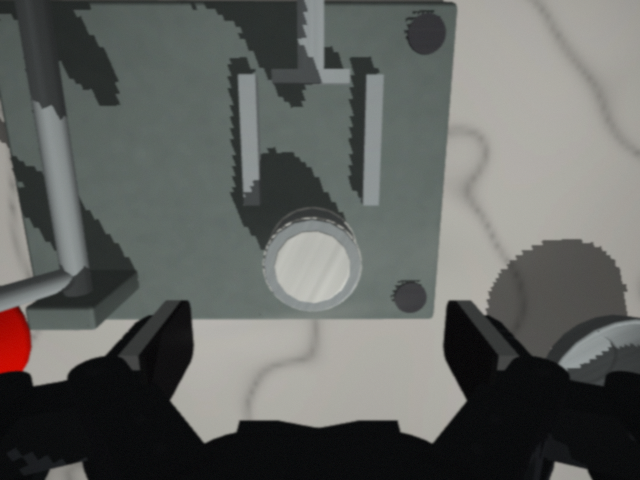

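Emit:
apply_moves(
  steps=[
    {"hand":1,"xyz":[0,0,2.5],"delta_rot":[0,0,0]},
    {"hand":1,"xyz":[0,0,5],"delta_rot":[0,0,0]},
    {"hand":1,"xyz":[0,0,6.6],"delta_rot":[0,0,0]},
    {"hand":1,"xyz":[0,0,6.6],"delta_rot":[0,0,0]},
    {"hand":0.4,"xyz":[0,0,6.6],"delta_rot":[0,0,0]},
    {"hand":0.4,"xyz":[0,0,6.6],"delta_rot":[0,0,0]},
    {"hand":0.4,"xyz":[0,0,6.6],"delta_rot":[0,0,0]},
    {"hand":0.4,"xyz":[0,0,6.6],"delta_rot":[0,0,0]},
    {"hand":0.4,"xyz":[0,0,6.6],"delta_rot":[0,0,0]},
    {"hand":0.4,"xyz":[0,0,6.6],"delta_rot":[0,0,0]},
  ],
)

```text
clock: 67.3
position: [548.6, 111.7, 53.0]
ee_rot: [0.025, 1.0, 0.001, 0.002]
contact_force: [0.4, -0.6, 5.5]
gripper_width: 43.6
```

Emit:
apply_moves(
  steps=[
    {"hand":0.4,"xyz":[0,0,-2.5],"delta_rot":[0,0,0]},
    {"hand":0.4,"xyz":[0,0,-6],"delta_rot":[0,0,0]},
    {"hand":0.4,"xyz":[-0.2,2,-8],"delta_rot":[0,0,0]},
    {"hand":0.4,"xyz":[-0.5,5,-8],"delta_rot":[0,0,0]},
    {"hand":0.4,"xyz":[-0.7,8.2,-8],"delta_rot":[0,0,0]},
    {"hand":0.4,"xyz":[-1,11.4,-8],"delta_rot":[0,0,0]},
    {"hand":0.4,"xyz":[-1.3,14.6,-8],"delta_rot":[0,0,0]},
    {"hand":0.4,"xyz":[-1.6,17.8,-8],"delta_rot":[0,0,0]},
    {"hand":0.4,"xyz":[-1.9,21,-8],"delta_rot":[0,0,0]},
    {"hand":0.4,"xyz":[-2.1,23.8,-7],"delta_rot":[0,0,0]},
    {"hand":0.4,"xyz":[-2.2,25,-5],"delta_rot":[0,0,0]},
    {"hand":0.4,"xyz":[-2.2,25,-3.5],"delta_rot":[0,0,0]},
  ],
)

```text
clock: 68.3
position: [581.8, 363.2, 85.1]
ee_rot: [0.024, 1.0, 0.001, 0.001]
contact_force: [0.8, -1.2, -1.9]
gripper_width: 44.0
```

```bash
python3 - <<'E'
from h import *
did([0,0,6.6]);did([-2.2,25,-3.5])
p=get_image("wrist");p=get_image("wrist"); cv2.imwrite("pics/p31.png",p["frame"])
plan(582,360,51.5)
E
```

```text
cmd [582.1 359.7  85.8] meas-cmd [-2.3 -0.6 -3.5] ang 0.0072 t 68.4 w 43.7 F [ 0.1  0.1 -2.5]
xyz [0.02, 0.03, 3.43] rot [0.0, 0.0, 0.002] rows>= 0.8
```

View pics/p31.png

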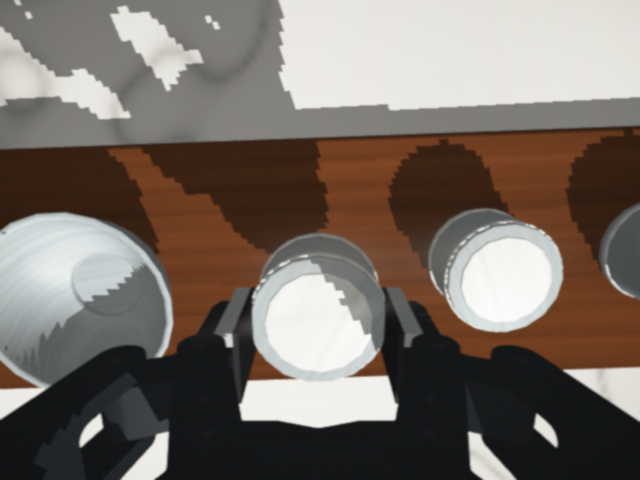

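Emit:
apply_moves(
  steps=[
    {"hand":0.4,"xyz":[0,0,1.5],"delta_rot":[0,0,0]},
    {"hand":0.4,"xyz":[0,0,2.6],"delta_rot":[0,0,0]},
    {"hand":0.4,"xyz":[0,0,3.2],"delta_rot":[0,0,0]},
    {"hand":0.4,"xyz":[0,0,3.5],"delta_rot":[0,0,0]},
    {"hand":0.4,"xyz":[0,0,3.5],"delta_rot":[0,0,0]},
    {"hand":0.62,"xyz":[0,0,3.5],"delta_rot":[0,0,0]},
    {"hand":0.62,"xyz":[0,0,3.5],"delta_rot":[0,0,0]},
    {"hand":0.62,"xyz":[0,0,3.5],"delta_rot":[0,0,0]},
    {"hand":0.62,"xyz":[0,0,3.5],"delta_rot":[0,0,0]},
    {"hand":0.62,"xyz":[0,0,0.5],"delta_rot":[0,0,0]},
    {"hand":0.62,"xyz":[0,0,-3.5],"delta_rot":[0,0,0]},
    {"hand":0.62,"xyz":[0,0,-7.5],"delta_rot":[0,0,0]},
  ],
)

```text
clock: 69.4
position: [581.5, 359.2, 160.8]
ee_rot: [0.025, 1.0, -0.001, -0.001]
contact_force: [0.6, 0.8, 0.3]
gripper_width: 52.5
```

Emit:
apply_moves(
  steps=[
    {"hand":0.62,"xyz":[0,0,-3],"delta_rot":[0,0,0]},
    {"hand":0.62,"xyz":[0,0,-7],"delta_rot":[0,0,0]},
    {"hand":0.62,"xyz":[1,0,-11],"delta_rot":[0,0,0]},
    {"hand":0.62,"xyz":[3,0,-14],"delta_rot":[0,0,0]},
    {"hand":0.62,"xyz":[5,0,-16],"delta_rot":[0,0,0]},
    {"hand":0.62,"xyz":[5,3,-16],"delta_rot":[0,0,0]},
    {"hand":0.62,"xyz":[5,4,-16],"delta_rot":[0,0,0]},
    {"hand":0.62,"xyz":[5,4,-16],"delta_rot":[0,0,0]},
  ],
)

```text
clock: 70.07
position: [533.5, 404.2, 320.2]
ee_rot: [0.024, 1.0, 0.0, -0.0]
contact_force: [0.1, -0.0, -0.6]
gripper_width: 52.8
```

```bash
python3 - <<'E'
from h import *
did([0,0,-7.5]);did([5,4,-16])
for i in range(2): p=get_image("wrist")
cv2.imwrite("pics/f1.png",p["frame"])
p=get_image("scene"); cv2.imwrite("pics/f2.png",p["frame"])
for l in ["tin1","katori1","katori2","spice_jar","funnel","lever_grip","ejector_thumb"]: print(l,find(p,l))
plan(500,360,300)
E
```

```text
tin1 [([395.1, -386.6, -3.7], 0.91), ([598.1, -223.8, -0.0], 0.76), ([584.0, 359.8, 15.8], 0.69), ([679.9, 364.6, 15.8], 0.59), ([428.1, 355.7, 16.9], 0.51), ([505.4, 358.0, 15.9], 0.48)]
katori1 [([681.5, 363.9, 15.0], 0.96), ([385.2, 192.9, 0.5], 0.65), ([425.7, 357.0, 15.6], 0.3)]
katori2 [([681.5, 363.9, 15.0], 0.96), ([385.2, 192.9, 0.5], 0.65), ([425.7, 357.0, 15.6], 0.3)]
spice_jar [([759.0, -121.0, -1.4], 0.69)]
funnel [([761.3, 154.7, 3.9], 0.94)]
lever_grip [([687.1, 45.1, 249.9], 0.68)]
ejector_thumb [([538.5, -86.5, 45.1], 0.57)]
cmd [534.2 402.2 320.8] meas-cmd [ 0.  -0.4 -0. ] ang 0.0004 t 70.6 w 52.7 F [0.2 1.  0.3]
xyz [3.2, -4.39, 2.08] rot [0.0, 0.0, 0.002] rows>= 1.4
```

View pics/f1.png

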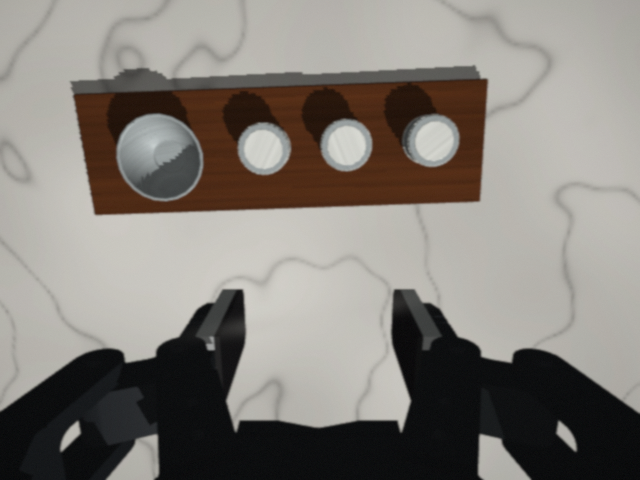

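View pics/f2.png

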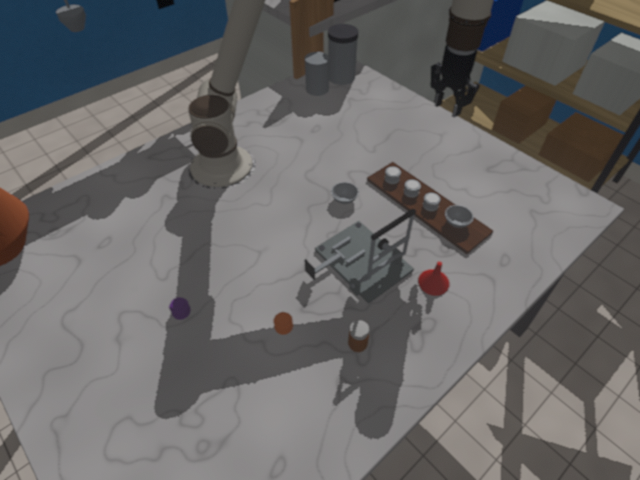

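All three closed tins stand upright on the plank, at wrist-image (264,149), (346,145) and (432,140). The lever and ejector are home and the bystanders have not moved.

```bash
python3 -c "
from h import *
print(workorder.job_done())"
```

```text
the job is handed in; nothing more can be done
None
```

I closed all three steel tins that were there, and they now stand upright on the teak plank at about x = 425, 505 and 582 mm. I handed the job in at about 71 s; no verdict is reported.

- **Pressing:** Each tin went into the nest and the lever was pulled to its stop. The force peaked at about 19–20 N as each lid went in, then rose to 25–31 N against the stop. I eased the lever back over about 3.4 s, still gripped, until it rested against its home stop.
- **Ejecting:** I pushed each tin out with the ejector slide and let the slide back slowly to home before picking up the tin.
- **Last checks:** The final pictures show the lids flush, the lever and ejector at home, and the bowls, jar and funnel within a few mm of where they started. I did not touch the orange and purple look-alikes.
- **What was not clean:** No check failed. The lid depth was judged from the force and the pictures, not measured. In the last look the network also gave the bowl on the plank as a "tin" with a low score (0.59), but the picture shows it is the bowl. I saw no tin knocked aside.

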